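# Transfer the tablets to the canister with the hand scoop

## Task

Take the lid off the steel canister and set it aside on the bench, take the blue scoop off its hook and scoop every orange tablet in the stock tray into the canister; the tablets are product, so never touch them with the gripper. Then hang the scoop back on its hook and put the lid squarely back on the canister, without tipping the canister over or pushing the cartons and the tape roll about.

Things in the scene. Friction and masses are not known exactly. Their poses are not given: they have to be found in the camera images.
- tray: shallow stainless stock tray, fixed to the bench, open on top. Outside 170 (its x) x 240 (its y) x 40 mm high, walls and floor 4 mm thick: inside 162 x 232 mm, upright walls, inner floor 4 mm above the bench. Origin: centre of its underside; x, y along its short and long sides, z up.
- tub: loose brushed-steel canister, round and upright, open on top but closed by its loose lid at the start, 0.7 kg. Outer diameter 140 mm, 100 mm high, wall 3 mm, base 4 mm. Origin: centre of its underside, z up. The bench between the canister, the stand and the robot is free.
- hook: Fixed scoop stand: base disc 100 mm across, 10 mm thick; upright post 12 mm thick; at its top a level rod 8 mm thick (axis 170 mm above the bench) runs 84 mm from the post along the stand's own -x, then turns up 18 mm (tip 92 mm out, top 192 mm above the bench). Nothing else rises above the rod. Origin: foot of the post on the bench.
- hook_seat (a point): Point on top of the rod, 55 mm from the post, 174 mm above the bench; axes as the stand. At the start the scoop hangs level here by its handle bar, the rod crossing under the bar about 14 mm behind the bar's centre (near the scoop's centre of mass), its nose to the stand's +y. Lift it clear of the upturned end to take it off towards the stand's -x.
- scoop_grip (a point): Centre of the blue plastic scoop's handle bar (loose, 0.16 kg). Axes, scoop level: x to the open nose, y across, z up. The bar lies level over the bowl: x -50 to +45 mm from here, 20 mm wide, 16 high; it can be gripped from above ahead of the rod. At x -50 to -40 a post joins it to the bowl's back wall; at x 35 to 45 a stop hangs 10 mm below its underside, which is 52 mm above the bowl's rim.
- scoop_lip (a point): Middle of the scoop's open front lip, on the floor's underside: 45 mm ahead of and 100 mm below scoop_grip; same axes. Bowl: flat floor 2.5 mm thick (1.5 at the lip), reaching 95 mm back from the lip to the back wall; 70 mm wide outside, 64 inside; back and side walls 40 mm high; the side walls end 8 mm short of the lip (6 mm high there) and slope up to full height over the next 27 mm.
- lid_knob (a point): Centre of the black knob (26 mm across, 22 high) of the canister's loose lid, 0.16 kg: a white 148 mm disc 5 mm thick, below it a grey plug 122 mm across, 8 mm deep, that drops loosely into the mouth; neck 14 mm thick. Knob centre: 23 mm above the disc's top, 36 mm above the plug's underside, 128 mm above the canister's underside when on, as at the start.
- carton_a: white and yellow-green folding carton, 34 x 84 x 92 mm, standing; bystander. Origin: centre of its underside.
- carton_b: white and yellow-green folding carton, 34 x 84 x 92 mm, standing; bystander. Origin: centre of its underside.
- tape: roll of packing tape lying flat, 90 mm across, 45 mm high; bystander. Origin: centre of its underside.
- T1: large orange coated tablet, lens-shaped (round, convex on both faces), 27 mm across, 15 mm thick, 10 g; slippery (slides on a slope of about 15 degrees). Lies in the tray at the start, or is absent. Origin: its centre; z through its faces.
- T2: large orange coated tablet, lens-shaped (round, convex on both faces), 27 mm across, 15 mm thick, 10 g; slippery (slides on a slope of about 15 degrees). Lies in the tray at the start, or is absent. Origin: its centre; z through its faces.
- T3: large orange coated tablet, lens-shaped (round, convex on both faces), 27 mm across, 15 mm thick, 10 g; slippery (slides on a slope of about 15 degrees). Lies in the tray at the start, or is absent. Origin: its centre; z through its faces.
- T4: large orange coated tablet, lens-shaped (round, convex on both faces), 27 mm across, 15 mm thick, 10 g; slippery (slides on a slope of about 15 degrees). Lies in the tray at the start, or is absent. Origin: its centre; z through its faces.
- T5: large orange coated tablet, lens-shaped (round, convex on both faces), 27 mm across, 15 mm thick, 10 g; slippery (slides on a slope of about 15 degrees). Lies in the tray at the start, or is absent. Origin: its centre; z through its faces.
- T6: large orange coated tablet, lens-shaped (round, convex on both faces), 27 mm across, 15 mm thick, 10 g; slippery (slides on a slope of about 15 degrees). Lies in the tray at the start, or is absent. Origin: its centre; z through its faces.
- T7: large orange coated tablet, lens-shaped (round, convex on both faces), 27 mm across, 15 mm thick, 10 g; slippery (slides on a slope of about 15 degrees). Lies in the tray at the start, or is absent. Origin: its centre; z through its faces.
- T8: large orange coated tablet, lens-shaped (round, convex on both faces), 27 mm across, 15 mm thick, 10 g; slippery (slides on a slope of about 15 degrees). Lies in the tray at the start, or is absent. Origin: its centre; z through its faces.
- T9: large orange coated tablet, lens-shaped (round, convex on both faces), 27 mm across, 15 mm thick, 10 g; slippery (slides on a slope of about 15 degrees). Lies in the tray at the start, or is absent. Origin: its centre; z through its faces.
- T10: large orange coated tablet, lens-shaped (round, convex on both faces), 27 mm across, 15 mm thick, 10 g; slippery (slides on a slope of about 15 degrees). Lies in the tray at the start, or is absent. Origin: its centre; z through its faces.

How it is judged:
On the way, in this order (a step that is already met when the one before it is completed fails the run):
1. the scoop has been taken off its hook (distance between scoop_grip and hook_seat above 0.08 m), for 0.2 s.
2. every tablet is in the canister (z of T1 in the frame of tub between 0.004 and 0.095 m and horizontal distance between each of T1, T2, T3, T4, T5, T6, T7, T8, T9, T10 and tub below 0.068 m and z of T2 in the frame of tub between 0.004 and 0.095 m and z of T3 in the frame of tub between 0.004 and 0.095 m and z of T4 in the frame of tub between 0.004 and 0.095 m and z of T5 in the frame of tub between 0.004 and 0.095 m and z of T6 in the frame of tub between 0.004 and 0.095 m and z of T7 in the frame of tub between 0.004 and 0.095 m and z of T8 in the frame of tub between 0.004 and 0.095 m and z of T9 in the frame of tub between 0.004 and 0.095 m and z of T10 in the frame of tub between 0.004 and 0.095 m), for 0.3 s.
At the end, for the whole second after the job is handed in: Every tablet is inside the canister; the scoop hangs still by its handle bar on the rod of its stand (bar centre within 45 mm of the rod sideways, roughly level); the lid sits flat in the canister's mouth (knob within 10 mm of the canister's axis, lid and canister level within 0.06 rad) (all of step 2 and z of scoop_grip in the frame of hook between 0.174 and 0.194 m and x of scoop_grip in the frame of hook between -0.082 and -0.015 m and y of scoop_grip in the frame of hook between -0.045 and 0.045 m and angle between scoop_grip's own z axis and vertical below 0.45 rad and contact force between scoop and hook above 0.3 N and linear speed of scoop below 0.04 m/s and horizontal distance between lid_knob and tub below 0.01 m and z of lid_knob in the frame of tub between 0.122 and 0.132 m and angle between each of lid_knob, tub's own z axis and vertical below 0.06 rad and linear speed of lid below 0.02 m/s); the robot touches nothing.
It fails at once if the fingers touched a tablet (contact force between the fingers and T1 above 0.3 N or contact force between the fingers and T2 above 0.3 N or contact force between the fingers and T3 above 0.3 N or contact force between the fingers and T4 above 0.3 N or contact force between the fingers and T5 above 0.3 N or contact force between the fingers and T6 above 0.3 N or contact force between the fingers and T7 above 0.3 N or contact force between the fingers and T8 above 0.3 N or contact force between the fingers and T9 above 0.3 N or contact force between the fingers and T10 above 0.3 N).
It fails at once if the canister was tipped over (angle between tub's own z axis and vertical above 0.5 rad).
It fails at once if a carton or the tape roll was pushed more than 3 cm (distance of any of carton_a, carton_b, tape from where it was at the start of the episode above 0.03 m).
Of T1, T2, T3, T4, T5, T6, T7, T8, T9, T10 only 7 to 10 are there at a start; the rules pass over those that are not, and their reading is None.
At some moment in a run one of lid, T1, T2, T3, T4, T5, T6 may be knocked a few centimetres aside while the robot is not near it.
It also fails if it takes over 210 s, if anything falls off the work surface, if the arm or the gripper's body presses on something with over 40 N, if the wrist force passes 120 N, or if a joint passes its speed limit or range.

## Robot

A 7-joint arm with a two-finger parallel gripper is mounted at the origin on the work surface. World frame = base frame: x ahead of the robot, y to its left, z up, the work surface at z = 0. Lengths are in m, angles in rad, forces in N, time in s.
With the tool pointing down it reaches from about 0.425 to 1.025 m from the base axis. Payload 3.6 kg.
Tool frame: the origin (TCP) lies at the very end of the fingers, on their centre line; the grasp point (between the pads) lies 19 mm behind it; z points along the fingers, y is the direction in which the jaws open and shut (so a half turn about z gives the same grasp; the last joint's range is limited). The gripper opens to 85 mm and grips with 20 to 120 N. Pads are 22 mm wide; open, the fingers measure 114 mm over their backs; the gripper's body (76 mm by 85 mm) begins 54 mm behind the grasp point. The pads swing forward as they close: fully open they stand 13 mm farther back than shut.
Start: joints at [-1.272, 0.591, 0.048, 1.609, -0.033, 0.943, -0.034], TCP at [0.278, 0.67, 0.231] pointing down, gripper open.
Joint ranges: [-2.69, 2.69], [-0.47, 2.24], [-1.27, 1.36], [0.19, 2.51], [-1.53, 4.68], [0.08, 2.07], [-3.09, 3.09]. Speed limits (rad/s): [2.57, 2.57, 3.14, 3.14, 3.14, 3.14, 3.14].

## Interface

Orientations are given as a 3x3 rotation matrix whose columns are the frame's x, y, z axes.
In Python, from station import telemetry, vision, ctrl gives the robot as it stands. The module is installed in compiled form; this text tells all that it offers.
- The arm moves only by the tool arm_command, never from a script. Its argument "steps" is a list of rows, each a list of 3 entries, a list of its own where there are three numbers: the gripper's target within -1 to 1 (fully open at 1, half-way at 0, shut at -1), then the shift along the tool's x, y, z in m, then the turn, a rotation vector about the tool's x, y, z in degrees. A call has 1 to 5 rows; each row shifts and turns the commanded pose from where the row before left it, along the tool's axes as they then stand; what a row does not reach is not made up. A row lasts 1/10 s, in which the tool goes at most 50 mm and 8.59 degrees, less where a joint would pass 70% of its speed; a pose out of reach is approached as far as the arm can. A call with a gripper value outside its range is refused whole. The fingers move at their own pace and stop on an object; the grip force is fixed at half the most. Time passes only in rows, so rows that do not move let the fingers close. It gives the time, the measured TCP pose, the force and the opening at its end, in the units of the state.
- telemetry.state(): the state, without advancing time (a new reading comes with each control period).
- vision.capture(name): name is "side" or "top" or "wrist"; returns (picture, depth): 420x560x3 uint8, blue, green, red; 420x560 float32, m along the optical axis (not along the pixel's ray), 0 where there is no reading.
- vision.camera_model(name): a dict with "K" (3x3 intrinsics, pixels), "world_to_cam" (4x4, takes a point from world to camera coordinates); the wrist camera has in their place "T_tool_cam" (4x4, takes a point from camera to tool coordinates, whose origin is the TCP and whose axes are the flange's). Camera axes: x right, y up, looking along -z (the intrinsics and any distortion apply to the point x, -y, -z); pixel columns grow to the right and rows downward; lengths in m; the calibration is good to about 2 mm. A picture is of the moment at which its call begins: read the wrist's pose just before it. camera_model takes no time and is no camera call.
- ctrl.finish_job(): hands the job in, once; it reports no verdict.
The state is a dict: "time_s": time; "joint_pos": joint angles; "joint_velocities": joint speeds; "joint_efforts": joint torques, N m; "tool_pos": TCP position; "orientation": TCP orientation; "force": force on the tool from outside, world axes, zero at the start; "wrist_torque": the same for the moment, N m; "gripper_width": opening from 0.0 (shut) to 1.0 (fully open).
Only numpy, scipy, OpenCV 4.12 (cv2) and the standard library are available. Lean on these libraries where they do the work, as an engineer would, in place of code of your own. Each camera call takes 0.05 s, during which the arm holds its last target.

## Working session

There is one attempt and no reset: what is moved stays moved. The work goes in short steps, Python scripts to look and compute and a tool call to move; the robot and the scene stay as the last step left them, time stands still between calls to the robot, and variables do not carry over. Pictures are saved under pics/ and viewed, and the job is handed in when it is done.

Besides the shell and the picture viewer there is one more tool, called after "Request:" as a command line: name --argument value ..., lists and objects as JSON in quotes. arm_command: Moves the arm, as the interface text tells. Its arguments: {"type":"object","properties":{"steps":{"type":"array"}},"required":["steps"]}

```bash
mkdir -p pics; ls
python3 - <<'E'
from station import telemetry, vision, ctrl
import cv2,numpy as np
s=telemetry.state()
for k,v in s.items(): print(k,np.round(v,4).tolist())
for n in ["side","top","wrist"]:
    m=vision.camera_model(n)
    print(n,{k:np.round(v,4).tolist() for k,v in m.items()})
    p,d=vision.capture(n); cv2.imwrite(f"pics/a_{n}.png",p); np.savez(f"a_{n}.npz",p=p,d=d)
E
```

```text
pics
time_s 0.0
joint_pos [-1.2715, 0.5921, 0.0483, 1.6098, -0.0333, 0.9427, -0.0337]
joint_velocities [-0.0002, 0.0002, 0.0005, 0.0017, -0.0032, 0.0021, 0.001]
joint_efforts [0.0011, -54.869, 1.5464, -19.8121, 0.0093, 0.0086, -0.0]
tool_pos [0.2772, 0.669, 0.2301]
orientation [[-0.9239, 0.3827, -0.0007], [0.3827, 0.9239, -0.0021], [-0.0001, -0.0022, -1.0]]
force [-1.1143, 0.0848, 0.6474]
wrist_torque [0.013, -0.0234, -0.0988]
gripper_width 0.9954
side {'K': [[447.3211, 0.0, 281.8602], [0.0, 447.3211, 203.0211], [0.0, 0.0, 1.0]], 'world_to_cam': [[0.8556, -0.5175, -0.0109, -0.5116], [0.3164, 0.5062, 0.8023, -0.3423], [-0.4096, -0.6899, 0.5968, -0.6898], [0.0, 0.0, 0.0, 1.0]]}
top {'K': [[522.5063, 0.0, 274.8961], [0.0, 522.5063, 207.3152], [0.0, 0.0, 1.0]], 'world_to_cam': [[-0.0048, -0.9999, -0.0106, 0.0968], [0.9934, -0.006, 0.1148, -0.632], [-0.1148, -0.0099, 0.9933, -1.3891], [0.0, 0.0, 0.0, 1.0]]}
wrist {'K': [[290.5849, 0.0, 278.7992], [0.0, 290.5849, 209.7393], [0.0, 0.0, 1.0]], 'T_tool_cam': [[-0.0003, 0.949, 0.3153, 0.0809], [1.0, 0.0009, -0.0017, -0.0002], [-0.0019, 0.3153, -0.949, -0.142], [0.0, 0.0, 0.0, 1.0]]}
```

View pics/a_top.png

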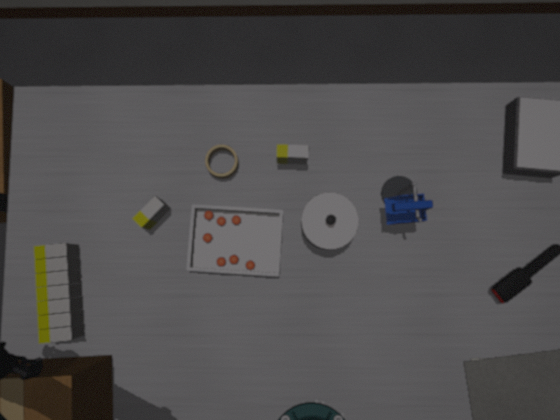

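View pics/a_side.png

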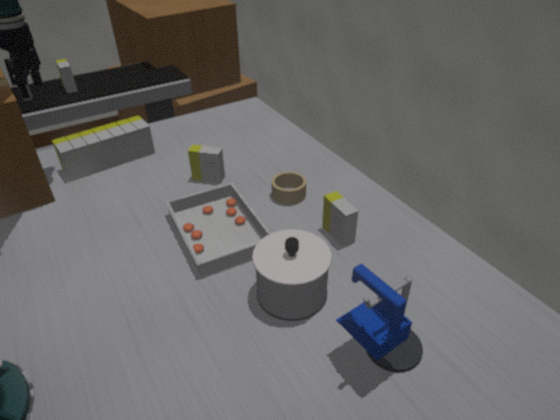

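View pics/a_wrist.png

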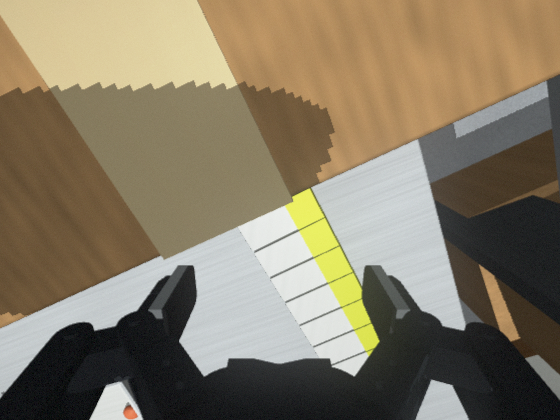

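```bash
cat > h.py <<'E'
import numpy as np,cv2
from station import telemetry, vision, ctrl
np.set_printoptions(precision=4,suppress=True)
def pose():
    s=telemetry.state(); T=np.eye(4); T[:3,:3]=s["orientation"]; T[:3,3]=s["tool_pos"]; return T
def c2w(n,Tt=None):
    m=vision.camera_model(n)
    if n=="wrist": return (pose() if Tt is None else Tt)@np.array(m["T_tool_cam"])
    return np.linalg.inv(np.array(m["world_to_cam"]))
def cap(n,save=None,f=1):
    T=c2w(n); p,d=vision.capture(n)
    if save: cv2.imwrite(f"pics/{save}.png",p if f==1 else np.clip(p.astype(float)*f,0,255).astype(np.uint8))
    return p,d,cloud(n,d,T),T
def cloud(n,d,T):
    K=np.array(vision.camera_model(n)["K"]); v,u=np.mgrid[:d.shape[0],:d.shape[1]]
    P=np.stack([(u-K[0,2])/K[0,0]*d,-(v-K[1,2])/K[1,1]*d,-d],-1)
    W=P@T[:3,:3].T+T[:3,3]; W[d<=0]=np.nan; return W
def ray(n,u,v,z,T):
    K=np.array(vision.camera_model(n)["K"]); r=T[:3,:3]@np.array([(u-K[0,2])/K[0,0],-(v-K[1,2])/K[1,1],-1]); t=(z-T[2,3])/r[2]; return T[:3,3]+t*r
def proj(n,X,T):
    K=np.array(vision.camera_model(n)["K"]); c=(np.asarray(X)-T[:3,3])@T[:3,:3]; c=c/(-c[...,2:]); return np.stack([c[...,0]*K[0,0]+K[0,2],-c[...,1]*K[1,1]+K[1,2]],-1)
def blobs(n,p,T,z,lo=8):
    hsv=cv2.cvtColor(p,cv2.COLOR_BGR2HSV); b,g,r=[p[...,i].astype(int) for i in range(3)]
    m=((hsv[...,0]<14)&(hsv[...,1]>120)&(r>60)).astype(np.uint8)
    k,l,st,ce=cv2.connectedComponentsWithStats(m)
    return [(ce[i],st[i,4],ray(n,*ce[i],z,T)) for i in range(1,k) if st[i,4]>=lo]
E
python3 - <<'E'
from h import *
for n in ["side","top"]:
    z=np.load(f"a_{n}.npz"); T=c2w(n); W=cloud(n,z['d'],T); p=z['p']
    for c,a,X in blobs(n,p,T,0.0115): print(n,c.round(1),a,X)
    hsv=cv2.cvtColor(p,cv2.COLOR_BGR2HSV)
    b=(hsv[...,0]>105)&(hsv[...,0]<130)&(hsv[...,1]>150)&(W[...,2]>0.03)&(W[...,1]>-.5)
    B=W[b]; print(n,'blue',len(B),B.min(0),B.max(0))
    t=B[B[:,2]>0.17]; print('bar',len(t),t.min(0),t.max(0), t.mean(0)); 
    if len(t)>5:
        xy=t[:,:2].astype(np.float32); print(cv2.minAreaRect(xy), np.linalg.svd(xy-xy.mean(0),full_matrices=False)[2][0])
    kn=(W[...,2]>0.12)&(W[...,2]<0.15)&(p.max(-1)<45)&(abs(W[...,1]+.03)<.15)&(W[...,0]>.5)
    if kn.any(): print('knob',kn.sum(),W[kn].min(0),W[kn].max(0),W[kn].mean(0))
    ld=(W[...,2]>0.098)&(W[...,2]<0.112)&(abs(W[...,1]+.03)<.15)&(p.min(-1)>60)
    if ld.any(): print('lid',ld.sum(),W[ld].min(0),W[ld].max(0),W[ld].mean(0), cv2.minEnclosingCircle(W[ld][:,:2].astype(np.float32)))
    for (u,v) in ([(231,160),(222,180),(150,212),(292,152)] if n=="top" else []): print(u,v,W[v,u])
    if n=="top":
      tr=(W[...,2]>0.03)&(W[...,2]<0.05)&(W[...,0]>.45)&(W[...,0]<.72)&(W[...,1]>.05)&(W[...,1]<.4); print('tray rim',W[tr].min(0),W[tr].max(0),cv2.minAreaRect(W[tr][:,:2].astype(np.float32)))
E
```

```text
side [231.  201.6] 46 [0.6171 0.2791 0.0115]
side [207.5 209.4] 44 [0.5535 0.281  0.0115]
side [231.  211.1] 51 [0.5999 0.244  0.0115]
side [239.7 219.9] 48 [0.6025 0.2019 0.0115]
side [188.1 226.8] 52 [0.4876 0.2427 0.0115]
side [196.1 234. ] 55 [0.4938 0.2086 0.0115]
side [198.  247.7] 53 [0.4793 0.1626 0.0115]
side blue 2928 [ 0.2477 -0.2955  0.0803] [0.6566 0.7229 0.4526]
bar 750 [ 0.2477 -0.2931  0.1704] [0.6309 0.7229 0.4526] [ 0.5939 -0.1936  0.199 ]
((0.4351379871368408, 0.20522025227546692), (0.08993519842624664, 1.0639777183532715), 18.991127014160156) [ 0.3524 -0.9359]
knob 63 [ 0.578  -0.0619  0.1207] [ 0.5982 -0.0406  0.1399] [ 0.5858 -0.0561  0.1315]
lid 3352 [ 0.5166 -0.1231  0.098 ] [1.5946 0.1198 0.1119] [ 0.6147 -0.0513  0.104 ] ((1.054492473602295, 0.02945457398891449), 0.5452073812484741)
top [208.4 214.5] 51 [0.6164 0.2783 0.0115]
top [220.9 220.8] 46 [0.5987 0.2435 0.0115]
top [235.9 219.7] 45 [0.6015 0.202  0.0115]
top [207.3 237.4] 48 [0.5529 0.2809 0.0115]
top [233.5 259.1] 46 [0.4927 0.2081 0.0115]
top [220.8 261.4] 48 [0.4866 0.2431 0.0115]
top [249.8 264.7] 46 [0.4772 0.1633 0.0115]
top blue 763 [ 0.583  -0.2914  0.0774] [ 0.6542 -0.1954  0.1969]
bar 308 [ 0.6052 -0.2893  0.1715] [ 0.6288 -0.1956  0.1969] [ 0.6176 -0.239   0.1891]
((0.6184069514274597, -0.24203665554523468), (0.020139822736382484, 0.09435397386550903), 4.967816352844238) [-0.0845  0.9964]
knob 54 [ 0.5797 -0.0569  0.1338] [ 0.5981 -0.0386  0.1446] [ 0.5886 -0.0475  0.1397]
lid 2424 [ 0.5183 -0.1201  0.098 ] [0.7933 0.089  0.112 ] [ 0.5902 -0.0471  0.1051] ((0.6587436199188232, 0.00048172473907470703), 0.15737055242061615)
231 160 [ 0.7728  0.2176 -0.0019]
222 180 [ 0.7159  0.2429 -0.0038]
150 212 [0.6155 0.4204 0.094 ]
292 152 [0.7733 0.0467 0.0934]
tray rim [0.4519 0.074  0.0303] [0.7191 0.399  0.0495] ((0.5878979563713074, 0.23950406908988953), (0.32655417919158936, 0.2616550028324127), 86.09028625488281)
```

Run:
```python
from h import *
a=cv2.imread("pics/a_top.png"); b=cv2.imread("pics/a_side.png")
f=lambda i,x,y,w,h,k: np.clip(cv2.resize(i[y:y+h,x:x+w],None,fx=k,fy=k,interpolation=cv2.INTER_CUBIC).astype(float)*1.6,0,255).astype(np.uint8)
A=f(a,350,150,130,130,4.5);B=f(b,310,250,130,130,4.5)
B=cv2.resize(B,(A.shape[1],A.shape[0])); o=np.hstack([A,B]); cv2.imwrite("pics/b.png",cv2.resize(o,(800,400)))
```

```text
(no output)
```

View pics/b.png

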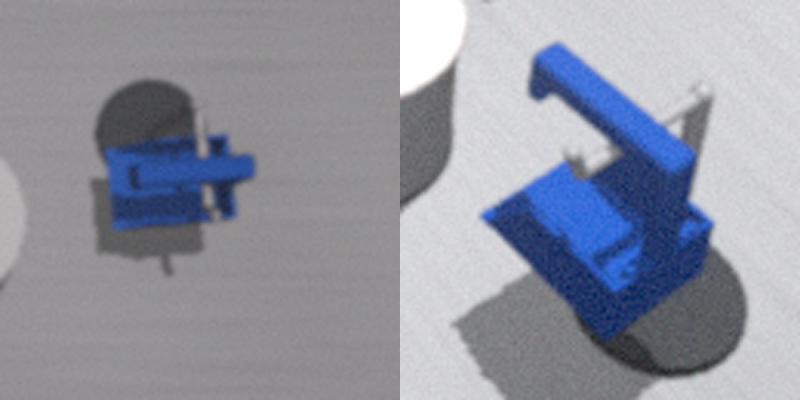

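```bash
cat >> h.py <<'E'
from scipy.spatial.transform import Rotation as Rn
import json
def Rdown(yaw,tilt=0):
    # tool x horizontal heading yaw (deg) ; tilt>0: nose(tool x) down, turn about tool y
    c,s=np.cos(np.radians(yaw)),np.sin(np.radians(yaw))
    R=np.array([[c,s,0],[s,-c,0],[0,0,-1.]]); return R@Rn.from_rotvec([0,tilt,0],degrees=True).as_matrix()
def plan(p,R,g,cur=None,vmax=.045,amax=8,n=None):
    T=pose() if cur is None else cur
    rv=Rn.from_matrix(T[:3,:3].T@R).as_rotvec(degrees=True); dp=np.asarray(p)-T[:3,3]
    N=n or max(1,int(np.ceil(max(np.linalg.norm(dp)/vmax,np.linalg.norm(rv)/amax))))
    Rc=T[:3,:3].copy(); pc=T[:3,3].copy(); rows=[]
    for i in range(1,N+1):
        Rt=T[:3,:3]@Rn.from_rotvec(rv*i/N,degrees=True).as_matrix(); pt=T[:3,3]+dp*i/N
        d=np.round(Rc.T@(pt-pc),3); w=np.round(Rn.from_matrix(Rc.T@Rt).as_rotvec(degrees=True),1)
        rows.append([g,d.tolist(),w.tolist()]); pc=pc+Rc@d; Rc=Rc@Rn.from_rotvec(w,degrees=True).as_matrix()
    for i in range(0,N,5): print(json.dumps(rows[i:i+5]))
    print('end',pc, N); O=np.eye(4);O[:3,:3]=Rc;O[:3,3]=pc; return O
E
python3 - <<'E'
from h import *
plan([0.50,0.24,0.32],Rdown(100),1)
E
```

```text
[[1, [-0.034, -0.028, -0.008], [-0.0, 0.0, 5.2]], [1, [-0.036, -0.025, -0.008], [-0.0, 0.0, 5.3]], [1, [-0.038, -0.022, -0.008], [-0.0, 0.0, 5.2]], [1, [-0.04, -0.018, -0.008], [-0.0, 0.0, 5.2]], [1, [-0.042, -0.015, -0.008], [-0.0, 0.0, 5.2]]]
[[1, [-0.042, -0.01, -0.009], [-0.0, 0.0, 5.3]], [1, [-0.044, -0.007, -0.008], [-0.0, 0.0, 5.2]], [1, [-0.044, -0.003, -0.008], [-0.0, 0.1, 5.2]], [1, [-0.044, 0.002, -0.008], [-0.1, -0.0, 5.2]], [1, [-0.043, 0.005, -0.008], [0.0, -0.0, 5.3]]]
[[1, [-0.043, 0.009, -0.008], [0.0, -0.0, 5.2]]]
end [0.4998 0.2402 0.3197] 11
```

Request:
arm_command --steps '[[1,[-0.034,-0.028,-0.008],[0,0,5.2]],[1,[-0.036,-0.025,-0.008],[0,0,5.3]],[1,[-0.038,-0.022,-0.008],[0,0,5.2]],[1,[-0.04,-0.018,-0.008],[0,0,5.2]],[1,[-0.042,-0.015,-0.008],[0,0,5.2]]]'

```text
time_s: 0.65
tool_pos: [0.3793, 0.4725, 0.2714]
orientation: [[-0.659, 0.752, -0.0], [0.752, 0.659, -0.0], [-0.0, -0.0, -1.0]]
force: [1.4, 0.4, -0.1]
gripper_width: 1.001
```

Request:
arm_command --steps '[[1,[-0.042,-0.01,-0.009],[0,0,5.3]],[1,[-0.044,-0.007,-0.008],[0,0,5.2]],[1,[-0.044,-0.003,-0.008],[0,0,5.2]],[1,[-0.044,0.002,-0.008],[0,0,5.2]],[1,[-0.043,0.005,-0.008],[0,0,5.3]]]'

```text
time_s: 1.15
tool_pos: [0.4805, 0.278, 0.3126]
orientation: [[-0.258, 0.966, -0.0], [0.966, 0.258, 0.0], [0.0, -0.0, -1.0]]
force: [-0.1, -0.1, 0.2]
gripper_width: 1.001
```

Request:
arm_command --steps '[[1,[-0.043,0.009,-0.008],[0,0,5.2]],[1,[0,0,0],[0,0,0]],[1,[0,0,0],[0,0,0]]]'

```text
time_s: 1.45
tool_pos: [0.5004, 0.2394, 0.3205]
orientation: [[-0.171, 0.985, 0.0], [0.985, 0.171, 0.0], [0.0, 0.0, -1.0]]
force: [0.1, 0.4, -0.1]
gripper_width: 1.0
```

Run:
```python
from h import *
s=telemetry.state(); print(s['time_s'],s['tool_pos'],np.array(s['joint_pos']),s['force']); print(np.array(s['orientation']))
p,d,W,T=cap("wrist","c_wrist")
for c,a,X in blobs("wrist",p,T,0.0115): print(c.round(1),a,X)
```

```text
1.45 [0.5004 0.2394 0.3205] [-0.8415  0.2923  0.3997  1.9125 -0.1373  0.9628 -0.2069] [ 0.1209  0.4359 -0.0679]
[[-0.1707  0.9853  0.0002]
 [ 0.9853  0.1707  0.0003]
 [ 0.0002  0.0002 -1.    ]]
[316.9 145.9] 190 [0.5524 0.2831 0.0115]
[356.3 154.8] 202 [0.6149 0.2803 0.0115]
[269.7 158. ] 39 [0.4845 0.2528 0.0115]
[263.9 162.9] 8 [0.4767 0.2438 0.0115]
[340.4 175.2] 180 [0.5983 0.2452 0.0115]
[270.3 185.6] 175 [0.4924 0.2098 0.0115]
[336.1 200.5] 166 [0.6012 0.2036 0.0115]
[256.5 210.4] 166 [0.4768 0.1649 0.0115]
```

View pics/c_wrist.png

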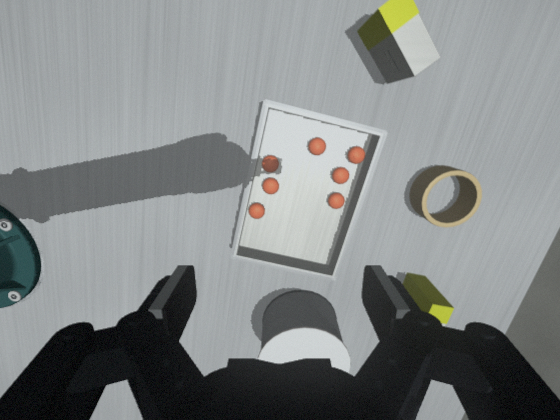

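Run:
```python
from h import *
z=np.load("a_top.npz"); W=cloud("top",z['d'],c2w("top"))
p,d,Ww,T=cap("wrist")
for n,X in (("top",W),("wrist",Ww)):
    m=(X[...,2]>0.034)&(X[...,2]<0.05)&(X[...,0]>.44)&(X[...,0]<.67)&(X[...,1]>.1)&(X[...,1]<.385)
    print(n,m.sum(),cv2.minAreaRect(X[m][:,:2].astype(np.float32)))
for u,v in [(264,100),(386,132),(333,276),(233,254)]: print(ray("wrist",u,v,.04,T))
for u,v in [(191,206),(283,208),(281,276),(188,272)]: print(ray("top",u,v,.04,c2w("top")))
```

```text
top 776 ((0.5451322793960571, 0.21284711360931396), (0.23403263092041016, 0.18017032742500305), 86.22749328613281)
wrist 2738 ((0.5446817874908447, 0.21152439713478088), (0.23515990376472473, 0.180318683385849), 86.06664276123047)
[0.4628 0.3347 0.04  ]
[0.6384 0.3229 0.04  ]
[0.6183 0.0853 0.04  ]
[0.4503 0.0967 0.04  ]
[0.6371 0.3222 0.04  ]
[0.6301 0.0712 0.04  ]
[0.4466 0.0778 0.04  ]
[0.4584 0.3279 0.04  ]
```

Run:
```python
from h import *
O=plan([0.588,-0.048,0.22],Rdown(95),1)
```

```text
[[1, [-0.038, 0.005, 0.012], [-0.0, -0.0, 0.6]], [1, [-0.037, 0.005, 0.013], [-0.0, -0.0, 0.7]], [1, [-0.038, 0.005, 0.012], [-0.0, -0.0, 0.6]], [1, [-0.037, 0.006, 0.013], [-0.0, -0.0, 0.7]], [1, [-0.038, 0.006, 0.012], [-0.0, -0.0, 0.6]]]
[[1, [-0.037, 0.007, 0.013], [-0.0, -0.0, 0.6]], [1, [-0.037, 0.007, 0.012], [-0.1, -0.0, 0.7]], [1, [-0.037, 0.007, 0.013], [0.0, -0.0, 0.6]]]
end [ 0.5876 -0.0477  0.2197] 8
```

Request:
arm_command --steps '[[1,[-0.038,0.005,0.012],[0,0,0.6]],[1,[-0.037,0.005,0.013],[0,0,0.7]],[1,[-0.038,0.005,0.012],[0,0,0.6]],[1,[-0.037,0.006,0.013],[0,0,0.7]],[1,[-0.038,0.006,0.012],[0,0,0.6]]]'

```text
time_s: 2.05
tool_pos: [0.555, 0.0602, 0.2572]
orientation: [[-0.123, 0.992, -0.001], [0.992, 0.123, 0.001], [0.001, -0.001, -1.0]]
force: [0.5, 0.7, -0.3]
gripper_width: 1.002
```

Request:
arm_command --steps '[[1,[-0.037,0.007,0.013],[0,0,0.6]],[1,[-0.037,0.007,0.012],[0,0,0.7]],[1,[-0.037,0.007,0.013],[0,0,0.6]],[1,[0,0,0],[0,0,0]],[1,[0,0,0],[0,0,0]]]'

```text
time_s: 2.55
tool_pos: [0.5877, -0.0483, 0.2193]
orientation: [[-0.086, 0.996, -0.002], [0.996, 0.086, 0.001], [0.001, -0.002, -1.0]]
force: [-0.1, -0.4, 0.4]
gripper_width: 1.001
```

Run:
```python
from h import *
s=telemetry.state(); print(s['time_s'],s['tool_pos'],np.array(s['joint_pos']))
p,d,W,T=cap("wrist","d_wrist")
kn=(W[...,2]>0.125)&(W[...,2]<0.15)&(np.hypot(W[...,0]-.588,W[...,1]+.048)<.04)
print('knob',kn.sum(),W[kn].min(0),W[kn].max(0),cv2.minEnclosingCircle(W[kn][:,:2].astype(np.float32)))
print(proj("wrist",[.588,-.0475,.139],T))
ld=(W[...,2]>0.098)&(W[...,2]<0.112)&(np.hypot(W[...,0]-.588,W[...,1]+.048)<.1)
print(ld.sum(),cv2.minEnclosingCircle(W[ld][:,:2].astype(np.float32)))
b=(W[...,2]>0.16)&(p[...,0]>1.5*p[...,2].clip(20,255)); print(b.sum()) ;
```

```text
2.55 [ 0.5877 -0.0483  0.2193] [-0.3063  0.4665  0.4307  1.9439 -0.2684  0.7888  0.361 ]
knob 808 [ 0.577  -0.0603  0.1251] [ 0.6023 -0.0348  0.1401] ((0.5898375511169434, -0.047503937035799026), 0.012916341423988342)
[279.1347 217.4011]
18059 ((0.5898586511611938, -0.048052575439214706), 0.07413502782583237)
460
```

View pics/d_wrist.png

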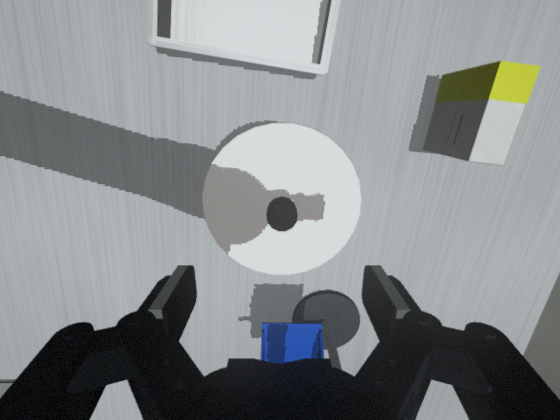

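Request:
arm_command --steps '[[1,[0,0.002,0.04],[0,0,0]],[1,[0,0,0.04],[0,0,0]],[1,[0,0,0.018],[0,0,0]],[1,[0,0,0.01],[0,0,0]],[0.3,[0,0,0],[0,0,0]]]'

```text
time_s: 3.1
tool_pos: [0.5895, -0.0467, 0.1114]
orientation: [[-0.088, 0.996, -0.002], [0.996, 0.088, 0.001], [0.001, -0.002, -1.0]]
force: [-0.2, 0.4, 0.4]
gripper_width: 0.86
```

Request:
arm_command --steps '[[-1,[0,0,0],[0,0,0]],[-1,[0,0,0],[0,0,0]],[-1,[0,0,0],[0,0,0]],[-1,[0,0,0],[0,0,0]],[-1,[0,0,0],[0,0,0]]]'

```text
time_s: 3.6
tool_pos: [0.591, -0.049, 0.1138]
orientation: [[-0.085, 0.996, 0.002], [0.996, 0.085, 0.0], [0.0, 0.002, -1.0]]
force: [-0.7, 0.6, 6.3]
gripper_width: 0.282
```

Request:
arm_command --steps '[[-1,[0,0,0],[0,0,0]],[-1,[0,0,0],[0,0,0]],[-1,[0,0,-0.005],[0,0,0]],[-1,[0,0,-0.01],[0,0,0]],[-1,[0,0,-0.025],[0,0,0]]]'

```text
time_s: 4.1
tool_pos: [0.588, -0.0487, 0.1513]
orientation: [[-0.085, 0.996, -0.005], [0.996, 0.085, 0.0], [0.0, -0.005, -1.0]]
force: [-0.2, 0.3, -1.6]
gripper_width: 0.285
```

Request:
arm_command --steps '[[-1,[-0.012,-0.038,-0.01],[0,0,0]],[-1,[-0.012,-0.038,0],[0,0,0]],[-1,[-0.012,-0.038,0],[0,0,0]],[-1,[-0.012,-0.038,0.005],[0,0,0]],[-1,[0,0,0.03],[0,0,0]]]'

```text
time_s: 4.6
tool_pos: [0.4375, -0.1121, 0.1294]
orientation: [[-0.08, 0.997, -0.0], [0.997, 0.08, 0.0], [0.0, -0.0, -1.0]]
force: [0.7, 0.4, -1.7]
gripper_width: 0.288
```

Request:
arm_command --steps '[[-1,[0,0,0.04],[0,0,0]],[-1,[0,0,0.03],[0,0,0]],[-1,[0,0,0.02],[0,0,0]],[-1,[0,0,0.008],[0,0,0]],[-1,[0,0,0],[0,0,0]]]'

```text
time_s: 5.1
tool_pos: [0.4424, -0.1099, 0.0289]
orientation: [[-0.085, 0.996, -0.001], [0.996, 0.085, 0.0], [0.0, -0.001, -1.0]]
force: [-0.7, -0.8, -0.3]
gripper_width: 0.28
```

Request:
arm_command --steps '[[-1,[0,0,0.003],[0,0,0]],[-1,[0,0,0.002],[0,0,0]],[-1,[0,0,0],[0,0,0]]]'

```text
time_s: 5.4
tool_pos: [0.4431, -0.1098, 0.0249]
orientation: [[-0.086, 0.996, 0.001], [0.996, 0.086, -0.0], [-0.0, 0.001, -1.0]]
force: [-1.1, 0.5, -1.5]
gripper_width: 0.285
```

Request:
arm_command --steps '[[-1,[0,0,0.002],[0,0,0]],[-1,[0,0,0.001],[0,0,0]],[-1,[0,0,0],[0,0,0]]]'

```text
time_s: 5.7
tool_pos: [0.4428, -0.1097, 0.0217]
orientation: [[-0.085, 0.996, 0.001], [0.996, 0.085, 0.0], [0.0, 0.001, -1.0]]
force: [-1.2, 0.6, 3.6]
gripper_width: 0.281
```

Contact with the bench. Release and rise.

Request:
arm_command --steps '[[0.5,[0,0,0],[0,0,0]],[1,[0,0,0],[0,0,0]],[1,[0,0,0],[0,0,0]],[1,[0,0,0],[0,0,0]],[1,[0,0,-0.02],[0,0,0]]]'

```text
time_s: 6.2
tool_pos: [0.4414, -0.1096, 0.0401]
orientation: [[-0.085, 0.996, -0.004], [0.996, 0.085, 0.001], [0.001, -0.004, -1.0]]
force: [-0.4, 0.1, -0.2]
gripper_width: 1.001
```

Request:
arm_command --steps '[[1,[0,0,-0.045],[0,0,0]],[1,[0,0,-0.045],[0,0,0]],[1,[0,0,-0.045],[0,0,0]],[1,[0,0,-0.045],[0,0,0]],[1,[0,0,-0.03],[0,0,0]]]'

```text
time_s: 6.7
tool_pos: [0.4431, -0.1101, 0.2541]
orientation: [[-0.085, 0.996, 0.003], [0.996, 0.085, -0.0], [-0.0, 0.003, -1.0]]
force: [0.7, -0.1, -0.3]
gripper_width: 1.003
```

Run:
```python
from h import *
plan([0.617,-0.262,0.26],Rdown(95),1)
```

```text
[[1, [-0.028, 0.027, -0.001], [0.0, 0.0, -0.0]], [1, [-0.027, 0.026, -0.001], [0.1, 0.0, -0.0]], [1, [-0.028, 0.027, -0.001], [-0.0, 0.0, -0.1]], [1, [-0.028, 0.027, -0.001], [0.0, 0.0, 0.0]], [1, [-0.028, 0.027, -0.001], [0.1, 0.0, 0.0]]]
[[1, [-0.027, 0.026, -0.001], [-0.0, 0.0, -0.0]]]
end [ 0.6167 -0.2617  0.2604] 6
```

Request:
arm_command --steps '[[1,[-0.022,0.027,-0.004],[0,0,0]],[1,[-0.022,0.027,-0.004],[0,0,0]],[1,[-0.022,0.027,-0.004],[0,0,0]],[1,[-0.022,0.027,-0.004],[0,0,0]],[1,[-0.022,0.027,-0.004],[0,0,0]]]'

```text
time_s: 7.2
tool_pos: [0.5871, -0.2083, 0.2711]
orientation: [[-0.086, 0.996, -0.001], [0.996, 0.086, 0.001], [0.001, -0.001, -1.0]]
force: [0.1, 0.5, 0.5]
gripper_width: 1.0
```

Request:
arm_command --steps '[[1,[-0.021,0.025,0],[0,0,0]],[1,[0,0,0],[0,0,0]],[1,[0,0,0],[0,0,0]]]'

```text
time_s: 7.5
tool_pos: [0.6126, -0.2268, 0.2705]
orientation: [[-0.085, 0.996, -0.002], [0.996, 0.085, 0.0], [0.001, -0.002, -1.0]]
force: [-0.3, 0.2, 0.9]
gripper_width: 1.002
```

```bash
cat >> h.py <<'E'
def bar(W,p,zlo=.178,zhi=.2,rect=None):
    hsv=cv2.cvtColor(p,cv2.COLOR_BGR2HSV)
    b=(hsv[...,0]>105)&(hsv[...,0]<130)&(hsv[...,1]>120)&(W[...,2]>zlo)&(W[...,2]<zhi)
    B=W[b]; print('n',len(B)); r=cv2.minAreaRect(B[:,:2].astype(np.float32)); print(r,'zmed',np.median(B[:,2])); print(cv2.boxPoints(r)); return b,B
E
python3 - <<'E'
from h import *
s=telemetry.state(); print(s['time_s'],s['tool_pos'],np.array(s['joint_pos']))
p,d,W,T=cap("wrist","e_wrist"); b,B=bar(W,p)
E
```

```text
7.5 [ 0.6126 -0.2268  0.2705] [-0.0647  0.5034  0.5129  1.7573 -0.2927  0.9595  0.65  ]
n 2388
((0.618861734867096, -0.2429637908935547), (0.019478119909763336, 0.09346098452806473), 4.573306560516357) zmed 0.1888306334761184
[[ 0.6054 -0.1972]
 [ 0.6129 -0.2903]
 [ 0.6323 -0.2888]
 [ 0.6248 -0.1956]]
```

View pics/e_wrist.png

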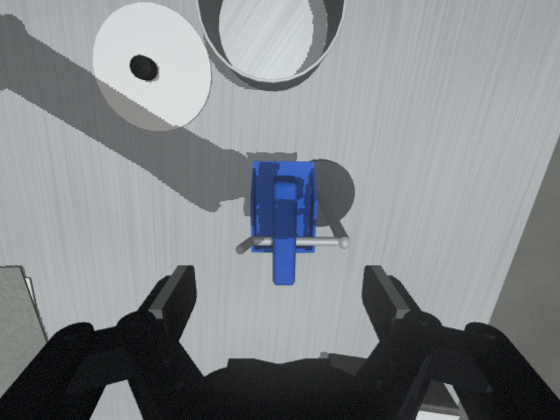

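Request:
arm_command --steps '[[-0.1,[0,0.005,0.02],[0,0,0]],[-0.1,[0,0,0.02],[0,0,0]],[-0.1,[0,0,0.0],[0,0,0]],[-0.1,[0,0,0],[0,0,0]]]'

```text
time_s: 7.95
tool_pos: [0.6171, -0.2254, 0.2313]
orientation: [[-0.086, 0.996, -0.001], [0.996, 0.086, 0.001], [0.001, -0.001, -1.0]]
force: [0.2, -0.3, 0.3]
gripper_width: 0.451
```

Request:
arm_command --steps '[[-0.1,[0,0,0.025],[0,0,0]],[-0.1,[0,0,0.025],[0,0,0]],[-0.1,[0,0,0.012],[0,0,0]],[-0.1,[0,0,0.004],[0,0,0]],[-0.1,[0,0,0],[0,0,0]]]'

```text
time_s: 8.45
tool_pos: [0.6184, -0.2263, 0.1658]
orientation: [[-0.085, 0.996, 0.0], [0.996, 0.085, -0.0], [-0.0, 0.0, -1.0]]
force: [0.3, -0.5, 0.2]
gripper_width: 0.447
```

Request:
arm_command --steps '[[-0.3,[0,0,0.003],[0,0,0]],[-1,[0,0,0],[0,0,0]],[-1,[0,0,0],[0,0,0]],[-1,[0,0,0],[0,0,0]],[-1,[0,0,0],[0,0,0]]]'

```text
time_s: 8.95
tool_pos: [0.6187, -0.2265, 0.1632]
orientation: [[-0.085, 0.996, 0.001], [0.996, 0.085, -0.0], [-0.001, 0.001, -1.0]]
force: [-0.2, 1.0, 4.1]
gripper_width: 0.222
```

Request:
arm_command --steps '[[-1,[0,0,0],[0,0,0]],[-1,[0,0,-0.005],[0,0,0]],[-1,[0,0,-0.01],[0,0,0]],[-1,[0,0,-0.015],[0,0,0]],[-1,[0,0,0],[0,0,0]]]'

```text
time_s: 9.45
tool_pos: [0.6196, -0.2271, 0.1949]
orientation: [[-0.085, 0.996, 0.004], [0.996, 0.085, -0.002], [-0.002, 0.004, -1.0]]
force: [0.3, -0.8, -1.6]
gripper_width: 0.22
```

Request:
arm_command --steps '[[-1,[0,-0.02,0],[0,0,0]],[-1,[0,-0.035,0],[0,0,0]],[-1,[0,-0.04,0],[0,0,0]],[-1,[0,-0.02,0],[0,0,0]],[-1,[0,0,-0.02],[0,0,0]]]'

```text
time_s: 9.95
tool_pos: [0.497, -0.2355, 0.2104]
orientation: [[-0.081, 0.997, -0.009], [0.997, 0.081, 0.004], [0.004, -0.008, -1.0]]
force: [0.3, 0.4, -0.5]
gripper_width: 0.222
```

Request:
arm_command --steps '[[-1,[0,0,-0.04],[0,0,0]],[-1,[0,0,-0.04],[0,0,0]],[-1,[0,0,0],[0,0,0]]]'

```text
time_s: 10.25
tool_pos: [0.5068, -0.2385, 0.298]
orientation: [[-0.085, 0.996, 0.011], [0.996, 0.085, -0.004], [-0.005, 0.011, -1.0]]
force: [0.6, -0.4, -1.2]
gripper_width: 0.223
```

Run:
```python
from h import *
s=telemetry.state(); print(s['time_s'],s['tool_pos'],np.array(s['joint_pos']),s['force'])
p,d,W,T=cap("wrist","f_wrist"); cap("side","f_side"); p,d,W,T=cap("top","f_top",1.5)
b,B=bar(W,p,.27,.31)
# in tool frame
Tp=pose(); print((np.c_[B,np.ones(len(B))]@np.linalg.inv(Tp).T)[:,:3].min(0),(np.c_[B,np.ones(len(B))]@np.linalg.inv(Tp).T)[:,:3].max(0))
```

```text
10.25 [ 0.5068 -0.2385  0.298 ] [-0.0688  0.3388  0.5591  1.9401 -0.2269  0.9115  0.6875] [ 0.6395 -0.3568 -1.2124]
n 28
((0.502575695514679, -0.2170751541852951), (0.04380489140748978, 0.023913705721497536), 4.540391445159912) zmed 0.30257650100596667
[[ 0.4798 -0.2069]
 [ 0.4817 -0.2307]
 [ 0.5254 -0.2273]
 [ 0.5235 -0.2034]]
[ 0.0064 -0.0209 -0.0175] [ 0.0304  0.0229 -0.0038]
```

View pics/f_wrist.png

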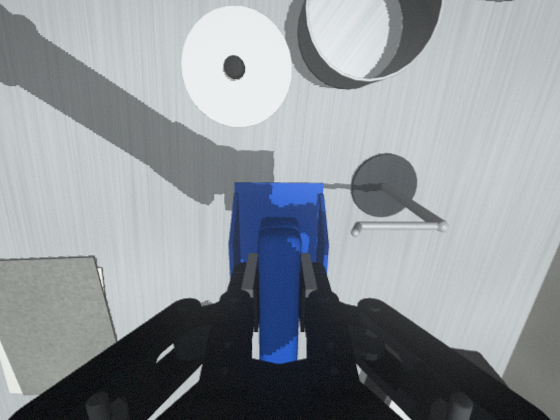

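View pics/f_side.png

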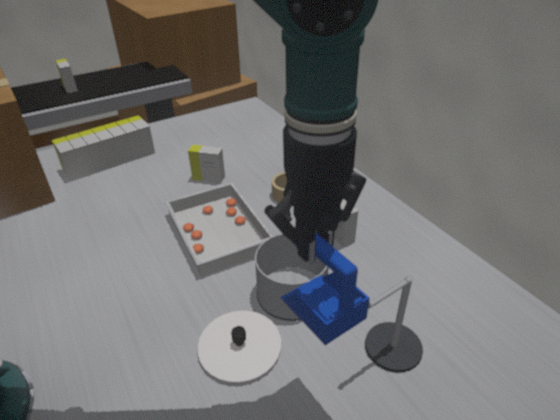

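```bash
cat >> h.py <<'E'
def lip(W,p,Tt):
    hsv=cv2.cvtColor(p,cv2.COLOR_BGR2HSV)
    b=(hsv[...,0]>105)&(hsv[...,0]<130)&(hsv[...,1]>110)
    L=(W-Tt[:3,3])@Tt[:3,:3]
    out=[]
    for u in range(0,560,10):
        vv=np.where(b[:,u]&np.isfinite(L[:,u,2])&(L[:,u,2]>.05))[0]
        if len(vv): v=vv[0]+1; out.append((u,v,*L[v,u].round(4)))
    return out
E
python3 - <<'E'
from h import *
Tt=pose(); p,d,W,T=cap("wrist")
for o in lip(W,p,Tt): print(o)
print(proj("wrist",(Tt@np.array([.031,0,.081,1]))[:3],T))
E
```

```text
(240, np.int64(184), np.float64(0.0287), np.float64(-0.0301), np.float64(0.0797))
(250, np.int64(184), np.float64(0.0285), np.float64(-0.0223), np.float64(0.0804))
(260, np.int64(183), np.float64(0.029), np.float64(-0.0146), np.float64(0.0814))
(270, np.int64(184), np.float64(0.0283), np.float64(-0.0067), np.float64(0.081))
(280, np.int64(184), np.float64(0.0284), np.float64(0.0012), np.float64(0.0805))
(290, np.int64(184), np.float64(0.0284), np.float64(0.009), np.float64(0.0808))
(300, np.int64(184), np.float64(0.0282), np.float64(0.0169), np.float64(0.0817))
(310, np.int64(184), np.float64(0.0283), np.float64(0.0247), np.float64(0.0813))
(320, np.int64(184), np.float64(0.0285), np.float64(0.0324), np.float64(0.0801))
[278.5268 180.6637]
```

```bash
sed -i "s/from_rotvec(\[0,tilt,0\]/from_rotvec([0,-tilt,0]/" h.py
cat >> h.py <<'E'
TC=np.array([.5445,.211]); TH=86.1
LIP=np.array([.030,.001,.081])
def tray(s,t,z):
    h=np.radians(TH); y=np.array([np.cos(h),np.sin(h)]); x=np.array([y[1],-y[0]]); return np.r_[TC+s*x+t*y,z]
def totray(X):
    h=np.radians(TH); y=np.array([np.cos(h),np.sin(h)]); x=np.array([y[1],-y[0]]); d=np.asarray(X)[:2]-TC; return np.array([d@x,d@y])
def tcp(L,R): return np.asarray(L)-R@LIP
def lipnow(): T=pose(); L=(T@np.r_[LIP,1])[:3]; return np.r_[totray(L),L[2]]
E
python3 - <<'E'
from h import *
R=Rdown(86.1,0); L=tray(-.044,-.075,.2); print(tcp(L,R))
O=plan(tcp(L,R),R,-1)
R=Rdown(86.1,42); L=tray(-.044,-.075,.1)
plan(tcp(L,R),R,-1,cur=O)
E
```

```text
[0.4925 0.1093 0.281 ]
[[-1, [0.043, 0.002, 0.001], [-0.0, -0.0, 1.1]], [-1, [0.043, 0.002, 0.002], [-0.0, -0.0, 1.1]], [-1, [0.043, 0.001, 0.001], [-0.0, -0.0, 1.1]], [-1, [0.043, -0.0, 0.001], [-0.1, -0.0, 1.1]], [-1, [0.043, -0.001, 0.002], [0.0, -0.0, 1.1]]]
[[-1, [0.043, -0.002, 0.001], [0.0, -0.1, 1.1]], [-1, [0.043, -0.002, 0.001], [-0.0, 0.0, 1.1]], [-1, [0.043, -0.004, 0.001], [-0.0, 0.0, 1.1]]]
end [0.4923 0.1089 0.2815] 8
[[-1, [0.01, 0.0, 0.017], [-0.0, -7.0, 0.0]], [-1, [0.013, 0.0, 0.015], [-0.0, -7.0, 0.0]], [-1, [0.014, 0.0, 0.014], [-0.0, -7.0, 0.0]], [-1, [0.016, 0.0, 0.012], [-0.0, -7.0, 0.0]], [-1, [0.017, 0.0, 0.01], [-0.0, -7.0, 0.0]]]
[[-1, [0.018, 0.0, 0.008], [-0.0, -7.0, 0.0]]]
end [0.4965 0.1711 0.1804] 6
```

Request:
arm_command --steps '[[-1,[0.043,0.002,0.001],[0,0,1.1]],[-1,[0.043,0.002,0.002],[0,0,1.1]],[-1,[0.043,0.001,0.001],[0,0,1.1]],[-1,[0.043,0,0.001],[0,0,1.1]],[-1,[0.043,-0.001,0.002],[0,0,1.1]]]'

```text
time_s: 10.95
tool_pos: [0.4961, -0.0193, 0.2838]
orientation: [[0.012, 1.0, -0.003], [1.0, -0.012, -0.0], [-0.0, -0.003, -1.0]]
force: [0.5, 0.6, -1.0]
gripper_width: 0.22
```

Request:
arm_command --steps '[[-1,[0.043,-0.002,0.001],[0,0,1.1]],[-1,[0.043,-0.002,0.001],[0,0,1.1]],[-1,[0.043,-0.004,0.001],[0,0,1.1]],[-1,[0,0,0],[0,0,0]]]'

```text
time_s: 11.35
tool_pos: [0.4917, 0.116, 0.2803]
orientation: [[0.057, 0.998, -0.004], [0.998, -0.057, 0.002], [0.002, -0.004, -1.0]]
force: [-1.0, -0.2, -1.5]
gripper_width: 0.222
```

Request:
arm_command --steps '[[-1,[0.01,0.0,0.017],[0,-7.0,0]],[-1,[0.013,0.0,0.015],[0,-7.0,0]],[-1,[0.014,0.0,0.014],[0,-7.0,0]],[-1,[0.016,0.0,0.012],[0,-7.0,0]],[-1,[0.017,0.0,0.01],[0,-7.0,0]]]'

```text
time_s: 11.85
tool_pos: [0.4967, 0.1609, 0.1967]
orientation: [[0.055, 0.998, -0.039], [0.815, -0.067, -0.576], [-0.577, -0.0, -0.816]]
force: [0.1, 1.2, -0.7]
gripper_width: 0.218
```

Request:
arm_command --steps '[[-1,[0.018,0.0,0.008],[0,-7.0,0]],[-1,[0,0,0],[0,0,0]],[-1,[0,0,0],[0,0,0]]]'

```text
time_s: 12.15
tool_pos: [0.4967, 0.1706, 0.1789]
orientation: [[0.047, 0.998, -0.047], [0.739, -0.066, -0.67], [-0.672, -0.004, -0.741]]
force: [0.2, -0.9, -1.5]
gripper_width: 0.223
```

Run:
```python
from h import *
s=telemetry.state(); print(s['time_s'],s['tool_pos'],np.array(s['joint_pos']),s['force'])
print(lipnow()); Tt=pose()
p,d,W,T=cap("wrist","g_wrist"); cap("side","g_side")
for o in lip(W,p,Tt)[::2]: print(o)
for n,z in (("top",.0115),("wrist",.0115)):
  p,d,W,T=cap(n)
  for c,a,X in blobs(n,p,T,z): print(n,c.round(),a,totray(X))
```

```text
12.15 [0.4967 0.1706 0.1789] [-1.1242  0.7422  0.632   1.9249  0.2047  1.0437 -0.7416] [ 0.2279 -0.9154 -1.5494]
[-0.0442 -0.0758  0.0988]
(240, np.int64(184), np.float64(0.0292), np.float64(-0.0302), np.float64(0.0797))
(260, np.int64(184), np.float64(0.0287), np.float64(-0.0147), np.float64(0.0818))
(280, np.int64(184), np.float64(0.0289), np.float64(0.001), np.float64(0.0807))
(300, np.int64(184), np.float64(0.029), np.float64(0.0167), np.float64(0.0802))
(320, np.int64(184), np.float64(0.0288), np.float64(0.0324), np.float64(0.081))
top [208. 215.] 51 [0.0671 0.072 ]
top [221. 221.] 48 [0.0514 0.0361]
top [236. 220.] 47 [ 0.0576 -0.0054]
top [206. 235.] 9 [0.0104 0.0731]
top [250. 265.] 45 [-0.0638 -0.0525]
top [497. 296.] 27 [-0.1046 -0.7279]
wrist [267.  21.] 1125 [-0.0517 -0.0046]
wrist [418.  18.] 1169 [ 0.057  -0.0037]
wrist [254.  78.] 672 [-0.0644 -0.0507]
```

View pics/g_wrist.png

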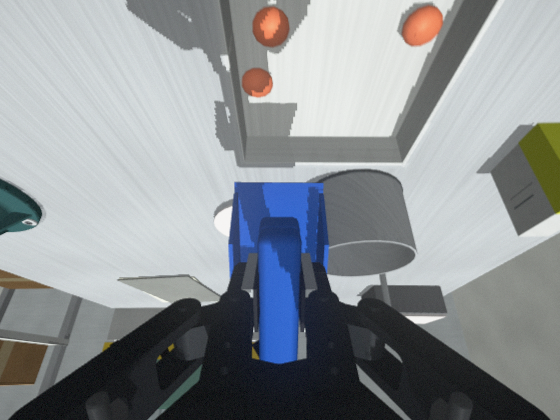

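View pics/g_side.png

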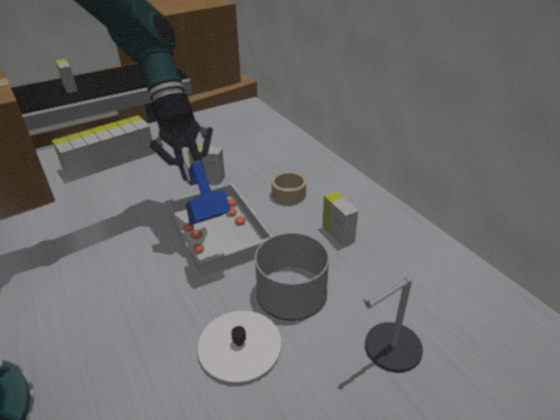

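Run:
```python
from h import *
p,d,W,T=cap("wrist"); cv2.imwrite("pics/g2.png",cv2.resize(p[0:180,190:520],None,fx=2.4,fy=2.4,interpolation=cv2.INTER_CUBIC))
for u,v in [(300,165),(380,163),(405,163),(243,165)]: print(totray(ray("wrist",u,v,.04,T)))
```

```text
[-0.021  -0.1342]
[ 0.0629 -0.1315]
[ 0.0893 -0.1317]
[-0.0814 -0.1337]
```

View pics/g2.png

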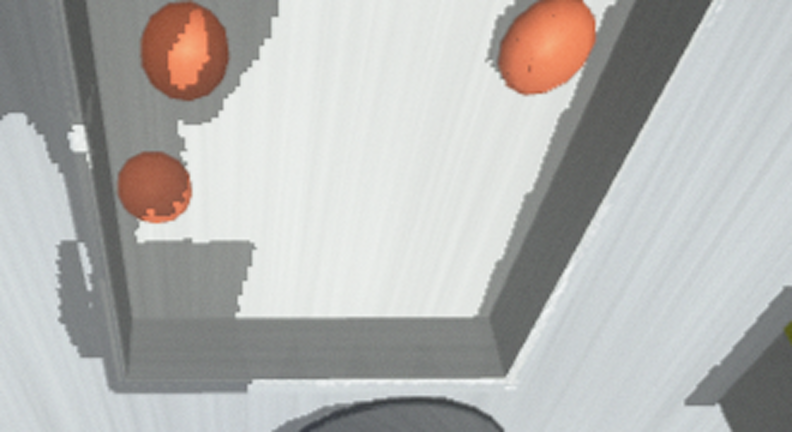

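Run:
```python
from h import *
T=c2w("wrist")
for x,y,z in [(132,317,.004),(490,317,.004),(129,376,.04),(505,374,.04),(95,0,.004),(612,0,.004)]: print(totray(ray("wrist",190+x/2.4,y/2.4,z,T)))
```

```text
[-0.0801 -0.1218]
[ 0.0822 -0.1228]
[-0.0791 -0.1199]
[ 0.0803 -0.1197]
[-0.0776  0.0059]
[0.0746 0.0051]
```

```bash
cat >> h.py <<'E'
def path(way,yaw=TH,v=.012,cur=None,vlast=None):
    O=pose() if cur is None else cur
    for (s,t,z,tilt,*n) in way:
        R=Rdown(yaw,tilt); O=plan(tcp(tray(s,t,z),R),R,-1,cur=O,vmax=v,n=n[0] if n else None)
    return O
E
python3 - <<'E'
from h import *
O=path([(-.044,-.072,.02,42,3),(-.044,-.072,.0055,42,2)])
O=path([(-.044,-.045,.005,30,3),(-.044,-.025,.005,23,2),(-.044,-.003,.005,6,3)],cur=O)
O=path([(-.044,.09,.005,5,9)],cur=O)
E
```

```text
[[-1, [0.02, -0.001, 0.019], [-0.0, -0.0, -0.1]], [-1, [0.019, -0.0, 0.02], [-0.0, -0.1, -0.0]], [-1, [0.02, -0.001, 0.019], [-0.1, -0.0, -0.1]]]
end [0.4964 0.174  0.1004] 3
[[-1, [0.005, 0.0, 0.005], [0.0, -0.0, -0.0]], [-1, [0.005, 0.0, 0.006], [0.0, -0.0, -0.0]]]
end [0.4965 0.1741 0.0855] 2
[[-1, [0.001, 0.0, -0.003], [0.0, 4.0, -0.0]], [-1, [0.002, 0.0, -0.003], [0.0, 4.0, -0.0]], [-1, [0.002, 0.0, -0.004], [0.0, 4.0, -0.0]]]
end [0.4971 0.1841 0.0904] 3
[[-1, [0.004, 0.0, -0.003], [0.0, 3.5, -0.0]], [-1, [0.004, 0.0, -0.002], [0.0, 3.5, -0.0]]]
end [0.4978 0.1935 0.091 ] 2
[[-1, [-0.001, 0.0, 0.001], [0.0, 5.7, 0.0]], [-1, [-0.001, 0.0, 0.001], [0.0, 5.6, 0.0]], [-1, [-0.001, 0.0, 0.001], [0.0, 5.7, 0.0]]]
end [0.4975 0.1898 0.089 ] 3
[[-1, [0.01, 0.0, -0.001], [0.0, 0.1, 0.0]], [-1, [0.01, 0.0, -0.001], [0.0, 0.1, 0.0]], [-1, [0.01, 0.0, -0.001], [0.0, 0.1, 0.0]], [-1, [0.01, 0.0, -0.001], [0.0, 0.1, 0.0]], [-1, [0.011, 0.0, -0.001], [0.0, 0.1, 0.0]]]
[[-1, [0.01, 0.0, -0.001], [0.0, 0.1, 0.0]], [-1, [0.01, 0.0, -0.0], [0.0, 0.1, 0.0]], [-1, [0.01, 0.0, -0.001], [0.0, 0.1, 0.0]], [-1, [0.01, 0.0, -0.001], [0.0, 0.2, 0.0]]]
end [0.5037 0.2809 0.0882] 9
```

Request:
arm_command --steps '[[-1,[0.02,-0.001,0.019],[0,0,0]],[-1,[0.019,0,0.02],[0,0,0]],[-1,[0.02,-0.001,0.019],[0,0,0]],[-1,[0,0,0],[0,0,0]],[-1,[0,0,0],[0,0,0]]]'

```text
time_s: 12.9
tool_pos: [0.4966, 0.1751, 0.1001]
orientation: [[0.052, 0.998, -0.046], [0.742, -0.07, -0.667], [-0.669, 0.001, -0.744]]
force: [1.2, -0.2, -2.2]
gripper_width: 0.218
```

Run:
```python
from h import *
print(lipnow()); p,d,W,T=cap("wrist","i_wrist"); cap("side","i_side")
```

```text
[-0.0444 -0.071   0.0198]
```

View pics/i_wrist.png

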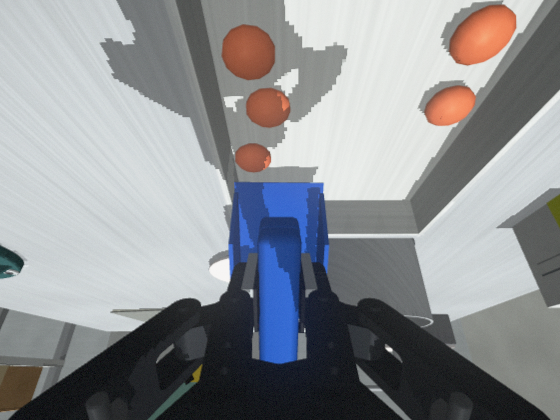

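Request:
arm_command --steps '[[-1,[0.005,0.002,0.005],[0,0,0]],[-1,[0.005,0,0.006],[0,0,0]],[-1,[0,0,0],[0,0,0]]]'

```text
time_s: 13.3
tool_pos: [0.4986, 0.1761, 0.0841]
orientation: [[0.05, 0.998, -0.044], [0.741, -0.067, -0.668], [-0.669, 0.001, -0.743]]
force: [0.5, 1.6, 3.1]
gripper_width: 0.223
```

Run:
```python
from h import *
print(lipnow()); p,d,W,T=cap("wrist","j_wrist")
```

```text
[-0.0423 -0.0699  0.0039]
```

View pics/j_wrist.png

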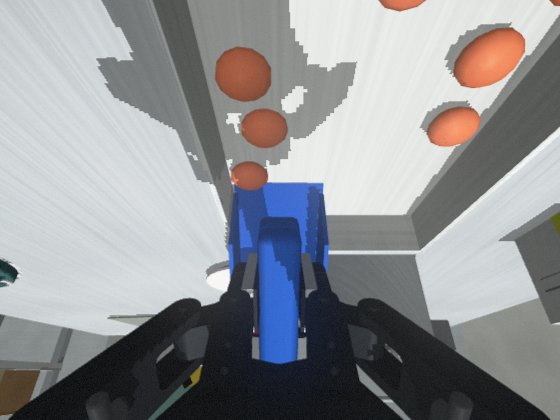

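Run:
```python
from h import *
O=path([(-.042,-.045,.005,30,4),(-.042,-.025,.005,23,2),(-.042,-.003,.0045,6,4)])
```

```text
[[-1, [0.0, 0.0, -0.002], [0.0, 3.0, 0.0]], [-1, [0.001, 0.0, -0.003], [0.0, 3.0, 0.0]], [-1, [0.001, 0.0, -0.002], [0.0, 3.0, 0.0]], [-1, [0.0, 0.0, -0.002], [0.1, 3.0, 0.0]]]
end [0.4991 0.1831 0.0901] 4
[[-1, [0.004, 0.0, -0.003], [-0.0, 3.5, 0.0]], [-1, [0.004, 0.0, -0.003], [-0.0, 3.5, 0.0]]]
end [0.4997 0.1929 0.0916] 2
[[-1, [-0.0, 0.0, 0.001], [-0.0, 4.3, 0.0]], [-1, [-0.001, 0.0, 0.001], [-0.0, 4.2, 0.0]], [-1, [-0.001, 0.0, 0.001], [-0.0, 4.3, 0.0]], [-1, [-0.0, 0.0, 0.001], [-0.0, 4.2, 0.0]]]
end [0.4995 0.1899 0.0883] 4
```

Request:
arm_command --steps '[[-1,[0.0,0.0,-0.002],[0.0,3.0,0.0]],[-1,[0.001,0.0,-0.003],[0.0,3.0,0.0]],[-1,[0.001,0.0,-0.002],[0.0,3.0,0.0]],[-1,[0.0,0.0,-0.002],[0,3.0,0.0]]]'

```text
time_s: 13.75
tool_pos: [0.4978, 0.1819, 0.0896]
orientation: [[0.059, 0.998, -0.035], [0.864, -0.069, -0.498], [-0.499, -0.001, -0.866]]
force: [-0.3, -0.1, -1.2]
gripper_width: 0.217
```

Request:
arm_command --steps '[[-1,[0.004,0.0,-0.003],[0,3.5,0.0]],[-1,[0.004,0.0,-0.003],[0,3.5,0.0]]]'

```text
time_s: 13.95
tool_pos: [0.4985, 0.1921, 0.091]
orientation: [[0.063, 0.998, -0.027], [0.919, -0.069, -0.389], [-0.389, -0.001, -0.921]]
force: [-0.2, -0.4, -1.8]
gripper_width: 0.216
```

Request:
arm_command --steps '[[-1,[0,0.0,0.001],[0,4.3,0.0]],[-1,[-0.001,0.0,0.001],[0,4.2,0.0]],[-1,[-0.001,0.0,0.001],[0,4.3,0.0]],[-1,[0,0.0,0.001],[0,4.2,0.0]]]'

```text
time_s: 14.35
tool_pos: [0.4984, 0.187, 0.0884]
orientation: [[0.069, 0.998, -0.008], [0.992, -0.07, -0.104], [-0.105, -0.001, -0.995]]
force: [0.1, -0.3, -2.8]
gripper_width: 0.223
```

Run:
```python
from h import *
print(lipnow(),telemetry.state()['time_s']); p,d,W,T=cap("wrist","k_wrist"); print(pose()[:3,:3])
O=path([(-.042,.06,.0045,5,6)])
```

```text
[-0.0434 -0.0057  0.0047] 14.35
[[ 0.0753  0.9971 -0.0085]
 [ 0.9918 -0.0758 -0.1034]
 [-0.1037 -0.0007 -0.9946]]
[[-1, [0.011, 0.0, -0.001], [-0.0, 0.2, -0.1]], [-1, [0.011, 0.0, -0.001], [-0.0, 0.1, -0.0]], [-1, [0.012, 0.0, -0.001], [-0.0, 0.2, -0.1]], [-1, [0.011, 0.001, -0.001], [-0.1, 0.1, -0.1]], [-1, [0.011, -0.0, -0.001], [0.0, 0.2, -0.1]]]
[[-1, [0.011, -0.0, -0.001], [0.0, 0.2, -0.0]]]
end [0.5042 0.2506 0.0882] 6
```

View pics/k_wrist.png

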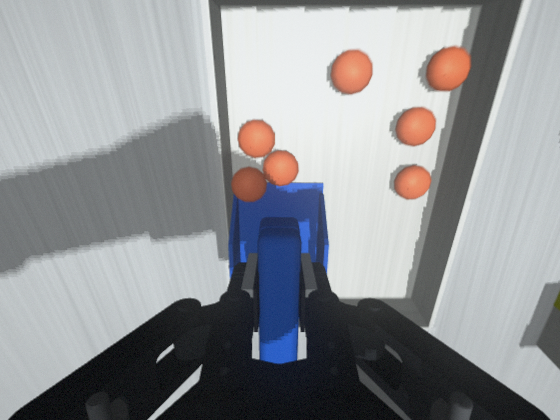

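Request:
arm_command --steps '[[-1,[0.011,0.001,-0.001],[0,0.1,0]],[-1,[0.011,0,-0.001],[0,0.1,0]],[-1,[0.011,0.0,-0.001],[0,0.1,0]],[-1,[0.011,0,-0.001],[0,0.2,0]],[-1,[0.011,0,-0.001],[0,0.2,0]]]'

```text
time_s: 14.9
tool_pos: [0.5032, 0.2427, 0.0878]
orientation: [[0.067, 0.998, -0.009], [0.993, -0.068, -0.098], [-0.099, -0.002, -0.995]]
force: [-0.8, -6.3, 8.6]
gripper_width: 0.221
```

Run:
```python
from h import *
print(lipnow(),telemetry.state()['time_s']); p,d,W,T=cap("wrist","l_wrist")
```

```text
[-0.0426  0.0507  0.0043] 14.9
```

View pics/l_wrist.png

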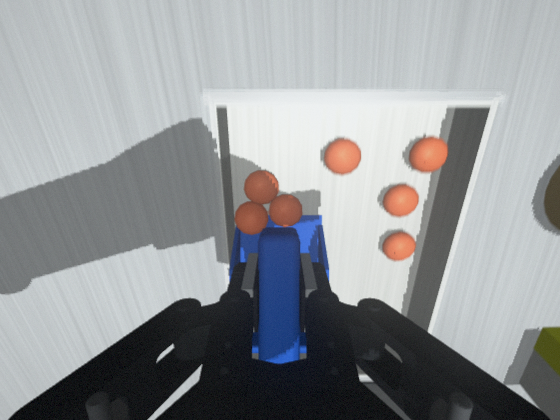

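Run:
```python
from h import *
Tt=pose(); p,d,W,T=cap("wrist")
for o in lip(W,p,Tt)[::2]: print(o)
hsv=cv2.cvtColor(p,cv2.COLOR_BGR2HSV)
b=(hsv[...,0]>105)&(hsv[...,0]<130)&(hsv[...,1]>110)
L=(W-Tt[:3,3])@Tt[:3,:3]
for v in range(205,300,8): print(v,[L[v,u].round(3).tolist() if b[v,u] else None for u in (245,280,315)])
cap("side","l_side")
```

```text
(240, np.int64(232), np.float64(-0.0117), np.float64(-0.0318), np.float64(0.0796))
(270, np.int64(221), np.float64(-0.0033), np.float64(-0.0071), np.float64(0.0829))
(310, np.int64(218), np.float64(-0.0003), np.float64(0.0258), np.float64(0.0821))
205 [None, None, None]
213 [None, None, None]
221 [None, None, [-0.003, 0.03, 0.082]]
229 [None, [0.024, 0.001, -0.003], [-0.009, 0.03, 0.08]]
237 [[-0.015, -0.028, 0.078], [nan, nan, nan], [-0.015, 0.03, 0.077]]
245 [[-0.022, -0.028, 0.076], [0.024, 0.001, -0.021], [-0.022, 0.03, 0.076]]
253 [[-0.028, -0.028, 0.075], [0.02, 0.001, -0.021], [-0.029, 0.03, 0.075]]
261 [[-0.035, -0.028, 0.073], [0.016, 0.001, -0.022], [-0.034, 0.03, 0.072]]
269 [None, [0.013, 0.001, -0.023], None]
277 [None, [0.009, 0.001, -0.024], None]
285 [None, [0.006, 0.001, -0.026], None]
293 [None, [0.002, 0.001, -0.027], None]
```

View pics/l_side.png

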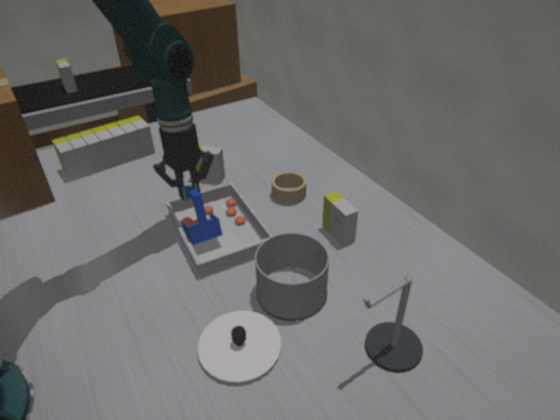

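```bash
cat >> h.py <<'E'
LIP=np.array([.000,.001,.083]); OFF=16.0
def path(way,yaw=TH,v=.012,cur=None):
    O=pose() if cur is None else cur
    for (s,t,z,tilt,*n) in way:
        R=Rdown(yaw,tilt-OFF); O=plan(tcp(tray(s,t,z),R),R,-1,cur=O,vmax=v,n=n[0] if n else None)
    return O
E
python3 - <<'E'
from h import *
print(lipnow())
O=path([(-.042,.018,.007,20,1),(-.042,.018,.006,4,4)])
E
```

```text
[-0.0424  0.0227  0.0053]
[[-1, [-0.007, 0.0, -0.001], [-0.1, 1.5, 0.1]]]
end [0.5029 0.2377 0.0895] 1
[[-1, [-0.006, 0.0, 0.001], [0.0, 4.0, 0.0]], [-1, [-0.005, 0.0, 0.001], [0.0, 4.0, 0.0]], [-1, [-0.006, 0.0, -0.0], [0.0, 4.0, 0.0]], [-1, [-0.006, 0.0, -0.0], [0.0, 4.0, 0.0]]]
end [0.5014 0.2148 0.0867] 4
```

Request:
arm_command --steps '[[-1,[-0.007,0,-0.001],[0,1.5,0]],[-1,[-0.006,0,0.001],[0,4,0]],[-1,[-0.005,0,0.001],[0,4,0]],[-1,[-0.006,0,0],[0,4,0]],[-1,[-0.006,0,0],[0,4,0]]]'

```text
time_s: 15.55
tool_pos: [0.5014, 0.2171, 0.0861]
orientation: [[0.063, 0.998, 0.014], [0.975, -0.065, 0.213], [0.214, -0.0, -0.977]]
force: [0.2, -0.5, -2.6]
gripper_width: 0.22
```

```bash
cat >> h.py <<'E'
def chk(name):
    Tt=pose(); p,d,W,T=cap("wrist",name)
    o=lip(W,p,Tt); print([x for x in o if x[0]%20==0])
    hsv=cv2.cvtColor(p,cv2.COLOR_BGR2HSV)
    b=(hsv[...,0]>105)&(hsv[...,0]<130)&(hsv[...,1]>110)
    L=(W-Tt[:3,3])@Tt[:3,:3]; m=b&(L[...,2]<-.01)&(abs(L[...,1])<.008)&(L[...,2]>-.05)
    q=np.polyfit(L[m][:,0],L[m][:,2],1); print('bar slope deg',np.degrees(np.arctan(q[0])),'front x',L[m][:,0].max(),'z@0',q[1])
    for c,a,X in blobs("wrist",p,T,.0115,60): print(c.round(),a,totray(X))
E
python3 - <<'E'
from h import *
print(lipnow()); chk("m_wrist")
E
```

```text
[-0.0424  0.0209  0.005 ]
[(240, np.int64(226), np.float64(-0.0074), np.float64(-0.0318), np.float64(0.0817)), (260, np.int64(227), np.float64(-0.0079), np.float64(-0.0153), np.float64(0.0806)), (280, np.int64(221), np.float64(-0.0027), np.float64(0.0012), np.float64(0.0809)), (300, np.int64(215), np.float64(0.0015), np.float64(0.0177), np.float64(0.0837)), (320, np.int64(215), np.float64(0.0022), np.float64(0.0338), np.float64(0.0815))]
bar slope deg 14.383443374906618 front x 0.02776023859246103 z@0 -0.026566874678551258
[419. 152.] 869 [0.0663 0.073 ]
[339. 154.] 726 [0.0038 0.0716]
[262. 177.] 787 [-0.0567  0.0532]
[399. 199.] 765 [0.0524 0.0366]
[285. 203.] 777 [-0.038  0.033]
[250. 211.] 759 [-0.066   0.0268]
[403. 250.] 749 [ 0.0577 -0.0048]
```

View pics/m_wrist.png

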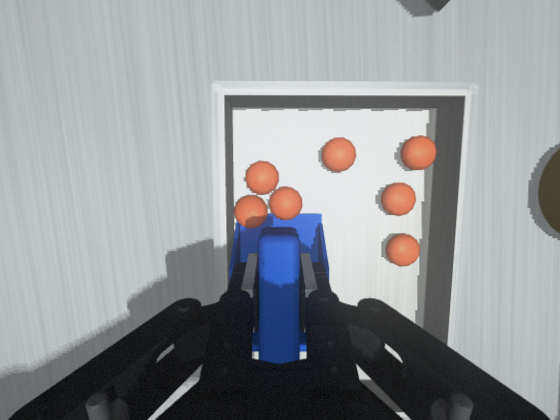

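```bash
sed -i "s/^LIP=np.array(\[.000.*/LIP=np.array([.002,.001,.083]); OFF=15.0/" h.py
python3 - <<'E'
from h import *
print(lipnow())
O=path([(-.043,.065,.0055,3,5)])
E
```

```text
[-0.0415  0.016   0.0046]
[[-1, [0.01, -0.0, 0.002], [-0.0, -0.1, -0.1]], [-1, [0.009, -0.001, 0.002], [-0.0, -0.0, -0.1]], [-1, [0.01, -0.0, 0.002], [-0.0, -0.1, -0.1]], [-1, [0.01, -0.0, 0.002], [-0.0, -0.0, -0.1]], [-1, [0.01, -0.001, 0.001], [-0.1, -0.1, -0.0]]]
end [0.5035 0.26   0.0868] 5
```

Request:
arm_command --steps '[[-1,[0.01,0,0.002],[0,0,0]],[-1,[0.009,-0.001,0.002],[0,0,0]],[-1,[0.01,0,0.002],[0,0,0]]]'

```text
time_s: 15.9
tool_pos: [0.5017, 0.2469, 0.0859]
orientation: [[0.064, 0.998, 0.012], [0.976, -0.065, 0.21], [0.211, -0.001, -0.978]]
force: [-0.0, 0.7, -2.6]
gripper_width: 0.223
```

Run:
```python
from h import *
print(lipnow()); chk("n_wrist")
```

```text
[-0.0443  0.0524  0.0052]
[(240, np.int64(230), np.float64(-0.0098), np.float64(-0.0316), np.float64(0.0789)), (260, np.int64(231), np.float64(-0.011), np.float64(-0.0153), np.float64(0.0795)), (300, np.int64(223), np.float64(-0.0044), np.float64(0.0176), np.float64(0.0806)), (320, np.int64(215), np.float64(0.0014), np.float64(0.0342), np.float64(0.0839))]
bar slope deg 14.32575469286228 front x 0.027978523523118665 z@0 -0.026698933070037893
[266. 184.] 795 [-0.0556  0.0773]
[419. 189.] 784 [0.066  0.0743]
[340. 190.] 703 [0.0033 0.0727]
[286. 211.] 780 [-0.0392  0.056 ]
[250. 215.] 788 [-0.0678  0.053 ]
[399. 234.] 718 [0.0519 0.0379]
[403. 283.] 728 [ 0.0571 -0.0033]
```

Request:
arm_command --steps '[[-1,[0.01,0,0.002],[0,0,0]],[-1,[0.01,0,0.002],[0,0,0]],[-1,[0.01,0,0.002],[0,0,0]]]'

```text
time_s: 16.25
tool_pos: [0.5043, 0.2762, 0.0867]
orientation: [[0.065, 0.998, 0.014], [0.975, -0.067, 0.211], [0.211, -0.0, -0.977]]
force: [-0.6, -0.1, -1.4]
gripper_width: 0.221
```

Run:
```python
from h import *
print(lipnow()); chk("o_wrist")
```

```text
[-0.0436  0.0818  0.006 ]
[(240, np.int64(215), np.float64(0.0014), np.float64(-0.0318), np.float64(0.084)), (300, np.int64(234), np.float64(-0.0132), np.float64(0.0176), np.float64(0.0784)), (320, np.int64(215), np.float64(0.0014), np.float64(0.0342), np.float64(0.0838))]
bar slope deg 14.28633714703482 front x 0.02812821381503291 z@0 -0.026712807203856097
[265. 198.] 750 [-0.0555  0.0959]
[293. 216.] 676 [-0.0329  0.0814]
[416. 225.] 757 [0.0661 0.0739]
[339. 226.] 719 [0.0043 0.0732]
[251. 229.] 562 [-0.0666  0.0711]
[396. 269.] 718 [0.0517 0.0377]
[405. 311.] 271 [0.061  0.0021]
```

View pics/o_wrist.png

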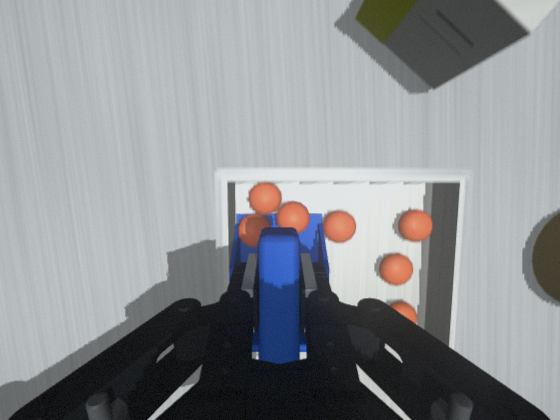

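Request:
arm_command --steps '[[-1,[0.01,0,0.002],[0,0,0]],[-1,[0.01,0,0.002],[0,0,0]],[-1,[0.004,0,0.001],[0,0,0]]]'

```text
time_s: 16.6
tool_pos: [0.5064, 0.3009, 0.0872]
orientation: [[0.065, 0.998, 0.015], [0.975, -0.067, 0.212], [0.212, 0.0, -0.977]]
force: [0.4, 1.3, -1.8]
gripper_width: 0.223
```

Run:
```python
from h import *
print(lipnow()); chk("p_wrist")
```

```text
[-0.0431  0.1067  0.0065]
[(240, np.int64(219), np.float64(-0.0014), np.float64(-0.0316), np.float64(0.0819)), (280, np.int64(219), np.float64(-0.0015), np.float64(0.0012), np.float64(0.0823)), (300, np.int64(249), np.float64(-0.0257), np.float64(0.0178), np.float64(0.0761)), (320, np.int64(219), np.float64(-0.0018), np.float64(0.0342), np.float64(0.083))]
bar slope deg 14.336969928862569 front x 0.027683879128589887 z@0 -0.02667508574079349
[302. 229.] 457 [-0.0248  0.0957]
[258. 230.] 180 [-0.0609  0.0951]
[413. 256.] 756 [0.0659 0.0731]
[340. 257.] 666 [0.006  0.0728]
[246. 254.] 96 [-0.0703  0.0747]
[395. 297.] 622 [0.0525 0.0387]
[393. 352.] 103 [ 0.0525 -0.0098]
```

View pics/p_wrist.png

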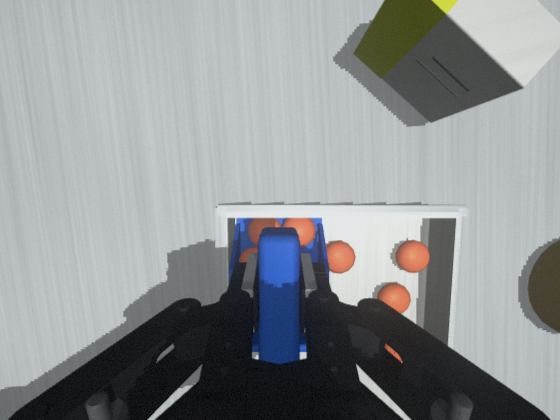

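Run:
```python
from h import *
O=path([(-.043,.098,.0405,-20,4),(-.043,.090,.16,-20,4)])
```

```text
[[-1, [-0.008, 0.0, -0.007], [-0.0, 5.7, 0.0]], [-1, [-0.008, 0.0, -0.008], [-0.0, 5.7, 0.0]], [-1, [-0.007, 0.0, -0.008], [-0.0, 5.6, 0.1]], [-1, [-0.006, 0.0, -0.009], [-0.0, 5.7, -0.0]]]
end [0.5038 0.2627 0.1069] 4
[[-1, [0.016, 0.0, -0.026], [-0.0, 0.0, -0.0]], [-1, [0.015, 0.0, -0.025], [-0.0, 0.0, -0.0]], [-1, [0.016, 0.0, -0.026], [-0.0, 0.0, -0.0]], [-1, [0.015, 0.0, -0.026], [-0.0, 0.0, -0.0]]]
end [0.5033 0.2545 0.2269] 4
```

Request:
arm_command --steps '[[-1,[-0.008,0.0,-0.007],[0,5.7,0.0]],[-1,[-0.008,0.0,-0.008],[0,5.7,0.0]],[-1,[-0.007,0.0,-0.008],[0,5.6,0]],[-1,[-0.006,0.0,-0.009],[0,5.7,0]]]'

```text
time_s: 17.05
tool_pos: [0.5042, 0.2618, 0.1064]
orientation: [[0.055, 0.998, 0.039], [0.825, -0.068, 0.561], [0.562, 0.001, -0.827]]
force: [-0.8, -0.9, -3.4]
gripper_width: 0.225
```

Request:
arm_command --steps '[[-1,[0.016,0,-0.026],[0,0,0]],[-1,[0.015,0,-0.025],[0,0,0]],[-1,[0.016,0,-0.026],[0,0,0]],[-1,[0.015,0,-0.026],[0,0,0]],[-1,[0,0,0],[0,0,0]]]'

```text
time_s: 17.55
tool_pos: [0.5059, 0.2561, 0.2291]
orientation: [[0.054, 0.998, 0.044], [0.827, -0.069, 0.558], [0.56, 0.006, -0.828]]
force: [1.1, 0.9, -1.8]
gripper_width: 0.223
```

Run:
```python
from h import *
s=telemetry.state(); print(s['time_s'],np.array(s['joint_pos']),s['force']); print(lipnow()); chk("q_wrist")
for n in ("side","top"):
  p,d,W,T=cap(n,"q_"+n)
  for c,a,X in blobs(n,p,T,.0115): print(n,c.round(),a,totray(X))
```

```text
17.55 [ 0.3002  0.4823 -0.7389  2.1345 -0.5417  0.4379  0.0655] [ 1.0715  0.8565 -1.785 ]
[-0.0401  0.0905  0.1615]
[(240, np.int64(224), np.float64(-0.0065), np.float64(-0.032), np.float64(0.0832)), (260, np.int64(224), np.float64(-0.0069), np.float64(-0.0155), np.float64(0.0844)), (280, np.int64(224), np.float64(-0.0064), np.float64(0.0012), np.float64(0.0831)), (300, np.int64(224), np.float64(-0.0058), np.float64(0.0177), np.float64(0.0813)), (320, np.int64(224), np.float64(-0.006), np.float64(0.0343), np.float64(0.0819))]
bar slope deg 18.16129144043475 front x 0.027034291916589286 z@0 -0.0267373239417529
[360. 257.] 290 [0.0656 0.0728]
[351. 286.] 318 [0.0512 0.0366]
side [180. 172.] 60 [-0.0035  0.2709]
side [231. 202.] 46 [0.0678 0.0729]
side [208. 209.] 44 [0.0068 0.0725]
side [231. 211.] 49 [0.0533 0.037 ]
side [240. 220.] 50 [ 0.0585 -0.0056]
top [208. 215.] 52 [0.067  0.0722]
top [221. 221.] 47 [0.0518 0.0359]
top [236. 220.] 48 [ 0.0574 -0.0055]
top [207. 235.] 34 [0.0089 0.0717]
top [497. 295.] 24 [-0.104  -0.7273]
```

View pics/q_wrist.png

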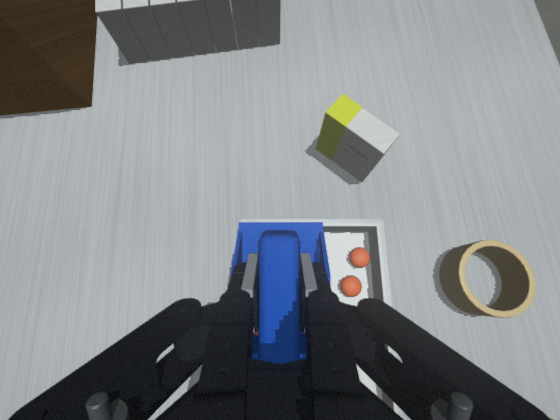

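View pics/q_side.png

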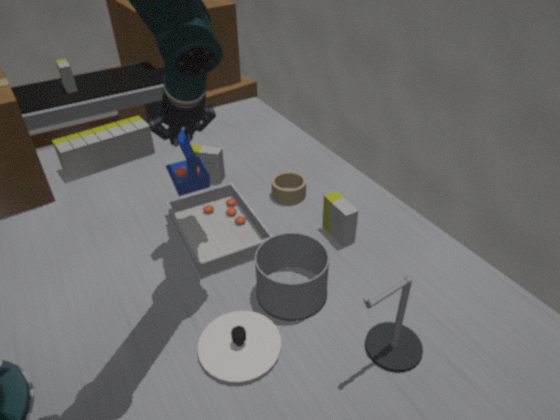

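```bash
cat >> h.py <<'E'
LIP=np.array([-.0045,.001,.083]); OFF=18.5
TUB=np.array([.590,-.048])
def wpath(way,cur=None,v=.045):
    O=pose() if cur is None else cur
    for (x,y,z,tilt,yaw,*n) in way:
        R=Rdown(yaw,tilt-OFF); O=plan(tcp([x,y,z],R),R,-1,cur=O,vmax=v,n=n[0] if n else None)
    return O
E
python3 - <<'E'
from h import *
O=wpath([(.59,-.078,.19,-20,88)],v=.04)
O=wpath([(.59,-.075,.13,15,88),(.59,-.075,.095,50,88)],cur=O)
E
```

```text
[[-1, [-0.029, 0.011, -0.024], [0.1, 0.5, -0.2]], [-1, [-0.029, 0.011, -0.024], [0.1, 0.4, -0.1]], [-1, [-0.029, 0.011, -0.024], [0.1, 0.5, -0.2]], [-1, [-0.029, 0.01, -0.024], [0.1, 0.4, -0.1]], [-1, [-0.028, 0.011, -0.025], [0.1, 0.5, -0.2]]]
[[-1, [-0.029, 0.01, -0.025], [0.1, 0.4, -0.2]], [-1, [-0.028, 0.01, -0.025], [0.1, 0.5, -0.1]], [-1, [-0.028, 0.011, -0.026], [0.1, 0.4, -0.2]], [-1, [-0.028, 0.01, -0.025], [0.1, 0.5, -0.2]], [-1, [-0.028, 0.009, -0.026], [0.1, 0.4, -0.1]]]
end [ 0.5868 -0.1262  0.2576] 10
[[-1, [0.002, 0.0, 0.013], [0.0, -7.0, -0.0]], [-1, [0.004, 0.0, 0.013], [0.0, -7.0, -0.0]], [-1, [0.006, 0.0, 0.012], [0.0, -7.0, -0.0]], [-1, [0.007, 0.0, 0.012], [0.0, -7.0, -0.0]], [-1, [0.008, 0.0, 0.01], [0.0, -7.0, -0.0]]]
end [ 0.5886 -0.076   0.2135] 5
[[-1, [0.009, 0.0, 0.011], [0.0, -7.0, -0.0]], [-1, [0.01, 0.0, 0.009], [-0.0, -7.0, -0.0]], [-1, [0.012, 0.0, 0.008], [-0.0, -7.0, -0.0]], [-1, [0.012, 0.0, 0.007], [-0.0, -7.0, -0.0]], [-1, [0.013, 0.0, 0.005], [-0.0, -7.0, -0.0]]]
end [ 0.5903 -0.0276  0.1632] 5
```

Request:
arm_command --steps '[[-1,[0,0,0],[0,4.5,0]],[-1,[-0.006,0.002,-0.005],[0,0,0]],[-1,[-0.012,0.005,-0.01],[0,0,0]],[-1,[-0.018,0.008,-0.015],[0,0,0]],[-1,[-0.024,0.011,-0.02],[0,0,-0.2]]]'

```text
time_s: 18.2
tool_pos: [0.5235, 0.1759, 0.2271]
orientation: [[0.049, 0.998, 0.038], [0.781, -0.062, 0.621], [0.622, -0.0, -0.783]]
force: [0.5, 0.4, -2.0]
gripper_width: 0.219
```

Run:
```python
from h import *
print(lipnow(),telemetry.state()['force'])
O=wpath([(.59,-.078,.19,-22,88)],v=.035)
```

```text
[-0.0178  0.0117  0.1594] [ 0.4778  0.4217 -1.9616]
[[-1, [-0.024, 0.009, -0.023], [0.1, 0.2, -0.1]], [-1, [-0.024, 0.009, -0.024], [0.1, 0.2, -0.2]], [-1, [-0.024, 0.009, -0.023], [0.1, 0.3, -0.1]], [-1, [-0.024, 0.009, -0.024], [0.1, 0.2, -0.1]], [-1, [-0.024, 0.009, -0.023], [0.1, 0.2, -0.2]]]
[[-1, [-0.023, 0.009, -0.024], [0.2, 0.2, -0.1]], [-1, [-0.024, 0.008, -0.024], [0.1, 0.3, -0.1]], [-1, [-0.024, 0.009, -0.024], [0.1, 0.2, -0.2]], [-1, [-0.023, 0.008, -0.024], [0.1, 0.2, -0.1]]]
end [ 0.5874 -0.1283  0.2561] 9
```

Request:
arm_command --steps '[[-1,[-0.024,0.009,-0.023],[0.1,0.2,-0.1]],[-1,[-0.024,0.009,-0.024],[0.1,0.2,-0.2]],[-1,[-0.024,0.009,-0.023],[0.1,0.3,-0.1]],[-1,[-0.024,0.009,-0.024],[0.1,0.2,-0.1]],[-1,[-0.024,0.009,-0.023],[0.1,0.2,-0.2]]]'

```text
time_s: 18.7
tool_pos: [0.5593, 0.004, 0.2425]
orientation: [[0.039, 0.999, 0.033], [0.771, -0.051, 0.635], [0.636, 0.001, -0.772]]
force: [0.4, -0.5, -1.4]
gripper_width: 0.221
```

Request:
arm_command --steps '[[-1,[-0.023,0.009,-0.024],[0.2,0.2,-0.1]],[-1,[-0.024,0.008,-0.024],[0.1,0.3,-0.1]],[-1,[-0.024,0.009,-0.024],[0.1,0.2,-0.2]],[-1,[-0.023,0.008,-0.024],[0.1,0.2,-0.1]],[-1,[0,0,0],[0,0,0]]]'

```text
time_s: 19.2
tool_pos: [0.5889, -0.1375, 0.2541]
orientation: [[0.037, 0.999, 0.033], [0.764, -0.049, 0.643], [0.644, 0.001, -0.765]]
force: [-0.3, -0.9, -1.4]
gripper_width: 0.225
```

Run:
```python
from h import *
s=telemetry.state(); print(s['time_s'],np.array(s['joint_pos']),s['force']); T=pose(); print(T@np.r_[LIP,1]); chk("r_wrist")
cap("side","r_side")
O=wpath([(.59,-.075,.13,15,88),(.59,-.075,.095,50,88)])
```

```text
19.2 [ 0.8914  0.6566 -0.6588  1.7589 -0.3354  1.0542  0.4538] [-0.3018 -0.901  -1.4335]
[ 0.5924 -0.0876  0.1877  1.    ]
[(240, np.int64(224), np.float64(-0.0068), np.float64(-0.0321), np.float64(0.084)), (260, np.int64(223), np.float64(-0.0057), np.float64(-0.0154), np.float64(0.0832)), (280, np.int64(224), np.float64(-0.0063), np.float64(0.0012), np.float64(0.0825)), (300, np.int64(224), np.float64(-0.0063), np.float64(0.0178), np.float64(0.0826)), (320, np.int64(223), np.float64(-0.0054), np.float64(0.0343), np.float64(0.0825))]
bar slope deg 18.16940117820672 front x 0.027005389677743068 z@0 -0.0267354093019679
[249.  66.] 113 [0.0048 0.0749]
[281.  66.] 116 [0.065  0.0752]
[273.  81.] 118 [0.0512 0.039 ]
[276.  99.] 126 [ 0.0567 -0.0024]
[[-1, [0.003, -0.0, 0.014], [0.0, -7.4, -0.1]], [-1, [0.004, -0.0, 0.013], [0.0, -7.4, -0.0]], [-1, [0.007, -0.0, 0.012], [0.0, -7.3, -0.1]], [-1, [0.008, -0.0, 0.011], [0.1, -7.4, -0.1]], [-1, [0.009, -0.0, 0.011], [-0.0, -7.4, -0.0]]]
end [ 0.5891 -0.0753  0.2129] 5
[[-1, [0.009, -0.0, 0.01], [-0.0, -7.0, -0.0]], [-1, [0.01, -0.0, 0.01], [-0.0, -7.0, -0.0]], [-1, [0.011, -0.0, 0.008], [-0.0, -7.0, -0.0]], [-1, [0.012, -0.0, 0.006], [-0.0, -7.0, -0.0]], [-1, [0.013, -0.0, 0.005], [-0.0, -7.0, -0.0]]]
end [ 0.5908 -0.0276  0.1638] 5
```

View pics/r_side.png

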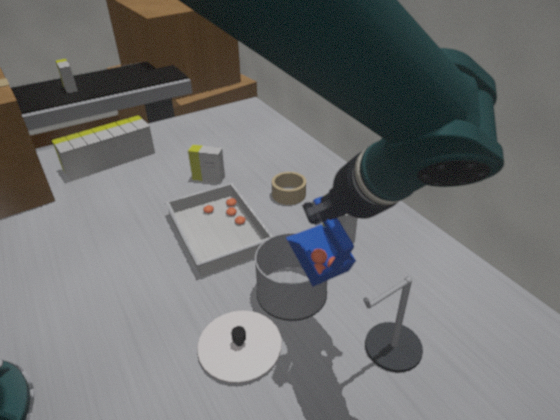

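View pics/r_wrist.png

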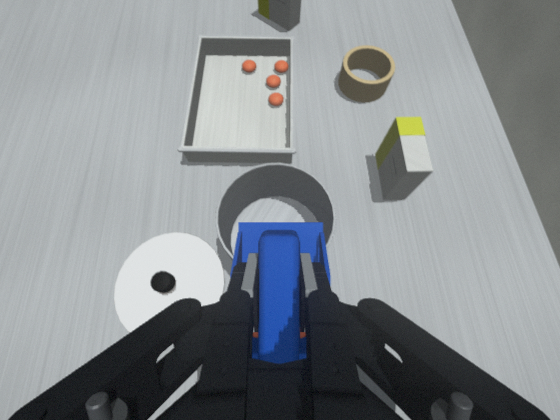

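Request:
arm_command --steps '[[-1,[0.003,0,0.014],[0,-7.4,0]],[-1,[0.004,0,0.013],[0,-7.4,0]],[-1,[0.007,0,0.012],[0,-7.3,0]],[-1,[0.008,0,0.012],[0,-7.4,0]],[-1,[0.009,0,0.013],[0,-5,0]]]'

```text
time_s: 19.8
tool_pos: [0.5889, -0.0682, 0.2122]
orientation: [[0.033, 0.999, 0.006], [0.994, -0.033, 0.102], [0.102, 0.002, -0.995]]
force: [-0.9, -0.1, -1.8]
gripper_width: 0.223
```

Run:
```python
from h import *
T=pose(); print(T@np.r_[LIP,1])
O=wpath([(.59,-.075,.092,50,88)])
```

```text
[ 0.5902 -0.0642  0.1292  1.    ]
[[-1, [0.007, 0.0, 0.011], [0.0, -7.5, 0.0]], [-1, [0.008, 0.0, 0.01], [0.1, -7.4, 0.0]], [-1, [0.01, 0.0, 0.009], [0.0, -7.5, 0.0]], [-1, [0.011, 0.0, 0.008], [0.0, -7.5, 0.1]], [-1, [0.011, 0.0, 0.006], [0.1, -7.4, -0.0]]]
end [ 0.5903 -0.0281  0.1606] 5
```

Request:
arm_command --steps '[[-1,[0.007,0,0.011],[0,-7.5,0]],[-1,[0.008,0,0.01],[0,-7.4,0]],[-1,[0.01,0,0.009],[0,-7.5,0]],[-1,[0.011,0,0.008],[0,-7.5,0]],[-1,[0.011,0,0.006],[0,-7.4,0]]]'

```text
time_s: 20.3
tool_pos: [0.5905, -0.0288, 0.1599]
orientation: [[0.031, 0.999, -0.016], [0.852, -0.034, -0.522], [-0.522, 0.003, -0.853]]
force: [-0.6, -0.9, -1.3]
gripper_width: 0.222
```

Request:
arm_command --steps '[[-1,[0,0,0],[0,0,0]],[-1,[0,0,0],[0,0,0]],[-1,[0,0,0],[0,0,0]]]'

```text
time_s: 20.6
tool_pos: [0.5902, -0.0325, 0.1599]
orientation: [[0.033, 0.999, -0.02], [0.854, -0.039, -0.518], [-0.519, 0.0, -0.855]]
force: [-0.1, -0.6, -1.4]
gripper_width: 0.227
```

Run:
```python
from h import *
s=telemetry.state();print(s['joint_pos'],s['force']); T=pose(); print(T@np.r_[LIP,1]); chk("s_wrist")
cap("side","s_side");cap("top","s_top",1.5)
```

```text
[-0.2853  0.5969  0.0005  1.9574  0.6777  0.9014 -0.8372] [-0.0698 -0.6325 -1.3851]
[ 0.5895 -0.0794  0.0913  1.    ]
[(240, np.int64(223), np.float64(-0.0051), np.float64(-0.0322), np.float64(0.084)), (260, np.int64(223), np.float64(-0.005), np.float64(-0.0155), np.float64(0.0837)), (280, np.int64(223), np.float64(-0.0052), np.float64(0.0011), np.float64(0.084)), (300, np.int64(223), np.float64(-0.0051), np.float64(0.0177), np.float64(0.0837)), (320, np.int64(223), np.float64(-0.0051), np.float64(0.0343), np.float64(0.0836))]
bar slope deg 18.02574188600208 front x 0.027814367519415868 z@0 -0.02666572366007759
[242. 134.] 93 [ 0.0287 -0.2567]
```

View pics/s_wrist.png

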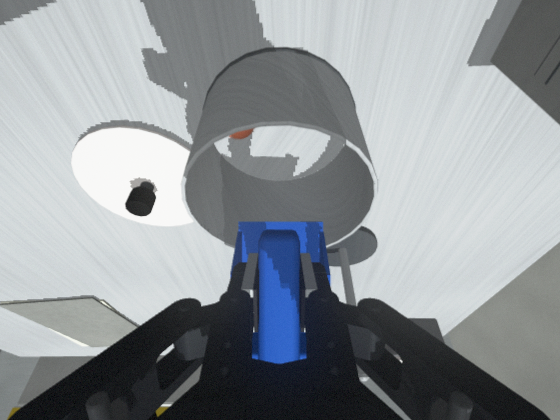

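View pics/s_side.png

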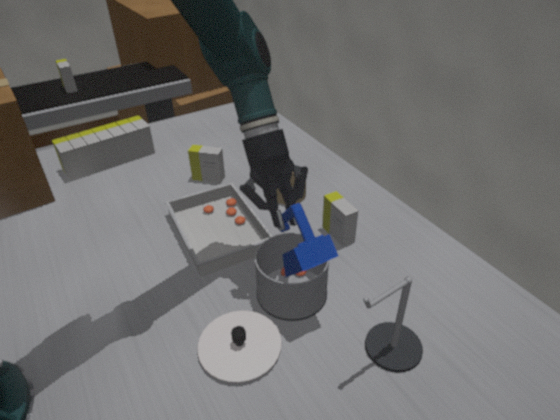

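Run:
```python
from h import *
O=wpath([(.59,-.078,.18,48,88,3)])
print('--')
O=path([(.043,-.022,.10,24)],v=.042,cur=O)
print('--')
O=path([(.043,-.022,.02,24,3)],v=.04,cur=O)
```

```text
[[-1, [-0.015, 0.0, -0.026], [-0.0, 0.6, -0.1]], [-1, [-0.015, 0.0, -0.026], [-0.1, 0.6, -0.1]], [-1, [-0.015, 0.0, -0.026], [-0.0, 0.5, -0.2]]]
end [ 0.5905 -0.0328  0.2503] 3
--
[[-1, [0.039, -0.002, -0.009], [0.1, 4.0, 0.3]], [-1, [0.04, -0.002, -0.006], [0.1, 4.0, 0.3]], [-1, [0.04, -0.003, -0.004], [0.1, 4.0, 0.3]], [-1, [0.04, -0.003, -0.001], [0.1, 4.0, 0.3]], [-1, [0.04, -0.003, 0.002], [0.1, 4.0, 0.3]]]
[[-1, [0.04, -0.003, 0.005], [0.1, 4.0, 0.3]]]
end [0.5857 0.1989 0.1821] 6
--
[[-1, [0.002, 0.0, 0.027], [-0.0, 0.0, 0.0]], [-1, [0.003, 0.0, 0.026], [-0.0, 0.0, 0.0]], [-1, [0.002, 0.0, 0.027], [-0.0, 0.0, 0.0]]]
end [0.5856 0.1981 0.1018] 3
```

Request:
arm_command --steps '[[-1,[-0.015,0,-0.026],[0,0.6,0]],[-1,[-0.015,0,-0.026],[0,0.6,0]],[-1,[-0.015,0,-0.026],[0,0.5,0]],[-1,[0.039,-0.002,-0.009],[0.1,4,0.3]],[-1,[0.04,-0.002,-0.006],[0.1,4,0.3]]]'

```text
time_s: 21.25
tool_pos: [0.5907, 0.0449, 0.2283]
orientation: [[0.053, 0.998, -0.014], [0.93, -0.055, -0.364], [-0.364, 0.006, -0.931]]
force: [-0.2, 0.6, -1.9]
gripper_width: 0.219
```

Request:
arm_command --steps '[[-1,[0.04,-0.003,-0.004],[0.1,4,0.3]],[-1,[0.04,-0.003,-0.001],[0.1,4,0.3]],[-1,[0.04,-0.003,0.002],[0.1,4,0.3]],[-1,[0.04,-0.003,0.005],[0.1,4,0.3]],[-1,[0,0,0],[0,0,0]]]'

```text
time_s: 21.75
tool_pos: [0.5858, 0.2039, 0.1807]
orientation: [[0.068, 0.998, -0.008], [0.993, -0.068, -0.092], [-0.093, -0.002, -0.996]]
force: [-0.0, 0.2, -1.1]
gripper_width: 0.221
```

Run:
```python
from h import *
print(lipnow()); chk("t_wrist")
cap("side","t_side"); p,d,W,T=cap("top","t_top",1.5)
for c,a,X in blobs("top",p,T,.0115): print(c.round(),a,X,totray(X))
O=path([(.043,-.022,.02,24,3)],v=.04)
```

```text
[ 0.0425 -0.0164  0.0985]
[(240, np.int64(223), np.float64(-0.0052), np.float64(-0.032), np.float64(0.0834)), (260, np.int64(223), np.float64(-0.0047), np.float64(-0.0153), np.float64(0.0821)), (280, np.int64(223), np.float64(-0.0052), np.float64(0.0012), np.float64(0.0834)), (300, np.int64(224), np.float64(-0.0055), np.float64(0.0176), np.float64(0.0817)), (320, np.int64(223), np.float64(-0.0051), np.float64(0.0343), np.float64(0.083))]
bar slope deg 17.989352985985544 front x 0.027572871716530035 z@0 -0.026534908009869483
[303. 102.] 500 [0.0657 0.0726]
[242. 102.] 496 [0.0055 0.0721]
[289. 139.] 443 [0.0517 0.0362]
[294. 177.] 344 [ 0.0581 -0.0048]
[314. 213.] 95 [ 0.6195 -0.0149  0.0115] [ 0.0902 -0.2202]
[322. 236.] 47 [ 0.5544 -0.0364  0.0115] [ 0.0267 -0.2462]
[497. 295.] 23 [ 0.3912 -0.5082  0.0115] [-0.104 -0.728]
[[-1, [0.003, -0.0, 0.026], [-0.0, 0.1, -0.1]], [-1, [0.002, -0.001, 0.027], [-0.0, 0.0, -0.1]], [-1, [0.003, -0.0, 0.026], [-0.0, 0.1, -0.1]]]
end [0.5861 0.199  0.1021] 3
```

View pics/t_wrist.png

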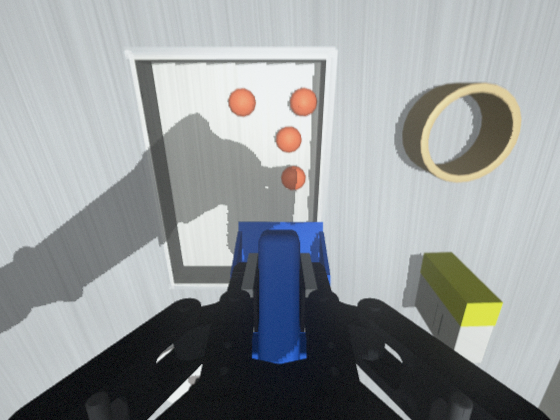

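View pics/t_top.png

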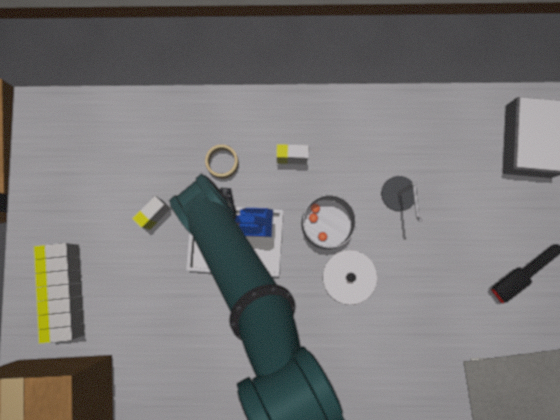

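Request:
arm_command --steps '[[-1,[0,0,0.026],[0,0,0]],[-1,[0,0,0.027],[0,0,0]],[-1,[0,0,0.026],[0,0,0]],[-1,[0,0,0],[0,0,0]],[-1,[0,0,0],[0,0,0]]]'

```text
time_s: 22.4
tool_pos: [0.5865, 0.192, 0.1029]
orientation: [[0.072, 0.997, -0.007], [0.993, -0.072, -0.098], [-0.098, 0.0, -0.995]]
force: [0.3, -0.3, -0.5]
gripper_width: 0.223
```

Run:
```python
from h import *
print(lipnow()); chk("u_wrist")
O=path([(.043,-.024,.0065,24,2),(.043,-.01,.006,10,2),(.043,.0,.006,4,1)],v=.04)
```

```text
[ 0.0442 -0.0287  0.0207]
[(240, np.int64(223), np.float64(-0.0052), np.float64(-0.032), np.float64(0.0833)), (260, np.int64(223), np.float64(-0.0054), np.float64(-0.0154), np.float64(0.0838)), (280, np.int64(223), np.float64(-0.0052), np.float64(0.0012), np.float64(0.0833)), (300, np.int64(223), np.float64(-0.0052), np.float64(0.0177), np.float64(0.0832)), (320, np.int64(223), np.float64(-0.0051), np.float64(0.0343), np.float64(0.083))]
bar slope deg 17.999550594263205 front x 0.027321049511703662 z@0 -0.026571632118006856
[309.  88.] 1037 [0.0657 0.0736]
[225.  89.] 1077 [0.0054 0.0733]
[289. 139.] 864 [0.0517 0.0373]
[295. 190.] 665 [ 0.0569 -0.0035]
[[-1, [0.003, -0.001, 0.007], [0.0, 0.0, -0.1]], [-1, [0.002, -0.001, 0.008], [0.1, 0.0, -0.1]]]
end [0.5855 0.1965 0.0883] 2
[[-1, [-0.003, 0.0, 0.0], [-0.0, 7.0, -0.0]], [-1, [-0.003, 0.0, -0.0], [-0.0, 7.0, -0.0]]]
end [0.5851 0.1906 0.0885] 2
[[-1, [0.001, 0.0, 0.001], [-0.0, 6.0, -0.0]]]
end [0.5852 0.1917 0.0877] 1
```

View pics/u_wrist.png

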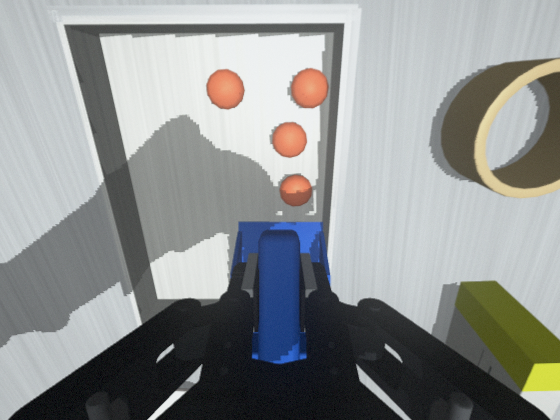

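Request:
arm_command --steps '[[-1,[0.003,-0.001,0.007],[0,0,0]],[-1,[0.002,-0.001,0.0075],[0,0,0]],[-1,[-0.003,0,0],[0,7,0]],[-1,[-0.003,0,0],[0,7,0]],[-1,[0.001,0,0.001],[0,6,0]]]'

```text
time_s: 22.95
tool_pos: [0.5851, 0.1913, 0.0879]
orientation: [[0.068, 0.998, 0.021], [0.966, -0.071, 0.25], [0.251, 0.003, -0.968]]
force: [0.4, -1.3, -1.7]
gripper_width: 0.223
```

Run:
```python
from h import *
print(lipnow()); chk("v_wrist")
O=path([(.042,.03,.006,4,3)],v=.04)
```

```text
[ 0.0431 -0.0004  0.0064]
[(240, np.int64(227), np.float64(-0.0089), np.float64(-0.0321), np.float64(0.0832)), (260, np.int64(228), np.float64(-0.0095), np.float64(-0.0154), np.float64(0.0824)), (280, np.int64(227), np.float64(-0.0086), np.float64(0.0012), np.float64(0.0823)), (300, np.int64(237), np.float64(-0.0165), np.float64(0.0178), np.float64(0.0797)), (320, np.int64(228), np.float64(-0.0096), np.float64(0.0345), np.float64(0.0826))]
bar slope deg 19.755281513631328 front x 0.026789400034349636 z@0 -0.02677437883451402
[232. 129.] 775 [0.0053 0.074 ]
[308. 129.] 765 [0.0658 0.0742]
[291. 175.] 699 [0.0518 0.0378]
[299. 218.] 696 [0.0588 0.0035]
[[-1, [0.012, -0.001, 0.003], [0.1, -0.0, -0.3]], [-1, [0.012, -0.001, 0.003], [0.1, -0.1, -0.2]], [-1, [0.012, -0.001, 0.002], [0.0, -0.0, -0.3]]]
end [0.5859 0.2214 0.0877] 3
```

```bash
echo 'LIP=np.array([-.008,.001,.083]); OFF=20.5' >> h.py
python3 - <<'E'
from h import *
print(lipnow())
O=path([(.042,.045,.006,4,5)])
E
```

```text
[ 0.0445 -0.0105  0.004 ]
[[-1, [0.01, -0.001, 0.002], [0.0, 0.4, -0.2]], [-1, [0.011, -0.0, 0.003], [0.1, 0.4, -0.1]], [-1, [0.01, -0.001, 0.002], [0.0, 0.3, -0.2]], [-1, [0.01, -0.0, 0.003], [0.1, 0.4, -0.1]], [-1, [0.01, -0.001, 0.003], [0.0, 0.4, -0.2]]]
end [0.5871 0.2372 0.0874] 5
```

Request:
arm_command --steps '[[-1,[0.01,-0.001,0.0015],[0,0.4,-0.2]],[-1,[0.011,0,0.003],[0,0.4,-0.1]],[-1,[0.01,-0.001,0.002],[0,0.3,-0.2]],[-1,[0.01,0,0.003],[0,0.4,-0.1]],[-1,[0.01,0,0.003],[0,0.4,-0.2]]]'

```text
time_s: 23.5
tool_pos: [0.5846, 0.2474, 0.0881]
orientation: [[0.05, 0.999, 0.018], [0.958, -0.054, 0.281], [0.281, 0.003, -0.96]]
force: [0.2, 0.7, -1.8]
gripper_width: 0.219
```

Run:
```python
from h import *
print(lipnow(),telemetry.state()['force']); chk("w_wrist")
O=path([(.042,.085,.006,4,4)])
```

```text
[0.0386 0.0548 0.0062] [ 0.1762  0.7419 -1.7806]
[(240, np.int64(225), np.float64(-0.007), np.float64(-0.0319), np.float64(0.0827)), (260, np.int64(225), np.float64(-0.0071), np.float64(-0.0154), np.float64(0.083)), (280, np.int64(225), np.float64(-0.0072), np.float64(0.0012), np.float64(0.0833)), (300, np.int64(236), np.float64(-0.0156), np.float64(0.0178), np.float64(0.0796)), (320, np.int64(228), np.float64(-0.009), np.float64(0.0343), np.float64(0.081))]
bar slope deg 18.6634970131261 front x 0.026955695480853095 z@0 -0.026854585294400407
[316. 190.] 723 [0.0676 0.0851]
[239. 203.] 719 [0.0053 0.0737]
[274. 205.] 726 [0.034  0.0725]
[305. 220.] 743 [0.0587 0.0606]
[[-1, [0.007, 0.001, 0.002], [-0.0, 0.0, 0.2]], [-1, [0.006, 0.001, 0.002], [-0.0, 0.0, 0.3]], [-1, [0.007, 0.001, 0.002], [-0.0, 0.0, 0.2]], [-1, [0.007, 0.001, 0.003], [-0.0, 0.0, 0.2]]]
end [0.5903 0.2776 0.0875] 4
```

View pics/w_wrist.png

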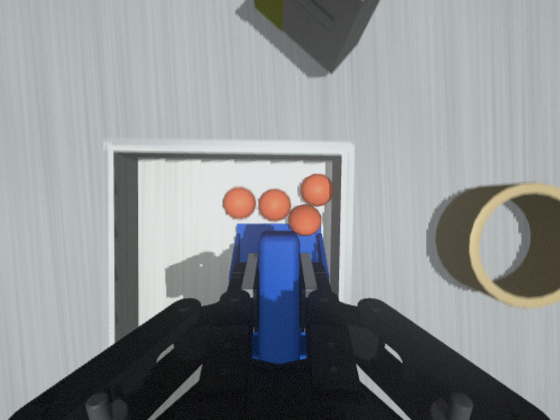

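Request:
arm_command --steps '[[-1,[0.005,0.002,0.001],[0,0,0]],[-1,[0.008,0.001,0.002],[0,0,0]],[-1,[0.01,0,0.003],[0,0,0]],[-1,[0.01,0,0.003],[0,0,0]]]'

```text
time_s: 23.95
tool_pos: [0.5905, 0.2794, 0.0888]
orientation: [[0.054, 0.998, 0.019], [0.958, -0.057, 0.28], [0.281, 0.004, -0.96]]
force: [-0.9, -0.0, -1.4]
gripper_width: 0.22
```

Run:
```python
from h import *
print(lipnow(),telemetry.state()['force']); chk("x_wrist")
```

```text
[0.0424 0.0871 0.0069] [-0.8648 -0.0148 -1.3887]
[(240, np.int64(229), np.float64(-0.0099), np.float64(-0.0319), np.float64(0.0811)), (260, np.int64(232), np.float64(-0.012), np.float64(-0.0153), np.float64(0.0797)), (300, np.int64(333), np.float64(-0.0904), np.float64(0.0176), np.float64(0.0528)), (320, np.int64(232), np.float64(-0.0124), np.float64(0.0343), np.float64(0.0805))]
bar slope deg 18.595061028435016 front x 0.026857918114266847 z@0 -0.026870574407678604
[229. 215.] 697 [0.0007 0.0961]
[269. 215.] 695 [0.0337 0.0964]
[308. 222.] 974 [0.065  0.0912]
```

View pics/x_wrist.png

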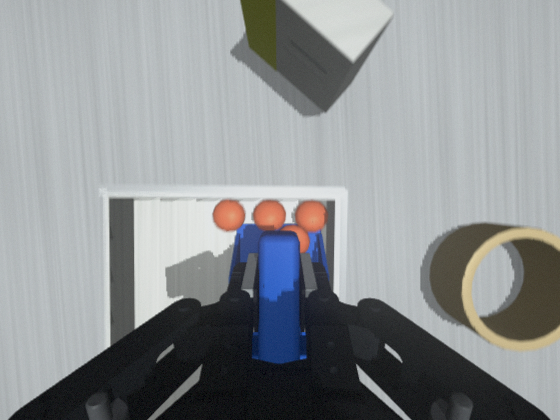

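Request:
arm_command --steps '[[-1,[0.01,0,0.0025],[0,0,0]],[-1,[0.008,0,0.003],[0,0,0]],[-1,[0.003,0,0.001],[0,0,0]],[-1,[0,0,0],[0,0,0]]]'

```text
time_s: 24.4
tool_pos: [0.5915, 0.2995, 0.088]
orientation: [[0.054, 0.998, 0.019], [0.959, -0.057, 0.278], [0.279, 0.003, -0.96]]
force: [-0.9, -3.4, -0.7]
gripper_width: 0.218
```

Run:
```python
from h import *
print(lipnow(),telemetry.state()['force']); chk("y_wrist")
O=path([(.042,.100,.045,-18,5),(.042,.092,.17,-24,4)])
```

```text
[0.0419 0.1069 0.0061] [-0.854  -3.4376 -0.699 ]
[(240, np.int64(230), np.float64(-0.0107), np.float64(-0.0319), np.float64(0.0808)), (280, np.int64(230), np.float64(-0.0109), np.float64(0.0012), np.float64(0.0812)), (300, np.int64(333), np.float64(-0.0913), np.float64(0.0177), np.float64(0.0538)), (320, np.int64(230), np.float64(-0.0108), np.float64(0.0343), np.float64(0.0811))]
bar slope deg 18.941593357948836 front x 0.02672902177876445 z@0 -0.02686135735011365
[219. 242.] 687 [-0.0074  0.0941]
[253. 242.] 200 [0.0201 0.0941]
[308. 239.] 411 [0.0653 0.0969]
[[-1, [-0.006, -0.0, -0.007], [-0.0, 4.5, 0.1]], [-1, [-0.005, -0.0, -0.008], [-0.1, 4.4, 0.1]], [-1, [-0.004, -0.0, -0.008], [0.0, 4.5, 0.2]], [-1, [-0.004, -0.0, -0.008], [-0.0, 4.4, 0.1]], [-1, [-0.003, -0.0, -0.009], [-0.0, 4.5, 0.1]]]
end [0.5891 0.2623 0.1151] 5
[[-1, [0.016, -0.0, -0.026], [-0.0, 1.5, -0.0]], [-1, [0.016, -0.0, -0.025], [-0.0, 1.5, -0.0]], [-1, [0.017, -0.0, -0.025], [-0.0, 1.5, -0.0]], [-1, [0.018, -0.0, -0.024], [-0.0, 1.5, -0.0]]]
end [0.5882 0.2478 0.2346] 4
```

View pics/y_wrist.png

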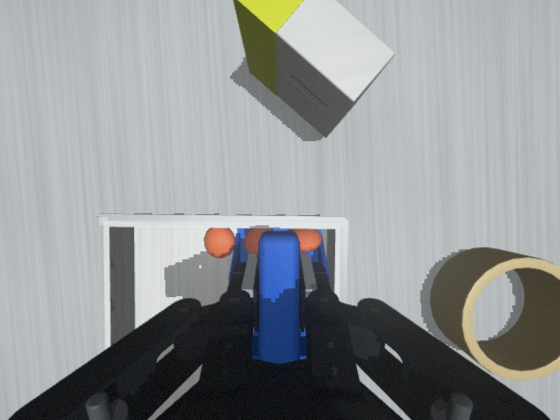

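Request:
arm_command --steps '[[-1,[-0.006,0,-0.008],[0,4.5,0]],[-1,[-0.005,0,-0.008],[0,4.4,0]],[-1,[-0.004,0,-0.008],[0,4.5,0]],[-1,[-0.004,0,-0.008],[0,4.4,0]],[-1,[-0.003,0,-0.009],[0,4.5,0]]]'

```text
time_s: 24.95
tool_pos: [0.5903, 0.2632, 0.1177]
orientation: [[0.042, 0.998, 0.041], [0.777, -0.058, 0.626], [0.628, 0.006, -0.779]]
force: [-0.3, 1.1, -2.0]
gripper_width: 0.221
```

Request:
arm_command --steps '[[-1,[0.016,0,-0.026],[0,1.5,0]],[-1,[0.016,0,-0.025],[0,1.5,0]],[-1,[0.017,0,-0.025],[0,1.5,0]],[-1,[0.018,0,-0.024],[0,1.5,0]],[-1,[0,0,0],[0,0,0]]]'

```text
time_s: 25.45
tool_pos: [0.591, 0.2485, 0.2398]
orientation: [[0.036, 0.998, 0.05], [0.708, -0.061, 0.703], [0.705, 0.01, -0.709]]
force: [0.5, 0.6, -1.4]
gripper_width: 0.223
```

Run:
```python
from h import *
s=telemetry.state(); print(s['time_s'],np.array(s['joint_pos']),s['force'])
print(lipnow()); chk("z_wrist"); p,d,W,T=cap("side","z_side")
for c,a,X in blobs("side",p,T,.0115): print(c.round(),a,totray(X))
O=wpath([(.59,-.08,.19,-24,88)],v=.035)
```

```text
25.45 [ 0.6125  0.7969 -1.1424  1.9804 -0.0476  0.4476 -0.28  ] [ 0.5345  0.6313 -1.4217]
[0.0451 0.0934 0.1753]
[(240, np.int64(232), np.float64(-0.0136), np.float64(-0.0322), np.float64(0.0829)), (260, np.int64(232), np.float64(-0.0131), np.float64(-0.0154), np.float64(0.0815)), (280, np.int64(232), np.float64(-0.0128), np.float64(0.0012), np.float64(0.081)), (300, np.int64(232), np.float64(-0.0128), np.float64(0.0178), np.float64(0.0809)), (320, np.int64(232), np.float64(-0.0129), np.float64(0.0345), np.float64(0.0812))]
bar slope deg 21.80010412792539 front x 0.025777522035580872 z@0 -0.02694073568119607
[217. 164.] 34 [0.1014 0.2617]
[201. 205.] 50 [-0.0039  0.0958]
[295. 272.] 176 [ 0.0912 -0.2197]
[[-1, [-0.023, 0.002, -0.025], [0.1, -0.0, -0.1]], [-1, [-0.024, 0.002, -0.026], [0.1, -0.0, -0.0]], [-1, [-0.023, 0.001, -0.025], [0.1, -0.0, -0.1]], [-1, [-0.024, 0.002, -0.026], [0.1, -0.0, -0.1]], [-1, [-0.023, 0.002, -0.025], [0.1, -0.1, -0.0]]]
[[-1, [-0.023, 0.001, -0.026], [0.1, 0.0, -0.1]], [-1, [-0.024, 0.002, -0.025], [0.1, 0.0, -0.1]], [-1, [-0.023, 0.001, -0.026], [0.1, 0.0, -0.0]], [-1, [-0.024, 0.001, -0.025], [0.1, -0.0, -0.1]], [-1, [-0.023, 0.002, -0.026], [0.1, -0.0, -0.1]]]
[[-1, [-0.024, 0.001, -0.025], [0.1, -0.0, -0.0]]]
end [ 0.5874 -0.1325  0.2546] 11
```

View pics/z_side.png

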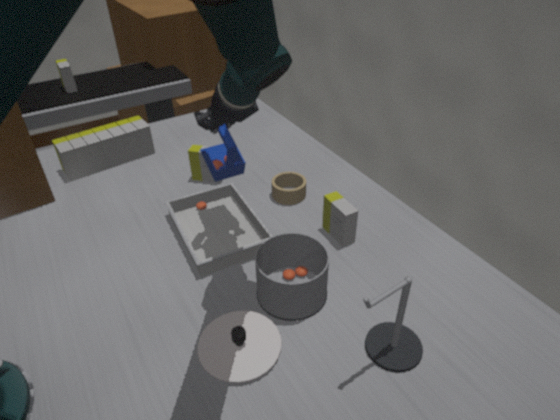

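```bash
echo 'LIP=np.array([-.0115,.001,.082]); OFF=22.5' >> h.py
python3 - <<'E'
from h import *
O=wpath([(.59,-.08,.19,-20,88)],v=.033)
O=wpath([(.59,-.075,.13,15,88,5),(.59,-.075,.092,50,88,5)],cur=O)
E
```

```text
[[-1, [-0.021, 0.002, -0.023], [0.1, -0.2, -0.1]], [-1, [-0.021, 0.001, -0.023], [0.1, -0.2, -0.0]], [-1, [-0.021, 0.002, -0.023], [0.1, -0.1, -0.1]], [-1, [-0.021, 0.001, -0.024], [0.1, -0.2, -0.1]], [-1, [-0.021, 0.002, -0.023], [0.1, -0.2, -0.0]]]
[[-1, [-0.022, 0.001, -0.022], [0.1, -0.2, -0.1]], [-1, [-0.021, 0.002, -0.023], [0.0, -0.1, -0.0]], [-1, [-0.021, 0.001, -0.023], [0.1, -0.2, -0.1]], [-1, [-0.022, 0.001, -0.023], [0.1, -0.2, -0.1]], [-1, [-0.022, 0.001, -0.022], [0.1, -0.2, -0.0]]]
[[-1, [-0.021, 0.002, -0.023], [0.1, -0.1, -0.1]], [-1, [-0.022, 0.001, -0.023], [0.1, -0.2, -0.1]]]
end [ 0.5877 -0.1273  0.2585] 12
[[-1, [0.002, -0.0, 0.014], [0.0, -7.0, 0.0]], [-1, [0.003, -0.0, 0.014], [0.0, -7.0, 0.0]], [-1, [0.005, -0.0, 0.013], [0.0, -7.0, 0.0]], [-1, [0.006, -0.0, 0.012], [0.0, -7.0, 0.0]], [-1, [0.008, -0.001, 0.011], [0.0, -7.0, 0.0]]]
end [ 0.5885 -0.0747  0.2132] 5
[[-1, [0.008, 0.0, 0.012], [0.0, -7.0, 0.0]], [-1, [0.01, 0.0, 0.011], [0.0, -7.0, 0.0]], [-1, [0.01, 0.0, 0.009], [0.0, -7.0, 0.0]], [-1, [0.012, 0.0, 0.009], [0.0, -7.0, 0.0]], [-1, [0.013, 0.0, 0.006], [0.0, -7.0, 0.0]]]
end [ 0.5902 -0.0265  0.1597] 5
```

Request:
arm_command --steps '[[-1,[-0.005,0,-0.006],[0,0,0]],[-1,[-0.01,0.001,-0.011],[0,0,0]],[-1,[-0.015,0.002,-0.016],[0,0,0]],[-1,[-0.021,0.002,-0.023],[0.1,-0.2,-0.1]],[-1,[-0.021,0.001,-0.023],[0.1,-0.2,0]]]'

```text
time_s: 26.05
tool_pos: [0.5878, 0.1397, 0.2406]
orientation: [[0.037, 0.999, 0.038], [0.716, -0.053, 0.696], [0.697, 0.001, -0.717]]
force: [0.6, -0.2, -1.3]
gripper_width: 0.222
```

Request:
arm_command --steps '[[-1,[-0.021,0.002,-0.023],[0.1,-0.1,-0.1]],[-1,[-0.021,0.001,-0.024],[0.1,-0.2,-0.1]],[-1,[-0.021,0.002,-0.023],[0.1,-0.2,0]],[-1,[-0.022,0.001,-0.022],[0.1,-0.2,-0.1]],[-1,[-0.021,0.002,-0.023],[0,-0.1,0]]]'

```text
time_s: 26.55
tool_pos: [0.5877, -0.0173, 0.2497]
orientation: [[0.033, 0.999, 0.031], [0.726, -0.045, 0.686], [0.687, -0.001, -0.727]]
force: [0.2, 0.4, -2.1]
gripper_width: 0.221
```

Run:
```python
from h import *
s=telemetry.state(); print(s['time_s'],np.array(s['joint_pos']),s['force'])
O=wpath([(.59,-.08,.19,-20,88)],v=.033)
```

```text
26.55 [ 1.036   0.8474 -1.1814  1.8681  0.012   0.8506 -0.0266] [ 0.222   0.3762 -2.0642]
[[-1, [-0.018, 0.001, -0.02], [0.1, -0.2, -0.1]], [-1, [-0.019, 0.001, -0.021], [0.1, -0.2, -0.1]], [-1, [-0.018, 0.001, -0.02], [0.1, -0.3, -0.2]], [-1, [-0.019, 0.001, -0.02], [0.1, -0.2, -0.1]]]
end [ 0.5872 -0.1268  0.2584] 4
```

Request:
arm_command --steps '[[-1,[-0.018,0.001,-0.02],[0.1,-0.2,-0.1]],[-1,[-0.019,0.001,-0.021],[0.1,-0.2,-0.1]],[-1,[-0.018,0.001,-0.02],[0.1,-0.3,-0.2]],[-1,[-0.017,0.001,-0.018],[0.1,-0.2,-0.1]],[-1,[0,0,0],[0,0,0]]]'

```text
time_s: 27.05
tool_pos: [0.5891, -0.1278, 0.2573]
orientation: [[0.03, 0.999, 0.03], [0.738, -0.042, 0.673], [0.674, 0.001, -0.739]]
force: [0.0, -1.0, -1.9]
gripper_width: 0.22
```

Run:
```python
from h import *
s=telemetry.state(); print(s['time_s'],np.array(s['joint_pos']),s['force']); T=pose(); print(T@np.r_[LIP,1])
chk("aa_wrist"); cap("side","aa_side")
O=wpath([(.59,-.075,.13,15,88,5),(.59,-.075,.092,50,88,5)])
```

```text
27.05 [ 1.1439  0.8743 -1.1626  1.7497  0.0524  1.0318  0.0619] [ 0.042  -0.9818 -1.895 ]
[ 0.5922 -0.0811  0.189   1.    ]
[(240, np.int64(232), np.float64(-0.0136), np.float64(-0.0322), np.float64(0.0828)), (260, np.int64(232), np.float64(-0.0132), np.float64(-0.0154), np.float64(0.082)), (280, np.int64(232), np.float64(-0.0134), np.float64(0.0012), np.float64(0.0825)), (300, np.int64(232), np.float64(-0.0133), np.float64(0.0179), np.float64(0.0821)), (320, np.int64(232), np.float64(-0.0133), np.float64(0.0346), np.float64(0.0821))]
bar slope deg 21.784574830801876 front x 0.025904785725969513 z@0 -0.026932724984797846
[246.  73.] 112 [-0.0059  0.0977]
[289. 219.] 197 [ 0.08   -0.2049]
[304. 226.] 96 [ 0.1027 -0.216 ]
[[-1, [0.001, -0.0, 0.013], [0.0, -7.0, -0.0]], [-1, [0.003, -0.0, 0.013], [0.0, -7.0, -0.0]], [-1, [0.004, -0.0, 0.013], [0.0, -7.0, -0.0]], [-1, [0.005, -0.0, 0.012], [0.0, -7.0, -0.0]], [-1, [0.007, -0.0, 0.011], [0.0, -7.1, -0.0]]]
end [ 0.5894 -0.0748  0.213 ] 5
[[-1, [0.008, -0.0, 0.012], [0.0, -7.0, -0.0]], [-1, [0.01, -0.0, 0.011], [0.0, -7.0, -0.0]], [-1, [0.01, -0.0, 0.009], [0.0, -7.0, -0.0]], [-1, [0.012, -0.0, 0.008], [0.0, -7.0, -0.0]], [-1, [0.013, -0.0, 0.007], [0.0, -7.0, -0.1]]]
end [ 0.5911 -0.0268  0.1595] 5
```

View pics/aa_side.png

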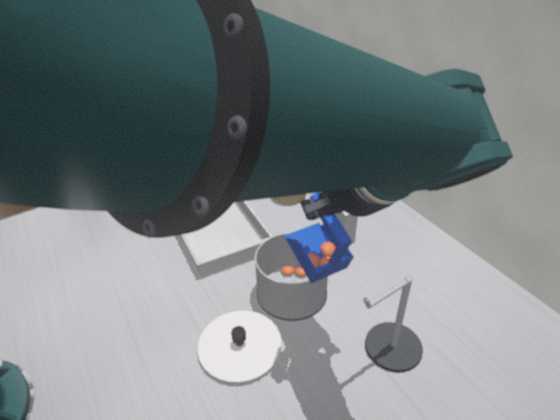

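Request:
arm_command --steps '[[-1,[0.001,0,0.013],[0,-7,0]],[-1,[0.003,0,0.013],[0,-7,0]],[-1,[0.004,0,0.013],[0,-7,0]],[-1,[0.005,0,0.012],[0,-7,0]],[-1,[0.007,0,0.011],[0,-7,0]]]'

```text
time_s: 27.65
tool_pos: [0.5888, -0.0715, 0.2142]
orientation: [[0.031, 0.999, 0.006], [0.991, -0.032, 0.128], [0.128, 0.002, -0.992]]
force: [-0.2, 0.7, -1.8]
gripper_width: 0.226
```

Request:
arm_command --steps '[[-1,[0.008,0,0.012],[0,-7,0]],[-1,[0.01,0,0.011],[0,-7,0]],[-1,[0.01,0,0.009],[0,-7,0]],[-1,[0.012,0,0.008],[0,-7,0]],[-1,[0.013,0,0.007],[0,-7,0]]]'

```text
time_s: 28.15
tool_pos: [0.5908, -0.0224, 0.1607]
orientation: [[0.028, 1.0, -0.011], [0.886, -0.03, -0.463], [-0.464, 0.003, -0.886]]
force: [0.4, -0.7, -2.0]
gripper_width: 0.223
```

Request:
arm_command --steps '[[-1,[0,0,0],[0,0,0]],[-1,[0,0,0],[0,0,0]],[-1,[0,0,0],[0,0,0]]]'

```text
time_s: 28.45
tool_pos: [0.5908, -0.0257, 0.1605]
orientation: [[0.03, 0.999, -0.015], [0.887, -0.034, -0.46], [-0.461, 0.001, -0.888]]
force: [-0.7, -0.2, -2.3]
gripper_width: 0.221
```

Run:
```python
from h import *
s=telemetry.state(); print(s['time_s'],np.array(s['joint_pos']),s['force']); T=pose(); print(T@np.r_[LIP,1])
chk("ab_wrist"); p,d,W,T=cap("side","ab_side")
for c,a,X in blobs("side",p,T,.0115): print(c.round(),a,X,totray(X))
O=wpath([(.59,-.078,.19,45,88,3)])
O=path([(-.0,.055,.10,24)],v=.042,cur=O)
```

```text
28.45 [ 0.0789  0.624  -0.4944  1.9429  0.8605  1.0547 -0.9973] [-0.6812 -0.1542 -2.2525]
[ 0.5903 -0.0737  0.093   1.    ]
[(240, np.int64(231), np.float64(-0.0116), np.float64(-0.0322), np.float64(0.0822)), (260, np.int64(231), np.float64(-0.0117), np.float64(-0.0156), np.float64(0.0823)), (280, np.int64(231), np.float64(-0.0119), np.float64(0.0011), np.float64(0.0829)), (300, np.int64(231), np.float64(-0.0115), np.float64(0.0177), np.float64(0.0819)), (320, np.int64(231), np.float64(-0.0115), np.float64(0.0343), np.float64(0.0817))]
bar slope deg 21.572274252632116 front x 0.026895604895001143 z@0 -0.026856602819717856
[241. 149.] 172 [ 0.0266 -0.2563]
[201. 205.] 52 [0.5473 0.3063 0.0115] [-0.0037  0.0952]
[296. 274.] 129 [ 0.6202 -0.0183  0.0115] [ 0.0911 -0.2237]
[275. 274.] 95 [0.5843 0.0035 0.0115] [ 0.0538 -0.2043]
[[-1, [-0.018, -0.0, -0.028], [0.0, 1.7, -0.0]], [-1, [-0.017, -0.0, -0.029], [0.0, 1.6, -0.1]], [-1, [-0.017, -0.0, -0.03], [0.1, 1.7, -0.0]]]
end [ 0.5907 -0.0362  0.2619] 3
[[-1, [0.04, -0.007, -0.006], [0.0, 2.6, 0.2]], [-1, [0.04, -0.007, -0.004], [0.1, 2.6, 0.3]], [-1, [0.041, -0.007, -0.002], [0.0, 2.7, 0.2]], [-1, [0.04, -0.007, 0.0], [0.1, 2.6, 0.2]], [-1, [0.041, -0.007, 0.002], [0.0, 2.6, 0.3]]]
[[-1, [0.04, -0.008, 0.003], [0.1, 2.6, 0.2]], [-1, [0.04, -0.007, 0.006], [0.0, 2.6, 0.2]], [-1, [0.039, -0.008, 0.007], [0.1, 2.7, 0.2]]]
end [0.5484 0.2791 0.1816] 8
```

View pics/ab_side.png

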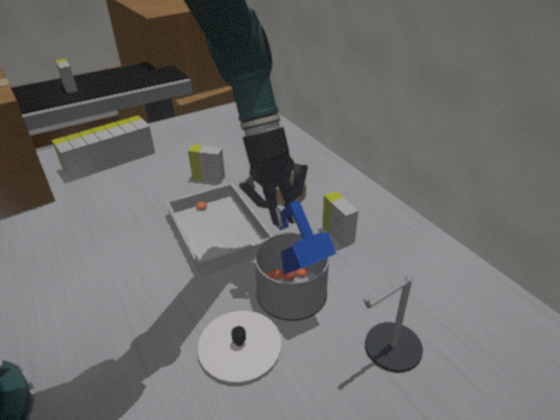

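View pics/ab_wrist.png

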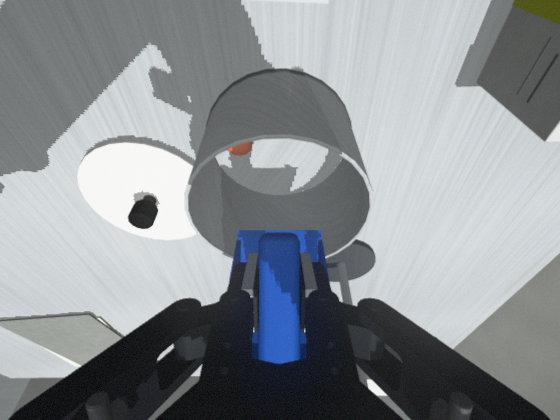

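Request:
arm_command --steps '[[-1,[-0.018,0,-0.028],[0,1.7,0]],[-1,[-0.017,0,-0.029],[0,1.6,0]],[-1,[-0.017,0,-0.03],[0,1.7,0]],[-1,[0.04,-0.007,-0.006],[0,2.6,0.2]],[-1,[0.04,-0.007,-0.004],[0,2.6,0.3]]]'

```text
time_s: 29.05
tool_pos: [0.5808, 0.0418, 0.2442]
orientation: [[0.051, 0.999, -0.006], [0.954, -0.05, -0.295], [-0.295, 0.01, -0.956]]
force: [-0.2, 0.0, -2.4]
gripper_width: 0.225
```

Request:
arm_command --steps '[[-1,[0.041,-0.007,-0.002],[0,2.7,0.2]],[-1,[0.04,-0.007,0],[0,2.6,0.2]],[-1,[0.041,-0.007,0.002],[0,2.6,0.3]],[-1,[0.04,-0.008,0.003],[0,2.6,0.2]],[-1,[0.035,-0.007,0.006],[0,2.6,0.2]]]'

```text
time_s: 29.55
tool_pos: [0.5539, 0.2372, 0.1918]
orientation: [[0.064, 0.998, 0.005], [0.996, -0.063, -0.07], [-0.07, 0.009, -0.998]]
force: [0.9, 0.5, -0.8]
gripper_width: 0.219
```

Request:
arm_command --steps '[[-1,[0.025,-0.006,0.007],[0,2.7,0.2]],[-1,[0,0,0],[0,0,0]],[-1,[0,0,0],[0,0,0]]]'

```text
time_s: 29.85
tool_pos: [0.5497, 0.2593, 0.1827]
orientation: [[0.066, 0.998, 0.007], [0.997, -0.066, -0.028], [-0.028, 0.009, -1.0]]
force: [1.1, -0.1, -1.9]
gripper_width: 0.225
```

Run:
```python
from h import *
print(lipnow()); chk("ac_wrist")
cap("side","ac_side"); p,d,W,T=cap("top","ac_top",1.5)
for c,a,X in blobs("top",p,T,.0115): print(c.round(),a,X,totray(X))
O=path([(-.004,.045,.02,14,3),(-.004,.05,.0065,6,2)],v=.04)
```

```text
[0.0036 0.0348 0.1011]
[(240, np.int64(232), np.float64(-0.0134), np.float64(-0.0323), np.float64(0.0835)), (260, np.int64(232), np.float64(-0.0123), np.float64(-0.0154), np.float64(0.081)), (280, np.int64(232), np.float64(-0.0131), np.float64(0.0012), np.float64(0.0829)), (300, np.int64(232), np.float64(-0.0128), np.float64(0.0178), np.float64(0.0821)), (320, np.int64(232), np.float64(-0.0127), np.float64(0.0345), np.float64(0.0819))]
bar slope deg 21.635868259815844 front x 0.026472907222034985 z@0 -0.02674525439768984
[270. 144.] 416 [-0.0054  0.0943]
[315. 208.] 47 [ 0.6328 -0.0174  0.0115] [ 0.1037 -0.2218]
[310. 222.] 150 [ 0.5942 -0.0038  0.0115] [ 0.0642 -0.2109]
[323. 237.] 47 [ 0.5516 -0.0399  0.0115] [ 0.0241 -0.2498]
[497. 296.] 29 [ 0.3904 -0.5085  0.0115] [-0.1048 -0.7283]
[[-1, [-0.001, -0.003, 0.027], [0.2, 3.3, 0.0]], [-1, [-0.002, -0.002, 0.026], [0.2, 3.4, 0.1]], [-1, [-0.004, -0.003, 0.027], [0.1, 3.3, -0.0]]]
end [0.5424 0.2556 0.1027] 3
[[-1, [-0.004, 0.0, 0.007], [0.0, 4.0, -0.0]], [-1, [-0.005, 0.0, 0.006], [0.0, 4.0, -0.0]]]
end [0.542  0.2491 0.0882] 2
```

View pics/ac_wrist.png

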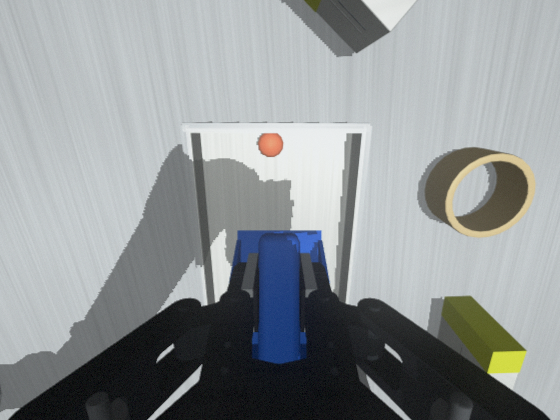

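View pics/ac_top.png

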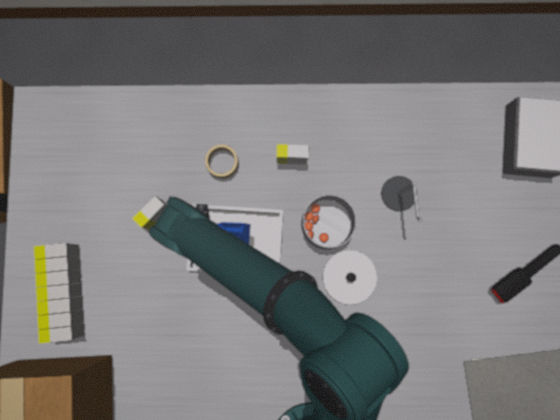

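Request:
arm_command --steps '[[-1,[-0.001,-0.003,0.027],[0.2,3.3,0]],[-1,[-0.002,-0.002,0.026],[0.2,3.4,0]],[-1,[-0.004,-0.003,0.027],[0.1,3.3,0]],[-1,[-0.004,0,0.006],[0,4,0]],[-1,[-0.005,0,0.005],[0,4,0]]]'

```text
time_s: 30.5
tool_pos: [0.5411, 0.2496, 0.0893]
orientation: [[0.062, 0.998, 0.018], [0.956, -0.064, 0.285], [0.285, -0.0, -0.958]]
force: [-0.1, 0.0, -2.0]
gripper_width: 0.217
```

Run:
```python
from h import *
print(lipnow(),telemetry.state()['force']); chk("ad_wrist")
O=path([(-.004,.095,.0065,5,5)])
```

```text
[-0.0051  0.0507  0.0074] [-0.0985  0.0322 -2.0265]
[(240, np.int64(232), np.float64(-0.0126), np.float64(-0.032), np.float64(0.0811)), (260, np.int64(232), np.float64(-0.0133), np.float64(-0.0155), np.float64(0.0828)), (280, np.int64(232), np.float64(-0.0129), np.float64(0.0012), np.float64(0.0818)), (300, np.int64(232), np.float64(-0.0132), np.float64(0.0179), np.float64(0.0825)), (320, np.int64(232), np.float64(-0.0128), np.float64(0.0345), np.float64(0.0815))]
bar slope deg 21.642332008056734 front x 0.026167591668106522 z@0 -0.026790097394596063
[280. 176.] 703 [-0.0052  0.095 ]
[[-1, [0.009, 0.0, 0.003], [-0.0, 0.2, -0.0]], [-1, [0.009, 0.0, 0.002], [-0.1, 0.2, -0.1]], [-1, [0.01, 0.0, 0.003], [0.0, 0.2, -0.0]], [-1, [0.009, 0.0, 0.002], [-0.0, 0.2, -0.0]], [-1, [0.009, 0.001, 0.003], [-0.0, 0.2, -0.1]]]
end [0.5455 0.2926 0.0882] 5
```

Request:
arm_command --steps '[[-1,[0.009,0,0.003],[0,0.2,0]],[-1,[0.009,0,0.003],[0,0.2,0]],[-1,[0.01,0,0.003],[0,0.2,0]],[-1,[0.009,0,0.003],[0,0.2,0]],[-1,[0.009,0,0.003],[0,0.2,0]]]'

```text
time_s: 31.05
tool_pos: [0.5436, 0.3012, 0.0892]
orientation: [[0.059, 0.998, 0.019], [0.952, -0.062, 0.301], [0.302, 0.0, -0.953]]
force: [0.1, 0.3, -1.6]
gripper_width: 0.219
```

Request:
arm_command --steps '[[-1,[0.008,0,0.002],[0,0,0]],[-1,[0.002,0,0.001],[0,0,0]],[-1,[0,0,0],[0,0,0]]]'

```text
time_s: 31.35
tool_pos: [0.544, 0.3083, 0.0883]
orientation: [[0.061, 0.998, 0.018], [0.953, -0.064, 0.298], [0.298, -0.002, -0.955]]
force: [-0.7, -3.4, -1.0]
gripper_width: 0.221
```

Run:
```python
from h import *
print(lipnow(),telemetry.state()['force']); chk("ae_wrist")
O=path([(-.004,.098,.048,-16,5),(-.004,.092,.17,-20,4)])
```

```text
[-0.0063  0.1105  0.0066] [-0.6791 -3.4393 -0.9663]
[(240, np.int64(239), np.float64(-0.0185), np.float64(-0.0321), np.float64(0.0801)), (300, np.int64(239), np.float64(-0.0186), np.float64(0.0179), np.float64(0.0804)), (320, np.int64(239), np.float64(-0.018), np.float64(0.0344), np.float64(0.0789))]
bar slope deg 22.62026216798866 front x 0.02610406051831447 z@0 -0.026833863816572955
[[-1, [-0.006, 0.0, -0.008], [-0.0, 4.2, 0.0]], [-1, [-0.005, 0.001, -0.009], [-0.1, 4.2, 0.1]], [-1, [-0.005, 0.0, -0.009], [-0.0, 4.3, -0.0]], [-1, [-0.004, 0.001, -0.01], [-0.0, 4.2, 0.0]], [-1, [-0.003, -0.0, -0.01], [-0.1, 4.2, 0.1]]]
end [0.5434 0.2671 0.1198] 5
[[-1, [0.016, -0.0, -0.025], [0.0, 1.0, -0.0]], [-1, [0.017, -0.0, -0.024], [0.0, 1.0, -0.0]], [-1, [0.017, -0.0, -0.025], [0.0, 1.0, -0.0]], [-1, [0.018, -0.0, -0.024], [0.0, 1.0, -0.0]]]
end [0.5426 0.2563 0.2386] 4
```

View pics/ae_wrist.png

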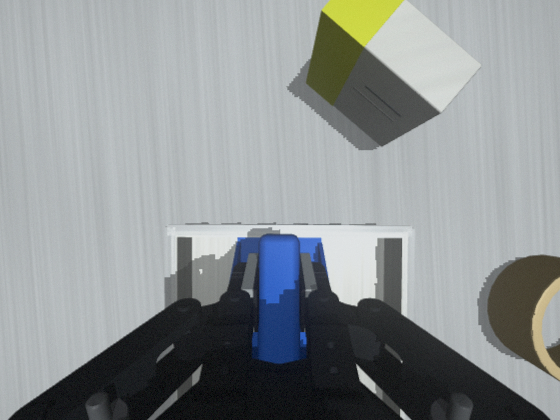

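Request:
arm_command --steps '[[-1,[-0.005,0,-0.01],[0,4.2,0]],[-1,[-0.004,0,-0.011],[0,4.2,0]],[-1,[-0.004,0,-0.011],[0,4.3,0]],[-1,[-0.003,0,-0.01],[0,4.2,0]],[-1,[-0.003,0,-0.01],[0,4.2,0]]]'

```text
time_s: 31.9
tool_pos: [0.5432, 0.2703, 0.1292]
orientation: [[0.049, 0.998, 0.043], [0.776, -0.065, 0.627], [0.629, 0.003, -0.778]]
force: [-0.3, 0.7, -2.0]
gripper_width: 0.223
```

Request:
arm_command --steps '[[-1,[0.014,0,-0.025],[0,1,0]],[-1,[0.016,0,-0.024],[0,1,0]],[-1,[0.017,0,-0.025],[0,1,0]],[-1,[0.018,0,-0.024],[0,1,0]],[-1,[0,0,0],[0,0,0]]]'

```text
time_s: 32.4
tool_pos: [0.5443, 0.2575, 0.249]
orientation: [[0.045, 0.998, 0.052], [0.731, -0.068, 0.679], [0.68, 0.008, -0.733]]
force: [1.0, 0.9, -1.0]
gripper_width: 0.219
```

Run:
```python
from h import *
s=telemetry.state(); print(s['time_s'],np.array(s['joint_pos']),s['force'])
print(lipnow()); chk("af_wrist"); p,d,W,T=cap("side","af_side")
for c,a,X in blobs("side",p,T,.0115): print(c.round(),a,X,totray(X))
```

```text
32.4 [ 0.6585  0.7868 -1.2642  2.0669  0.1788  0.4116 -0.5616] [ 1.0338  0.8772 -0.9567]
[-0.0019  0.0937  0.1811]
[(240, np.int64(238), np.float64(-0.0184), np.float64(-0.0323), np.float64(0.0814)), (260, np.int64(238), np.float64(0.0234), np.float64(-0.0089), np.float64(-0.0134)), (300, np.int64(238), np.float64(-0.0184), np.float64(0.018), np.float64(0.0814)), (320, np.int64(238), np.float64(-0.0186), np.float64(0.0348), np.float64(0.0818))]
bar slope deg 24.380364062160933 front x 0.025287401993696446 z@0 -0.026923609943017544
[198. 162.] 47 [0.6214 0.5014 0.0115] [0.057 0.295]
[287. 272.] 352 [ 0.6071 -0.0054  0.0115] [ 0.0772 -0.2117]
```

View pics/af_side.png

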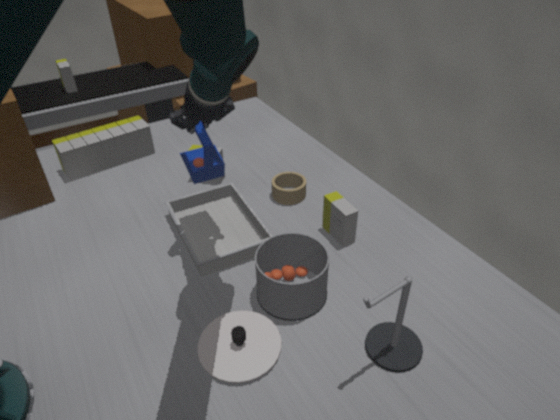

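```bash
echo 'LIP=np.array([-.0165,.001,.081]); OFF=25.' >> h.py
python3 - <<'E'
from h import *
O=wpath([(.59,-.08,.19,-12,88)],v=.033)
E
```

```text
[[-1, [-0.021, 0.006, -0.022], [0.1, -0.5, -0.1]], [-1, [-0.022, 0.006, -0.022], [0.1, -0.4, -0.1]], [-1, [-0.022, 0.005, -0.021], [0.1, -0.5, -0.1]], [-1, [-0.022, 0.006, -0.022], [0.1, -0.5, -0.1]], [-1, [-0.022, 0.005, -0.021], [0.1, -0.4, -0.1]]]
[[-1, [-0.023, 0.006, -0.021], [0.1, -0.5, -0.1]], [-1, [-0.022, 0.005, -0.021], [0.1, -0.5, -0.1]], [-1, [-0.023, 0.005, -0.021], [0.1, -0.4, -0.1]], [-1, [-0.023, 0.006, -0.021], [0.1, -0.5, -0.1]], [-1, [-0.023, 0.005, -0.02], [0.1, -0.5, -0.1]]]
[[-1, [-0.023, 0.005, -0.02], [0.1, -0.5, -0.1]], [-1, [-0.024, 0.005, -0.02], [0.1, -0.4, -0.1]]]
end [ 0.5879 -0.1155  0.2641] 12
```

Request:
arm_command --steps '[[-1,[-0.003,0,-0.003],[0,-1.5,0]],[-1,[-0.006,0.002,-0.006],[0,-0.5,0]],[-1,[-0.01,0.004,-0.01],[0,-0.5,0]],[-1,[-0.015,0.006,-0.015],[0,-0.5,0]],[-1,[-0.021,0.006,-0.022],[0.1,-0.5,-0.1]]]'

```text
time_s: 33.0
tool_pos: [0.5539, 0.1768, 0.2514]
orientation: [[0.046, 0.998, 0.036], [0.774, -0.059, 0.63], [0.631, -0.001, -0.776]]
force: [-0.5, -0.4, -1.5]
gripper_width: 0.219
```

Request:
arm_command --steps '[[-1,[-0.022,0.006,-0.022],[0.1,-0.4,-0.1]],[-1,[-0.022,0.005,-0.021],[0.1,-0.5,-0.1]],[-1,[-0.022,0.006,-0.022],[0.1,-0.5,-0.1]],[-1,[-0.022,0.005,-0.021],[0.1,-0.4,-0.1]],[-1,[-0.022,0.005,-0.021],[0.1,-0.4,-0.1]]]'

```text
time_s: 33.5
tool_pos: [0.5727, 0.0206, 0.267]
orientation: [[0.042, 0.999, 0.028], [0.799, -0.05, 0.6], [0.6, -0.002, -0.8]]
force: [-0.1, 0.0, -1.2]
gripper_width: 0.223
```

Run:
```python
from h import *
s=telemetry.state(); print(s['time_s'],np.array(s['joint_pos']),s['force'])
cap("side","ag_side")
O=wpath([(.59,-.08,.19,-13,88)],v=.033)
O=wpath([(.59,-.075,.13,15,88,4),(.59,-.075,.092,50,88,5)],cur=O)
```

```text
33.5 [ 0.9994  0.7751 -1.2443  1.9149  0.1199  0.8203 -0.2178] [-0.1301  0.0449 -1.1795]
[[-1, [-0.026, 0.005, -0.019], [0.2, 0.3, -0.3]], [-1, [-0.027, 0.005, -0.019], [0.2, 0.3, -0.3]], [-1, [-0.026, 0.004, -0.02], [0.2, 0.3, -0.3]], [-1, [-0.026, 0.004, -0.019], [0.2, 0.4, -0.2]]]
end [ 0.5874 -0.1166  0.264 ] 4
[[-1, [0.001, 0.0, 0.017], [-0.0, -7.0, -0.0]], [-1, [0.002, 0.0, 0.017], [-0.0, -7.0, -0.0]], [-1, [0.005, 0.0, 0.016], [-0.0, -7.0, -0.0]], [-1, [0.007, 0.0, 0.015], [-0.0, -7.0, -0.0]]]
end [ 0.5889 -0.0727  0.2129] 4
[[-1, [0.007, 0.0, 0.012], [-0.0, -7.0, -0.0]], [-1, [0.009, 0.0, 0.012], [-0.0, -7.0, -0.0]], [-1, [0.01, 0.0, 0.01], [-0.0, -7.0, -0.0]], [-1, [0.012, 0.0, 0.009], [-0.0, -7.0, -0.0]], [-1, [0.012, 0.0, 0.007], [-0.0, -7.0, -0.0]]]
end [ 0.5905 -0.0255  0.1586] 5
```

View pics/ag_side.png

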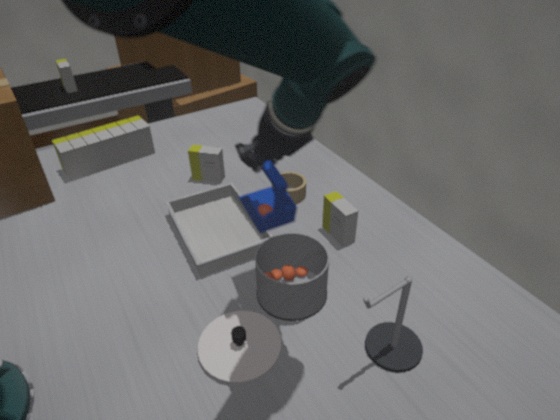

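Request:
arm_command --steps '[[-1,[-0.025,0.005,-0.019],[0.1,0,-0.2]],[-1,[-0.026,0.005,-0.019],[0.1,0,-0.2]],[-1,[-0.025,0.004,-0.02],[0.1,0,-0.2]],[-1,[-0.022,0.004,-0.016],[0.1,0,-0.2]],[-1,[-0.004,0,-0.002],[0,0,0]]]'

```text
time_s: 34.05
tool_pos: [0.5867, -0.1109, 0.265]
orientation: [[0.034, 0.999, 0.026], [0.8, -0.043, 0.599], [0.6, 0.001, -0.8]]
force: [0.4, -0.0, -1.4]
gripper_width: 0.221
```

Request:
arm_command --steps '[[-1,[0.001,0,0.017],[0,-7,0]],[-1,[0.002,0,0.017],[0,-7,0]],[-1,[0.005,0,0.016],[0,-7,0]],[-1,[0.007,0,0.015],[0,-7,0]]]'

```text
time_s: 34.45
tool_pos: [0.5865, -0.0612, 0.2149]
orientation: [[0.034, 0.999, 0.007], [0.988, -0.034, 0.152], [0.152, 0.002, -0.988]]
force: [0.6, 0.8, -1.6]
gripper_width: 0.222
```

Run:
```python
from h import *
s=telemetry.state(); print(s['time_s'],np.array(s['joint_pos']),s['force']);  T=pose(); print(T@np.r_[LIP,1])
O=wpath([(.59,-.075,.090,52,88,5)])
```

```text
34.45 [ 0.7581  0.6205 -0.9527  1.9006  0.4517  0.8777 -0.42  ] [ 0.5559  0.783  -1.5882]
[ 0.5875 -0.0652  0.1324  1.    ]
[[-1, [0.006, 0.001, 0.013], [0.0, -7.1, 0.0]], [-1, [0.007, 0.0, 0.012], [0.0, -7.2, -0.0]], [-1, [0.009, 0.001, 0.012], [0.1, -7.1, -0.0]], [-1, [0.01, 0.0, 0.01], [-0.0, -7.2, -0.0]], [-1, [0.011, 0.001, 0.009], [0.0, -7.1, 0.0]]]
end [ 0.5909 -0.0234  0.1542] 5
```

Request:
arm_command --steps '[[-1,[0.006,0.001,0.012],[0,-7.1,0]],[-1,[0.007,0,0.012],[0,-7.2,0]],[-1,[0.009,0.001,0.011],[0,-7.1,0]],[-1,[0.01,0,0.01],[0,-7.2,0]],[-1,[0.011,0.001,0.008],[0,-7.1,0]]]'

```text
time_s: 34.95
tool_pos: [0.591, -0.0215, 0.1575]
orientation: [[0.03, 0.999, -0.012], [0.891, -0.032, -0.453], [-0.453, 0.003, -0.892]]
force: [-0.7, -0.1, -2.5]
gripper_width: 0.22
```

Request:
arm_command --steps '[[-1,[0,0,0],[0,0,0]],[-1,[0,0,0],[0,0,0]],[-1,[0,0,0],[0,0,0]]]'

```text
time_s: 35.25
tool_pos: [0.5907, -0.0245, 0.1574]
orientation: [[0.032, 0.999, -0.015], [0.893, -0.035, -0.449], [-0.45, 0.001, -0.893]]
force: [0.0, -0.3, -1.3]
gripper_width: 0.223
```

Run:
```python
from h import *
s=telemetry.state(); print(s['time_s'],np.array(s['joint_pos']),s['force']);  T=pose(); print(T@np.r_[LIP,1])
chk("ah_wrist"); p,d,W,T=cap("side","ah_side")
for c,a,X in blobs("side",p,T,.0115): print(c.round(),a,X)
O=wpath([(.59,-.085,.22,40,88,4)])
O=wpath([(.54,-.16,.22,3,95)],cur=O)
```

```text
35.25 [ 0.1406  0.6448 -0.5814  1.9418  0.8944  1.0846 -1.0295] [ 0.0241 -0.3264 -1.2513]
[ 0.5899 -0.0757  0.0924  1.    ]
[(240, np.int64(237), np.float64(-0.017), np.float64(-0.0324), np.float64(0.0821)), (300, np.int64(237), np.float64(-0.0171), np.float64(0.0179), np.float64(0.0822)), (320, np.int64(237), np.float64(-0.0172), np.float64(0.0347), np.float64(0.0825))]
bar slope deg 24.286479410177044 front x 0.026387354159835598 z@0 -0.026889809411135526
[234. 157.] 209 [ 0.0199 -0.2605]
[275. 274.] 100 [0.5844 0.0036 0.0115]
[296. 274.] 114 [ 0.6218 -0.0193  0.0115]
[[-1, [-0.02, 0.0, -0.028], [0.0, 2.9, -0.0]], [-1, [-0.019, 0.0, -0.029], [0.0, 3.0, -0.1]], [-1, [-0.018, 0.0, -0.03], [0.0, 2.9, -0.0]], [-1, [-0.016, 0.0, -0.03], [0.0, 2.9, -0.1]]]
end [ 0.5899 -0.0486  0.2939] 4
[[-1, [-0.025, -0.009, 0.005], [0.1, 7.4, -1.4]], [-1, [-0.026, -0.01, 0.002], [0.1, 7.4, -1.4]], [-1, [-0.025, -0.01, -0.001], [0.1, 7.4, -1.4]], [-1, [-0.024, -0.011, -0.005], [0.1, 7.4, -1.5]], [-1, [-0.024, -0.011, -0.007], [0.0, 7.4, -1.4]]]
end [ 0.5407 -0.1752  0.3011] 5
```

View pics/ah_side.png

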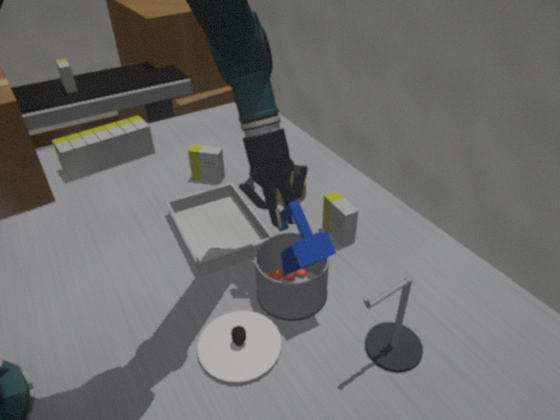

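```bash
cat >> h.py <<'E'
GR=np.array([-.0155,.001,-.0265]); OFF=24.5
HK=np.array([.6187,-.2405,.182]); SX=np.array([.9968,.0802,0]); 
def gpath(way,cur=None,v=.045,yaw=94.6):
    O=pose() if cur is None else cur
    for (dx,dz,tilt,*n) in way:
        R=Rdown(yaw,tilt-OFF); O=plan(HK+SX*dx+[0,0,dz]-R@GR,R,-1,cur=O,vmax=v,n=n[0] if n else None)
    return O
E
python3 - <<'E'
from h import *
O=wpath([(.59,-.085,.22,40,88,4)])
print('--')
O=gpath([(-.135,.13,0)],cur=O)
E
```

```text
[[-1, [-0.02, 0.0, -0.028], [0.0, 2.8, -0.0]], [-1, [-0.019, 0.0, -0.029], [0.0, 2.8, -0.1]], [-1, [-0.017, 0.0, -0.029], [0.0, 2.8, -0.0]], [-1, [-0.016, 0.0, -0.031], [0.0, 2.8, -0.1]]]
end [ 0.5899 -0.0472  0.2936] 4
--
[[-1, [-0.029, -0.017, 0.008], [0.1, 6.7, -1.1]], [-1, [-0.03, -0.018, 0.005], [0.1, 6.6, -1.1]], [-1, [-0.03, -0.018, 0.001], [0.1, 6.7, -1.1]], [-1, [-0.029, -0.019, -0.002], [0.1, 6.7, -1.2]], [-1, [-0.029, -0.019, -0.006], [0.1, 6.6, -1.1]]]
[[-1, [-0.027, -0.02, -0.009], [0.0, 6.7, -1.1]]]
end [ 0.4813 -0.2264  0.2946] 6
```

Request:
arm_command --steps '[[-1,[-0.02,0,-0.028],[0,2.8,0]],[-1,[-0.019,0,-0.029],[0,2.8,0]],[-1,[-0.017,0,-0.029],[0,2.8,0]],[-1,[-0.016,0,-0.031],[0,2.8,0]],[-1,[-0.029,-0.017,0.008],[0,6.7,-1.1]]]'

```text
time_s: 35.85
tool_pos: [0.5776, -0.0683, 0.2998]
orientation: [[0.008, 1.0, 0.011], [0.989, -0.006, -0.146], [-0.146, 0.012, -0.989]]
force: [1.1, 1.1, -1.7]
gripper_width: 0.222
```

Request:
arm_command --steps '[[-1,[-0.03,-0.018,0.005],[0.1,6.6,-1.1]],[-1,[-0.03,-0.018,0.001],[0.1,6.7,-1.1]],[-1,[-0.029,-0.019,-0.002],[0.1,6.7,-1.2]],[-1,[-0.029,-0.019,-0.006],[0.1,6.6,-1.1]],[-1,[-0.027,-0.02,-0.009],[0,6.7,-1.1]]]'

```text
time_s: 36.35
tool_pos: [0.4796, -0.228, 0.2952]
orientation: [[-0.072, 0.997, -0.027], [0.907, 0.077, 0.415], [0.416, 0.005, -0.909]]
force: [1.1, -0.4, -1.0]
gripper_width: 0.222
```

Request:
arm_command --steps '[[-1,[0,0,0],[0,0,0]],[-1,[0,0,0],[0,0,0]]]'

```text
time_s: 36.55
tool_pos: [0.4796, -0.2288, 0.2931]
orientation: [[-0.066, 0.997, -0.029], [0.908, 0.072, 0.413], [0.414, 0.001, -0.91]]
force: [0.1, 1.1, -1.1]
gripper_width: 0.219
```

Run:
```python
from h import *
s=telemetry.state(); print(s['time_s'],np.array(s['joint_pos']),s['force']);  T=pose(); print(T@np.r_[GR,1]); print(T[:3,:3])
chk("ai_wrist"); p,d,W,T=cap("side","ai_side"); p,d,W,T=cap("top","ai_top",1.5)
cv2.imwrite("pics/ai_z.png",np.clip(cv2.resize(p[180:260,280:370],None,fx=6,fy=6,interpolation=cv2.INTER_CUBIC)*1.6,0,255).astype(np.uint8))
O=gpath([(-.135,.032,0)])
```

```text
36.55 [ 1.2254  0.5713 -0.981   1.8272  0.0746  1.1328  0.3236] [ 0.0746  1.0511 -1.0777]
[ 0.4824 -0.2537  0.3108  1.    ]
[[-0.0657  0.9974 -0.0285]
 [ 0.9078  0.0716  0.4133]
 [ 0.4143  0.0013 -0.9101]]
[(240, np.int64(238), np.float64(-0.0179), np.float64(-0.0321), np.float64(0.0806)), (260, np.int64(238), np.float64(0.0236), np.float64(-0.0089), np.float64(-0.0134)), (300, np.int64(238), np.float64(-0.0178), np.float64(0.0179), np.float64(0.0804)), (320, np.int64(238), np.float64(-0.0185), np.float64(0.0348), np.float64(0.0819))]
bar slope deg 24.33941323400135 front x 0.02569109926118864 z@0 -0.026837132531779676
[352. 116.] 939 [ 0.0513 -0.2156]
[384. 123.] 193 [ 0.104 -0.22 ]
[[-1, [-0.015, -0.0, 0.029], [0.0, 0.0, 0.1]], [-1, [-0.014, -0.001, 0.03], [0.1, 0.1, 0.1]], [-1, [-0.015, 0.0, 0.029], [0.0, -0.0, 0.0]]]
end [ 0.4811 -0.2265  0.1964] 3
```

View pics/ai_z.png

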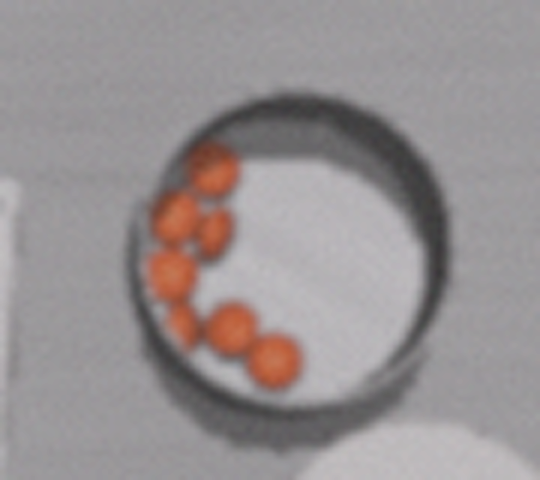

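View pics/ai_wrist.png

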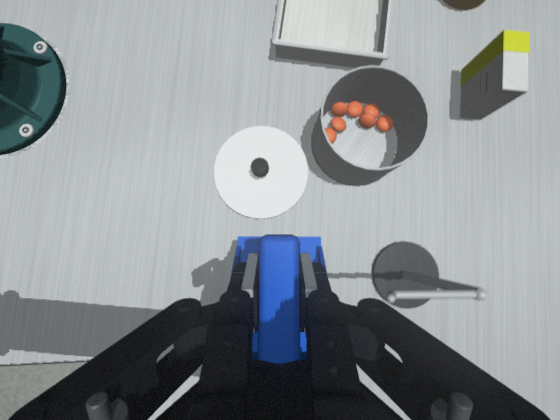

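View pics/ai_side.png

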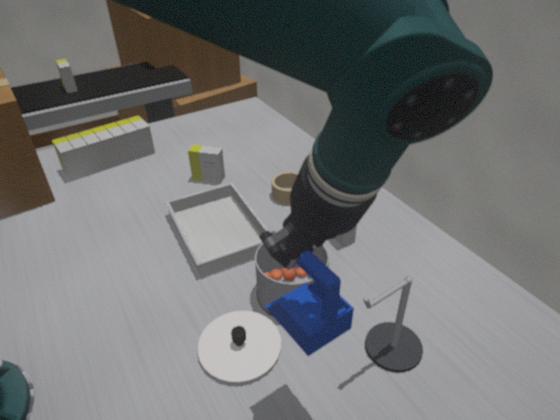

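Request:
arm_command --steps '[[-1,[-0.015,0,0.029],[0,0,0.1]],[-1,[-0.014,-0.001,0.03],[0,0.1,0.1]],[-1,[-0.015,0,0.029],[0,0,0]],[-1,[0,0,0],[0,0,0]],[-1,[0,0,0],[0,0,0]]]'

```text
time_s: 37.2
tool_pos: [0.4818, -0.226, 0.1967]
orientation: [[-0.074, 0.997, -0.032], [0.906, 0.081, 0.415], [0.416, 0.002, -0.909]]
force: [0.2, -0.0, -1.0]
gripper_width: 0.222
```

Run:
```python
from h import *
Tp=pose(); print(Tp[:3,3],Tp@np.r_[GR,1])
chk("aj_wrist"); p,d,W,T=cap("wrist"); b,B=bar(W,p,.19,.26)
print(np.percentile(B[:,2],[2,10,50,90,98]))
p,d,W,T=cap("top","aj_top",1.5); 
p,d,W,T=cap("side"); cv2.imwrite("pics/aj_z.png",cv2.resize(p[220:400,230:470],None,fx=3,fy=3,interpolation=cv2.INTER_CUBIC))
R=Tp[:3,:3]
# rod via depth wrist
O=gpath([(-.12,.032,0,1),(0,.032,0,5)])
```

```text
[ 0.4818 -0.226   0.1967] [ 0.4848 -0.251   0.2143  1.    ]
[(240, np.int64(238), np.float64(-0.0182), np.float64(-0.0322), np.float64(0.0813)), (260, np.int64(238), np.float64(0.0237), np.float64(-0.0089), np.float64(-0.0136)), (300, np.int64(238), np.float64(-0.0181), np.float64(0.018), np.float64(0.0811)), (320, np.int64(238), np.float64(-0.0184), np.float64(0.0348), np.float64(0.0817))]
bar slope deg 24.32672833810005 front x 0.025562682223224834 z@0 -0.026841938204049128
[381.  87.] 1794 [ 0.0643 -0.2143]
n 5384
((0.47425371408462524, -0.24016767740249634), (0.0670900046825409, 0.05257779732346535), 76.77998352050781) zmed 0.22183588633753587
[[ 0.441  -0.2668]
 [ 0.4922 -0.2788]
 [ 0.5075 -0.2135]
 [ 0.4563 -0.2015]]
[0.2188 0.2205 0.2218 0.2229 0.2351]
[[-1, [0.001, 0.014, 0.002], [0.3, 0.0, 0.0]]]
end [ 0.4963 -0.2248  0.1962] 1
[[-1, [-0.0, 0.024, -0.0], [-0.0, 0.0, 0.0]], [-1, [-0.0, 0.024, -0.0], [-0.0, 0.0, 0.0]], [-1, [-0.0, 0.024, -0.0], [-0.0, 0.0, 0.0]], [-1, [-0.0, 0.024, -0.0], [-0.0, 0.0, 0.0]], [-1, [-0.0, 0.024, -0.0], [-0.0, 0.0, 0.0]]]
end [ 0.6159 -0.215   0.1962] 5
```

View pics/aj_z.png

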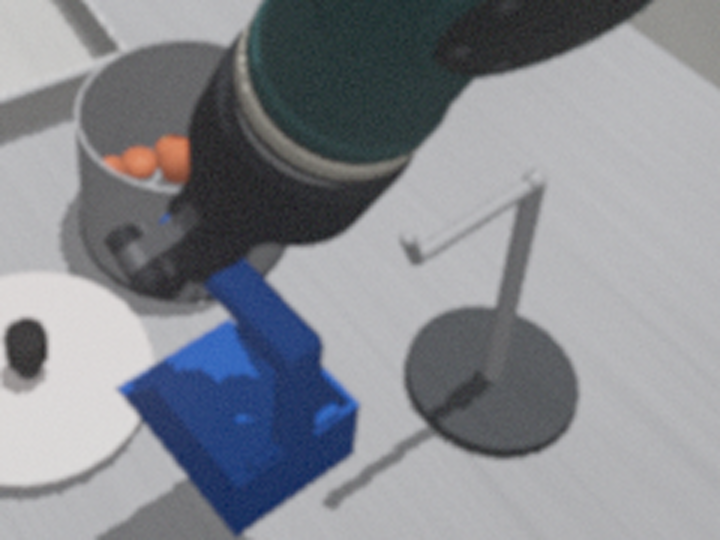

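Request:
arm_command --steps '[[-1,[0.001,0.02,0],[0,0,0]],[-1,[0,0.03,0],[0,0,0]],[-1,[0,0.03,0],[0,0,0]],[-1,[0,0.025,0],[0,0,0]],[-1,[0,0.02,0],[0,0,0]]]'

```text
time_s: 37.9
tool_pos: [0.6079, -0.2168, 0.1979]
orientation: [[-0.073, 0.997, -0.029], [0.907, 0.078, 0.414], [0.415, 0.004, -0.91]]
force: [0.6, 0.2, -0.9]
gripper_width: 0.226
```

Request:
arm_command --steps '[[-1,[0,0.009,0],[0,0,0]],[-1,[0,0,0],[0,0,0]],[-1,[0,0,0],[0,0,0]]]'

```text
time_s: 38.2
tool_pos: [0.6136, -0.2167, 0.1964]
orientation: [[-0.071, 0.997, -0.032], [0.907, 0.078, 0.414], [0.416, 0.0, -0.91]]
force: [-0.1, -0.5, -1.9]
gripper_width: 0.223
```

Run:
```python
from h import *
Tp=pose(); print(Tp[:3,3],Tp@np.r_[GR,1],telemetry.state()['force'])
chk("ak_wrist"); cap("top","ak_top",1.5)
p,d,W,T=cap("side"); cv2.imwrite("pics/ak_z.png",cv2.resize(p[220:400,230:470],None,fx=3,fy=3,interpolation=cv2.INTER_CUBIC))
O=gpath([(0,.002,0,3)])
```

```text
[ 0.6136 -0.2167  0.1964] [ 0.6166 -0.2416  0.2141  1.    ] [-0.0968 -0.4691 -1.8987]
[(240, np.int64(238), np.float64(-0.0185), np.float64(-0.0323), np.float64(0.082)), (260, np.int64(238), np.float64(0.0233), np.float64(-0.009), np.float64(-0.0128)), (300, np.int64(238), np.float64(-0.0184), np.float64(0.018), np.float64(0.0816)), (320, np.int64(238), np.float64(-0.0182), np.float64(0.0347), np.float64(0.0812))]
bar slope deg 24.256855835757076 front x 0.025543979775087298 z@0 -0.02678585041514944
[261.  88.] 1798 [ 0.0457 -0.2209]
[306.  95.] 316 [ 0.1036 -0.2216]
[[-1, [-0.004, 0.001, 0.009], [0.0, -0.0, -0.0]], [-1, [-0.003, 0.001, 0.009], [0.0, -0.0, -0.1]], [-1, [-0.004, 0.0, 0.01], [0.1, -0.1, -0.0]]]
end [ 0.6152 -0.2153  0.1661] 3
```

View pics/ak_z.png

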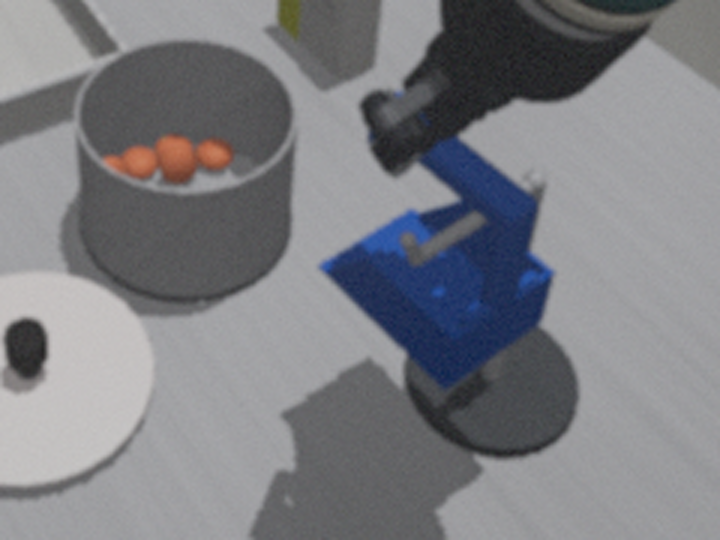

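View pics/ak_wrist.png

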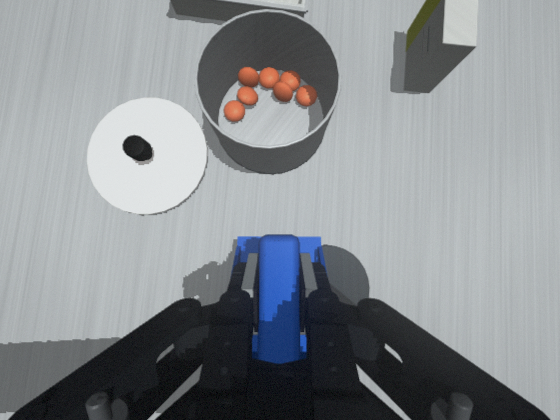

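Request:
arm_command --steps '[[-1,[-0.004,0.001,0.009],[0,0,0]],[-1,[-0.003,0.001,0.009],[0,0,0]],[-1,[-0.004,0,0.008],[0,0,0]],[-1,[0,0,0],[0,0,0]]]'

```text
time_s: 38.75
tool_pos: [0.6153, -0.2154, 0.1658]
orientation: [[-0.07, 0.997, -0.034], [0.906, 0.078, 0.416], [0.417, -0.002, -0.909]]
force: [0.5, -0.5, -0.4]
gripper_width: 0.219
```

Request:
arm_command --steps '[[-1,[-0.001,0,0.002],[0,0,0]],[-1,[-0.001,0,0.001],[0,0,0]],[-1,[0,0,0],[0,0,0]]]'

```text
time_s: 39.05
tool_pos: [0.6168, -0.2156, 0.165]
orientation: [[-0.072, 0.997, -0.031], [0.906, 0.078, 0.415], [0.416, 0.002, -0.909]]
force: [0.1, 1.4, -0.3]
gripper_width: 0.219
```

Request:
arm_command --steps '[[-1,[-0.001,0,0.001],[0,0,0]],[-1,[0,0,0],[0,0,0]]]'

```text
time_s: 39.25
tool_pos: [0.6169, -0.2156, 0.1648]
orientation: [[-0.072, 0.997, -0.031], [0.906, 0.079, 0.416], [0.417, 0.002, -0.909]]
force: [-2.6, 1.0, 4.6]
gripper_width: 0.221
```

Run:
```python
from h import *
Tp=pose(); print(Tp[:3,3],Tp@np.r_[GR,1],telemetry.state()['force'])
chk("al_wrist")
p,d,W,T=cap("side"); cv2.imwrite("pics/al_z.png",cv2.resize(p[220:400,230:470],None,fx=3,fy=3,interpolation=cv2.INTER_CUBIC))
```

```text
[ 0.6169 -0.2156  0.1648] [ 0.6199 -0.2406  0.1824  1.    ] [-2.6364  0.962   4.6241]
[(240, np.int64(238), np.float64(-0.0181), np.float64(-0.0322), np.float64(0.0809)), (300, np.int64(238), np.float64(-0.0184), np.float64(0.018), np.float64(0.0817)), (320, np.int64(239), np.float64(-0.0191), np.float64(0.0348), np.float64(0.0812))]
bar slope deg 24.59131619093892 front x 0.025716264944988246 z@0 -0.02681702986443679
[256.  75.] 2202 [ 0.0457 -0.2208]
[306.  82.] 389 [ 0.1037 -0.2214]
```

View pics/al_z.png

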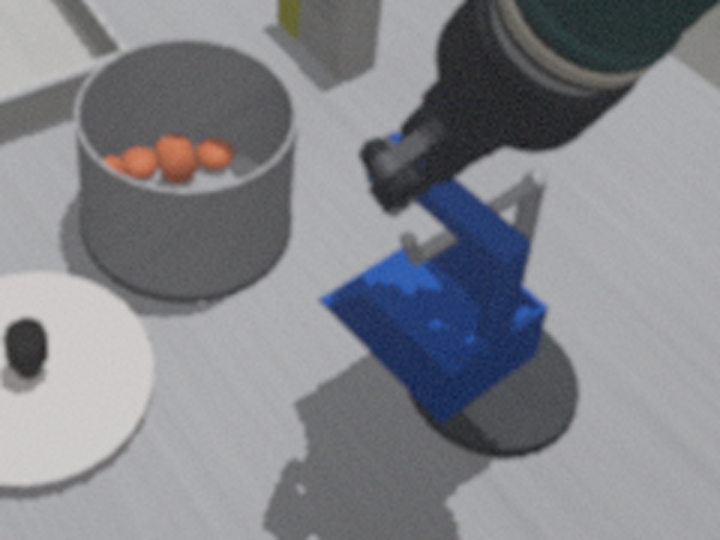

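Request:
arm_command --steps '[[-0.45,[0,0,0],[0,0,0]],[-0.35,[0,0,0],[0,0,0]],[-0.2,[0,0,0],[0,0,0]],[-0.2,[0,0,0],[0,0,0]],[-0.2,[0,0,0],[0,0,0]]]'

```text
time_s: 39.85
tool_pos: [0.6167, -0.2167, 0.163]
orientation: [[-0.071, 0.997, -0.031], [0.907, 0.078, 0.415], [0.416, 0.001, -0.909]]
force: [0.7, -0.1, -0.2]
gripper_width: 0.398
```

Run:
```python
from h import *
chk("am_wrist")
p,d,W,T=cap("side"); cv2.imwrite("pics/am_z.png",cv2.resize(p[220:400,230:470],None,fx=3,fy=3,interpolation=cv2.INTER_CUBIC))
```

```text
[(240, np.int64(235), np.float64(-0.0148), np.float64(-0.0318), np.float64(0.0796)), (260, np.int64(235), np.float64(-0.0144), np.float64(-0.0152), np.float64(0.0787)), (300, np.int64(235), np.float64(-0.015), np.float64(0.0178), np.float64(0.0801)), (320, np.int64(235), np.float64(-0.0144), np.float64(0.0342), np.float64(0.0787))]
bar slope deg 23.25530876420139 front x 0.027275316123178298 z@0 -0.029576044655401448
[270.  70.] 2219 [ 0.0613 -0.2146]
[227.  97.] 398 [ 0.0174 -0.2547]
```

View pics/am_z.png

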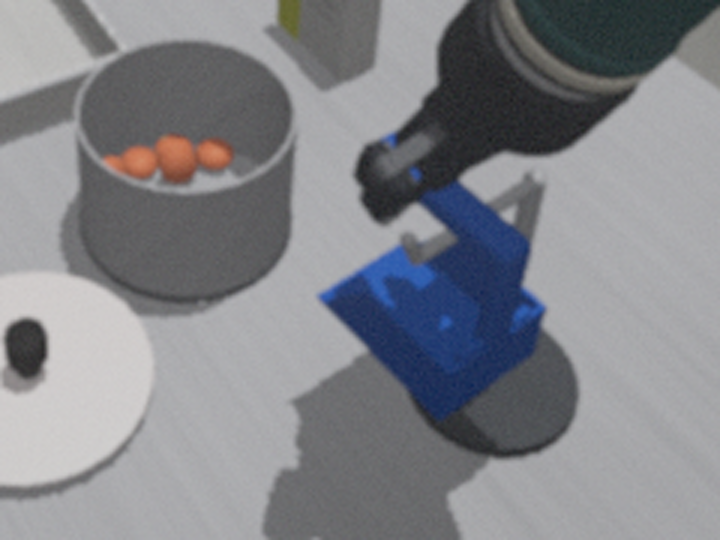

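View pics/am_wrist.png

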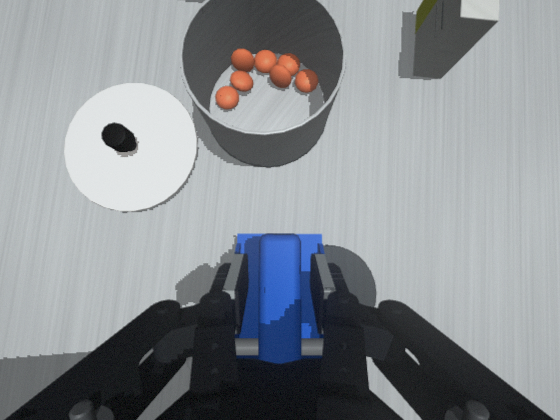

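Hanging level, fingers clear on both sides. Rising vertically.

Request:
arm_command --steps '[[-0.2,[0.006,0,-0.013],[0,0,0]],[-0.2,[0.012,0,-0.027],[0,0,0]],[-0.2,[0.016,0,-0.036],[0,0,0]],[-0.2,[0.016,0,-0.036],[0,0,0]],[-0.2,[0.01,0,-0.02],[0,-5,0]]]'

```text
time_s: 40.45
tool_pos: [0.6176, -0.2208, 0.3106]
orientation: [[-0.069, 0.997, -0.02], [0.941, 0.072, 0.331], [0.332, 0.004, -0.943]]
force: [0.5, 0.0, -0.3]
gripper_width: 0.401
```

Run:
```python
from h import *
s=telemetry.state(); print(s['tool_pos'],s['force'],np.array(s['joint_pos']))
p,d,W,T=cap("side","an_side"); p,d,W,T=cap("top","an_top",1.5); b,B=bar(W,p,.178,.2)
k=(W[...,2]>.03)&(W[...,2]<.055)&(p.max(-1)<60)&(np.hypot(W[...,0]-.44,W[...,1]+.11)<.06); print('lid knob',k.sum(),W[k].mean(0),cv2.minEnclosingCircle(W[k][:,:2].astype(np.float32)))
plan([.442,-.110,.20],Rdown(95),1)
```

```text
[ 0.6176 -0.2208  0.3106] [ 0.5032  0.0006 -0.3032] [ 0.9557  0.646  -0.8843  1.5768  0.1656  1.2046  0.1702]
n 202
((0.6181924343109131, -0.23496901988983154), (0.02017037384212017, 0.07732363790273666), 5.001112937927246) zmed 0.19026865937041304
[[ 0.6048 -0.1973]
 [ 0.6115 -0.2744]
 [ 0.6316 -0.2726]
 [ 0.6249 -0.1956]]
lid knob 58 [ 0.4428 -0.1074  0.0466] ((0.4429059326648712, -0.10776040703058243), 0.01126212626695633)
[[1, [0.012, -0.028, 0.024], [0.1, -3.2, -0.0]], [1, [0.014, -0.029, 0.024], [0.1, -3.3, -0.1]], [1, [0.014, -0.028, 0.023], [0.2, -3.2, 0.0]], [1, [0.016, -0.028, 0.022], [0.1, -3.2, -0.0]], [1, [0.018, -0.028, 0.021], [0.1, -3.3, -0.0]]]
[[1, [0.018, -0.028, 0.021], [0.1, -3.2, -0.1]]]
end [ 0.4422 -0.1102  0.1997] 6
```

View pics/an_side.png

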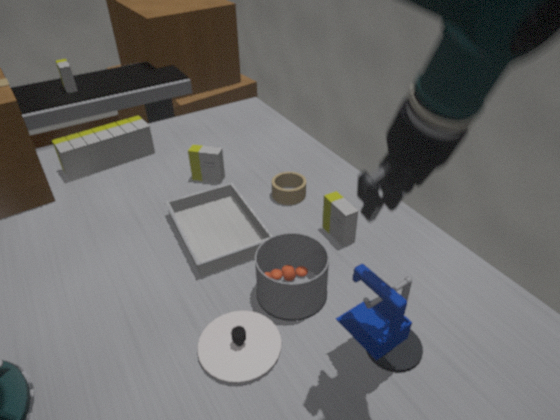

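Request:
arm_command --steps '[[1,[0.012,-0.028,0.024],[0.1,-3.2,0]],[1,[0.014,-0.029,0.024],[0.1,-3.3,-0.1]],[1,[0.014,-0.028,0.023],[0.2,-3.2,0]],[1,[0.016,-0.028,0.022],[0.1,-3.2,0]],[1,[0.018,-0.028,0.021],[0.1,-3.3,0]]]'

```text
time_s: 41.05
tool_pos: [0.4664, -0.1296, 0.2136]
orientation: [[-0.081, 0.997, -0.012], [0.995, 0.081, 0.057], [0.057, -0.008, -0.998]]
force: [0.1, 0.5, -1.0]
gripper_width: 1.001
```

Request:
arm_command --steps '[[1,[0.018,-0.028,0.021],[0.1,-3.2,0]],[1,[0,0,0],[0,0,0]],[1,[0,0,0],[0,0,0]]]'

```text
time_s: 41.35
tool_pos: [0.437, -0.1123, 0.1941]
orientation: [[-0.084, 0.996, -0.012], [0.996, 0.085, 0.002], [0.003, -0.012, -1.0]]
force: [0.2, 0.0, -0.5]
gripper_width: 1.002
```

```bash
cat >> h.py <<'E'
def circ(W,c,zlo,zhi,r):
    m=(W[...,2]>zlo)&(W[...,2]<zhi)&(np.hypot(W[...,0]-c[0],W[...,1]-c[1])<r); return m.sum(),cv2.minEnclosingCircle(W[m][:,:2].astype(np.float32)),np.median(W[m][:,2])
E
python3 - <<'E'
from h import *
print(pose())
p,d,W,T=cap("wrist","ao_wrist")
print('knob',circ(W,[.443,-.109],.03,.055,.03)); print('disc',circ(W,[.443,-.109],.009,.02,.085))
print('tub rim',circ(W,[.59,-.048],.094,.106,.085))
E
```

```text
[[-0.0845  0.9964 -0.0118  0.437 ]
 [ 0.9964  0.0845  0.0021 -0.1123]
 [ 0.0031 -0.0116 -0.9999  0.1941]
 [ 0.      0.      0.      1.    ]]
knob (np.int64(519), ((0.44243282079696655, -0.10835492610931396), 0.013022028841078281), np.float64(0.04582238584015447))
disc (np.int64(12177), ((0.44257956743240356, -0.1083175539970398), 0.07389983534812927), np.float64(0.012204871285241281))
tub rim (np.int64(3086), ((0.5896644592285156, -0.04773548245429993), 0.07028283923864365), np.float64(0.09869022141052058))
```

View pics/ao_wrist.png

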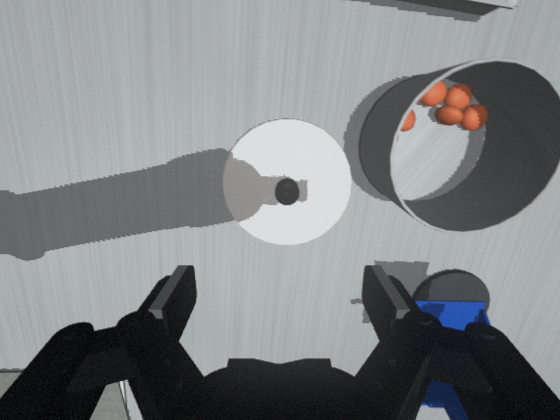

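Run:
```python
from h import *
O=plan([.4425,-.1083,.06],Rdown(94.8),1,n=3)
O=plan([.4425,-.1083,.0225],Rdown(94.8),1,cur=O,n=3)
```

```text
[[1, [0.001, 0.002, 0.045], [-0.2, -0.1, -0.0]], [1, [0.002, 0.001, 0.045], [-0.1, -0.0, -0.0]], [1, [0.001, 0.002, 0.045], [-0.2, -0.1, -0.1]]]
end [ 0.4427 -0.1086  0.0596] 3
[[1, [0.0, -0.0, 0.012], [-0.0, 0.0, 0.0]], [1, [0.0, -0.0, 0.013], [-0.0, 0.0, 0.0]], [1, [0.0, -0.0, 0.012], [-0.0, 0.0, 0.0]]]
end [ 0.4427 -0.1087  0.0226] 3
```

Request:
arm_command --steps '[[1,[0.001,0.002,0.045],[-0.2,-0.1,0]],[1,[0.002,0.001,0.045],[-0.1,0,0]],[1,[0.001,0.002,0.045],[-0.2,-0.1,0]],[1,[0,0,0],[0,0,0]],[1,[0,0,0],[0,0,0]]]'

```text
time_s: 41.9
tool_pos: [0.4433, -0.1091, 0.0593]
orientation: [[-0.081, 0.997, -0.001], [0.997, 0.081, -0.0], [-0.0, -0.001, -1.0]]
force: [-0.7, 0.4, -0.1]
gripper_width: 1.004
```

Run:
```python
from h import *
print(pose())
O=plan([.4425,-.1083,.0225],Rdown(94.8),1,n=3)
```

```text
[[-0.0812  0.9967 -0.0013  0.4433]
 [ 0.9967  0.0812 -0.0003 -0.1091]
 [-0.0002 -0.0013 -1.      0.0593]
 [ 0.      0.      0.      1.    ]]
[[1, [0.0, -0.0, 0.012], [-0.0, 0.0, -0.0]], [1, [0.001, -0.0, 0.013], [-0.1, 0.0, -0.1]], [1, [-0.0, -0.001, 0.012], [0.0, 0.0, -0.0]]]
end [ 0.4422 -0.1082  0.0223] 3
```

Request:
arm_command --steps '[[1,[0,0,0.012],[0,0,0]],[1,[0.001,0,0.013],[0,0,0]],[1,[0,-0.001,0.011],[0,0,0]],[0.3,[0,0,0],[0,0,0]],[-0.3,[0,0,0],[0,0,0]]]'

```text
time_s: 42.4
tool_pos: [0.4427, -0.1085, 0.025]
orientation: [[-0.081, 0.997, 0.003], [0.997, 0.081, -0.001], [-0.001, 0.003, -1.0]]
force: [0.0, -0.2, -0.2]
gripper_width: 0.693
```

Request:
arm_command --steps '[[-1,[0,0,0],[0,0,0]],[-1,[0,0,0],[0,0,0]],[-1,[0,0,0],[0,0,0]],[-1,[0,0,0],[0,0,0]],[-1,[0,0,0],[0,0,0]]]'

```text
time_s: 42.9
tool_pos: [0.4416, -0.1082, 0.0244]
orientation: [[-0.081, 0.997, 0.001], [0.997, 0.081, -0.002], [-0.002, 0.001, -1.0]]
force: [-0.9, 0.2, 10.2]
gripper_width: 0.285
```

Request:
arm_command --steps '[[-1,[0,0,-0.005],[0,0,0]],[-1,[0,0,-0.02],[0,0,0]],[-1,[0,0,-0.04],[0,0,0]],[-1,[0,0,-0.04],[0,0,0]],[-1,[0,0,-0.04],[0,0,0]]]'

```text
time_s: 43.4
tool_pos: [0.4398, -0.1077, 0.1695]
orientation: [[-0.082, 0.997, -0.003], [0.997, 0.082, 0.0], [0.001, -0.003, -1.0]]
force: [1.1, -0.6, -1.3]
gripper_width: 0.283
```

Run:
```python
from h import *
print(pose())
O=plan([.5897,-.0477,.168],Rdown(94.8),-1,vmax=.035)
```

```text
[[-0.0822  0.9966 -0.0033  0.4398]
 [ 0.9966  0.0822  0.0004 -0.1077]
 [ 0.0007 -0.0033 -1.      0.1695]
 [ 0.      0.      0.      1.    ]]
[[-1, [0.009, 0.031, 0.0], [-0.0, -0.0, -0.0]], [-1, [0.01, 0.031, 0.0], [-0.1, -0.0, -0.0]], [-1, [0.009, 0.031, 0.001], [-0.0, -0.0, -0.0]], [-1, [0.01, 0.03, -0.0], [-0.0, -0.0, -0.1]], [-1, [0.009, 0.031, 0.0], [-0.1, -0.0, 0.0]]]
end [ 0.5894 -0.0481  0.1682] 5
```

Request:
arm_command --steps '[[-1,[0.009,0.031,0],[0,0,0]],[-1,[0.01,0.031,0],[0,0,0]],[-1,[0.009,0.031,0],[0,0,0]],[-1,[0.01,0.03,0],[0,0,0]],[-1,[0.009,0.028,0],[0,0,0]]]'

```text
time_s: 43.9
tool_pos: [0.588, -0.0482, 0.168]
orientation: [[-0.082, 0.997, -0.002], [0.997, 0.082, -0.0], [0.0, -0.002, -1.0]]
force: [0.8, 0.6, -1.9]
gripper_width: 0.284
```

Request:
arm_command --steps '[[-1,[0,0,0],[0,0,0]],[-1,[0,0,0],[0,0,0]],[-1,[0,0,0],[0,0,0]]]'

```text
time_s: 44.2
tool_pos: [0.5858, -0.0494, 0.1675]
orientation: [[-0.082, 0.997, -0.004], [0.997, 0.082, -0.001], [-0.001, -0.004, -1.0]]
force: [-0.9, -0.1, -1.5]
gripper_width: 0.277
```

Run:
```python
from h import *
print(pose())
p,d,W,T=cap("wrist","ap_wrist"); q,e,V,S=cap("side","ap_side"); 
print('disc',circ(W,[.5895,-.0477],.147,.165,.085))
q,e,V,S=cap("top")
print('disc top',circ(V,[.5895,-.0477],.145,.168,.085))
m=(W[...,2]>.147)&(W[...,2]<.165)&(np.hypot(W[...,0]-.59,W[...,1]+.048)<.07)&(np.hypot(W[...,0]-.59,W[...,1]+.048)>.03)
A=np.c_[W[m][:,:2],np.ones(m.sum())]; print('slope',np.linalg.lstsq(A,W[m][:,2],rcond=None)[0])
```

```text
[[-0.0816  0.9967 -0.004   0.5858]
 [ 0.9967  0.0815 -0.0013 -0.0494]
 [-0.0009 -0.0041 -1.      0.1675]
 [ 0.      0.      0.      1.    ]]
disc (np.int64(33627), ((0.5856923460960388, -0.05011351779103279), 0.0740460529923439), np.float64(0.15519205872693093))
disc top (np.int64(1045), ((0.5856257081031799, -0.04950033128261566), 0.07347115874290466), np.float64(0.15628766412659445))
slope [-0.0038  0.0008  0.1575]
```

View pics/ap_wrist.png

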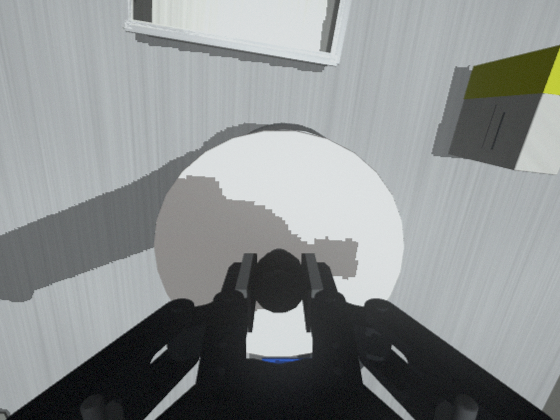

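View pics/ap_side.png

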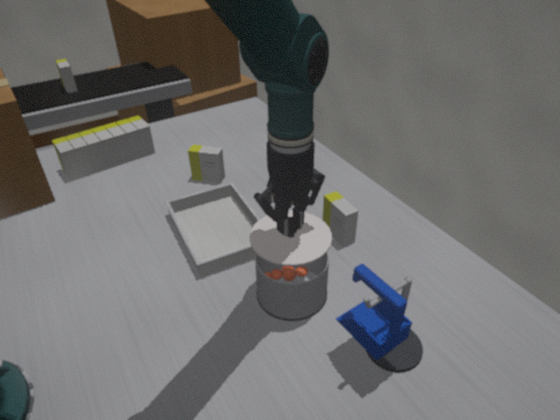

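Request:
arm_command --steps '[[-1,[0.002,0.004,0.015],[0,0,0]],[-1,[0,0,0.015],[0,0,0]],[-1,[0,0,0],[0,0,0]],[-1,[0,0,0],[0,0,0]]]'

```text
time_s: 44.75
tool_pos: [0.5905, -0.0463, 0.1368]
orientation: [[-0.082, 0.997, -0.004], [0.997, 0.082, -0.0], [-0.0, -0.004, -1.0]]
force: [0.6, 0.4, -1.7]
gripper_width: 0.286
```

Run:
```python
from h import *
print(pose())
p,d,W,T=cap("wrist"); print('disc',circ(W,[.5895,-.0477],.115,.135,.085)); print('rim',circ(W,[.5895,-.0477],.09,.103,.085))
```

```text
[[-0.0821  0.9966 -0.0037  0.5905]
 [ 0.9966  0.0821 -0.0004 -0.0463]
 [-0.0001 -0.0037 -1.      0.1368]
 [ 0.      0.      0.      1.    ]]
disc (np.int64(33638), ((0.5904079675674438, -0.04701780155301094), 0.0740288645029068), np.float64(0.12452485163989085))
rim (np.int64(0), ((0.0, 0.0), 0.0), np.float64(nan))
  return _methods._mean(a, axis=axis, dtype=dtype,
  ret = ret.dtype.type(ret / rcount)
```

Centred within about 1 mm (plug clearance is 6 mm). Lower onto the canister.

Request:
arm_command --steps '[[-1,[0,-0.001,0.01],[0,0,0]],[-1,[0,0,0.006],[0,0,0]],[-1,[0,0,0.002],[0,0,0]],[-1,[0,0,0],[0,0,0]]]'

```text
time_s: 45.2
tool_pos: [0.59, -0.0465, 0.1195]
orientation: [[-0.082, 0.997, -0.002], [0.997, 0.082, -0.001], [-0.0, -0.002, -1.0]]
force: [-0.6, 0.4, -1.3]
gripper_width: 0.281
```

Request:
arm_command --steps '[[-1,[0,0,0.002],[0,0,0]],[-1,[0,0,0],[0,0,0]]]'

```text
time_s: 45.4
tool_pos: [0.5904, -0.0464, 0.1179]
orientation: [[-0.082, 0.997, -0.001], [0.997, 0.082, -0.0], [-0.0, -0.001, -1.0]]
force: [-0.8, -0.2, -1.9]
gripper_width: 0.286
```

Request:
arm_command --steps '[[-1,[0,0,0.002],[0,0,0]],[-1,[0,0,0],[0,0,0]]]'

```text
time_s: 45.6
tool_pos: [0.5907, -0.0464, 0.1165]
orientation: [[-0.082, 0.997, -0.001], [0.997, 0.082, -0.001], [-0.001, -0.001, -1.0]]
force: [-0.2, -0.9, 1.3]
gripper_width: 0.279
```

Request:
arm_command --steps '[[-1,[0,0,0.001],[0,0,0]],[-1,[0,0,0],[0,0,0]]]'

```text
time_s: 45.8
tool_pos: [0.5907, -0.0464, 0.1164]
orientation: [[-0.082, 0.997, -0.001], [0.997, 0.082, -0.002], [-0.002, -0.001, -1.0]]
force: [-2.3, -0.3, 9.5]
gripper_width: 0.282
```

Seated. Release and rise.

Request:
arm_command --steps '[[-0.2,[0,0,-0.001],[0,0,0]],[0.4,[0,0,0],[0,0,0]],[1,[0,0,0],[0,0,0]],[1,[0,0,0],[0,0,0]],[1,[0,0,-0.01],[0,0,0]]]'

```text
time_s: 46.3
tool_pos: [0.5892, -0.0466, 0.125]
orientation: [[-0.082, 0.997, -0.004], [0.997, 0.082, -0.0], [-0.0, -0.004, -1.0]]
force: [0.5, -0.5, 0.9]
gripper_width: 0.998
```

Request:
arm_command --steps '[[1,[0,0,-0.03],[0,0,0]],[1,[0,0,-0.045],[0,0,0]],[1,[0,0,-0.045],[0,0,0]],[1,[0,0,-0.03],[0,0,0]],[1,[0,0,0],[0,0,0]]]'

```text
time_s: 46.8
tool_pos: [0.5939, -0.0452, 0.2818]
orientation: [[-0.082, 0.997, 0.009], [0.997, 0.082, -0.001], [-0.001, 0.009, -1.0]]
force: [0.5, 0.2, 0.4]
gripper_width: 0.997
```

Run:
```python
from h import *
s=telemetry.state(); print(s['time_s'],s['tool_pos'],s['force'])
p,d,W,T=cap("wrist","aq_wrist"); q,e,V,S=cap("side","aq_side"); 
print('disc',circ(W,[.5895,-.0477],.097,.112,.085),'knob',circ(W,[.5895,-.0477],.125,.15,.03))
m=(W[...,2]>.095)&(W[...,2]<.113)&(np.hypot(W[...,0]-.59,W[...,1]+.048)<.07)&(np.hypot(W[...,0]-.59,W[...,1]+.048)>.03)
A=np.c_[W[m][:,:2],np.ones(m.sum())]; print('slope',np.linalg.lstsq(A,W[m][:,2],rcond=None)[0])
p,d,W,T=cap("top","aq_top",1.5); print(circ(W,[.5895,-.0477],.097,.112,.085)); bar(W,p,.178,.2)
for u,v in [(150,212),(292,152)]: print(W[v,u])
for c,a,X in blobs("top",p,T,.0115): print(c,a,X)
```

```text
46.8 [ 0.5939 -0.0452  0.2818] [0.4543 0.1854 0.3593]
disc (np.int64(12321), ((0.5906818509101868, -0.046555161476135254), 0.07385146617889404), np.float64(0.10419402724441723)) knob (np.int64(514), ((0.5907472372055054, -0.04639344662427902), 0.012961025349795818), np.float64(0.13778896511803806))
slope [0.0011 0.0021 0.1036]
(np.int64(1265), ((0.590139627456665, -0.04462609440088272), 0.07358231395483017), np.float64(0.1051027044190973))
n 310
((0.6188616752624512, -0.24380560219287872), (0.02027173899114132, 0.09475769847631454), 4.605177402496338) zmed 0.1901594922606863
[[ 0.605  -0.1974]
 [ 0.6126 -0.2918]
 [ 0.6328 -0.2902]
 [ 0.6252 -0.1958]]
[0.616  0.4217 0.0891]
[0.7732 0.0467 0.0939]
[494.1667 292.1667] 12 [ 0.3999 -0.5007  0.0115]
[499.2857 298.5   ] 14 [ 0.3829 -0.5136  0.0115]
```

View pics/aq_wrist.png

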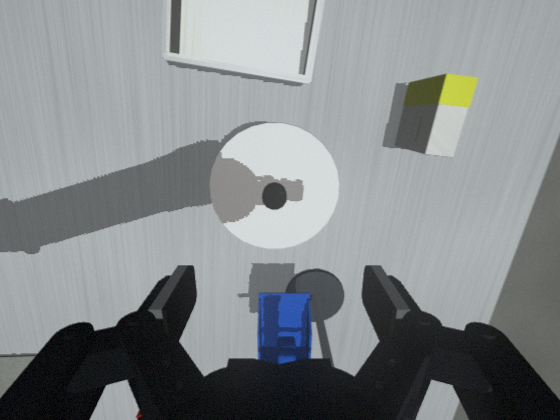

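View pics/aq_side.png

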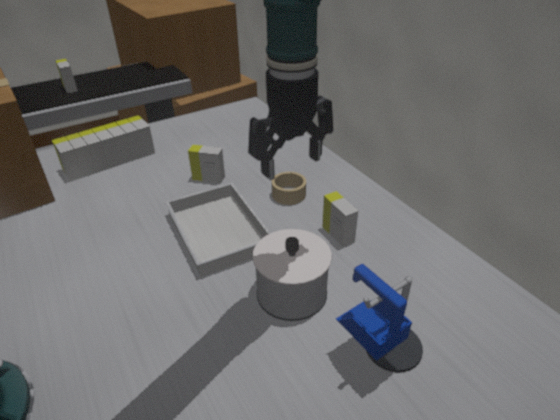

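View pics/aq_top.png

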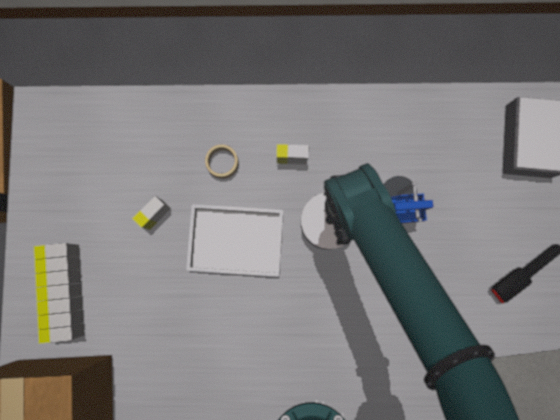

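```bash
python3 -c "
from station import ctrl; print(ctrl.finish_job())"
```

```text
the job is handed in; nothing more can be done
None
```

The job is done and handed in at about 47 s; `finish_job` gave no verdict.

I lifted the lid off and set it on the bench. All 7 tablets went into the canister in three scooping passes (3, 3 and 1). I then hung the scoop back on its hook and put the lid back on.

**Last checks:**
- **Tablets:** all 7 were seen in the canister in the top and wrist pictures just before the lid went on. No orange is left in the tray, and the gripper never came near a tablet.
- **Scoop:** it hangs level. The bar's top is at 0.190 m, and the bar's centre is within about 2 mm of where it started.
- **Lid:** the knob is about 2 mm from the canister's axis. The disc's top is at 0.104–0.105 m, with a tilt of about 0.002 rad.
- **Bystanders:** both cartons read the same position as at the start. The tape roll looks unmoved in the pictures, but I did not measure it.
- **Robot:** the gripper is open and well clear of everything.

**What did not go to plan:**
- **Scoop slip:** the scoop pivoted about 25 degrees nose-down in the grip while scooping. I measured the shift and corrected for it in later moves.
- **Joint 3:** it came within 0.006 rad of its limit during the last lift, but did not pass it in any reading I took.

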